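Clamp the specimen carrier with the deep socket key and load it

TASK

Take the thick aluminium specimen carrier out of the stack of cassettes and lay it flat in the open seat of the clamp, lengthways; then stand the long T-handled socket key in the clamp's deep bore and turn the square nut at the bottom clockwise, a full half turn until it stops, so that the jaw holds the carrier. Put the key back upright in its stand, restack the thin cassettes squarely on the bottom one, and stand every specimen puck that is there upright in the recess on top of the carrier.

Things in the scene. Friction and masses are not known exactly. Their poses are not given: they have to be found in the camera images.
- clamp: Fixed clamp, grey base 110 mm wide, 12 mm high, x = -75 to +148 mm; origin on the worktop under the clamped carrier's middle. Towards +x: steel stop (face at x = -61 mm, top 34 mm above worktop), seat, moving jaw (top 32 mm), aluminium tower 56 x 56 mm, 90 mm high, at x = +114 mm. Side guides at y = +-34 mm (top 22 mm): 4 mm play each side of the carrier.
- seat (a point): Point on the seat's floor, 12 mm above the worktop, where the carrier's origin lies when it is clamped; axes as the clamp's. With the jaw open the carrier (long side along x) goes in anywhere from x = 0 to +11 mm (aim for +5 mm); the jaw then pushes it to -x against the stop.
- bore (a point): Centre of the bore's mouth, on top of the tower 90 mm above the worktop; the round bore is 40 mm in diameter, vertical, and 78 mm deep.
- nut_top (a point): Centre of the nut's top at the bottom of the bore, 30 mm above the worktop. The nut is square, 18 x 18 mm, 13 mm high, with a 13.5 mm square lead-in 3 mm high on top, on a round flange (top 14 mm above the worktop). Axes turn with the nut, x and y square to its flats; at the start the flats are parallel to the tower's sides.
- nut (a joint): Angle of the nut, rad: 0 at the start (jaw open), growing clockwise seen from above to 3.14 at its stop (jaw has moved 11 mm to the carrier). Friction about 0.15 N m; it stays where it is left.
- socket_key: T-handled key, 126 mm, 0.25 kg, upright in its stand; origin at the centre of its lower end, z up. Handle: black bar 90 (x) x 16 (y) x 26 mm, 100 to 126 mm above the origin. Lower end: socket 33 mm across, square mouth 20.4 mm, 17 mm deep, sides along the key's x and y; it fits the nut every quarter turn, 8 degrees play. On the nut its origin is 14 mm above the worktop; it stays standing if let go.
- key_stand: Fixed key stand, grey block 70 x 70 mm, 50 mm high, on a foot 85 x 85 mm, with an upright round hole 43 mm in diameter in the middle; origin at the centre of its underside.
- stand_floor (a point): Centre of the floor of the stand's hole, 6 mm above the worktop; the lower end of the key rests here. Any yaw of the key will do.
- stereo_microscope: Fixed stereo microscope of the room, origin on the worktop; its broad white foot reaches from the origin 230 mm towards the robot (its -x, turned a little) and about 140 mm to either side; the eyepieces overhang it 200 to 350 mm above the worktop. The worktop in front of the foot is free.
- carrier: Thick aluminium block 120 (x) x 60 (y) x 36 mm, 0.35 kg, with a recess 110 x 50 mm, 3 mm deep in its top (floor 33 mm above the origin; room for three pucks in a row along x, 36 mm apart); origin at the centre of its underside, z up. In the stack it lies on the bottom cassette, under one or two thin ones.
- cassette_bottom: The bottom one of the stack: flat closed grey cassette, 120 (x) x 60 (y) x 26 mm, 0.35 kg; origin at the centre of its underside, z up, x along its length.
- cassette_1: The one on the carrier: flat closed grey cassette, 120 (x) x 60 (y) x 26 mm, 0.2 kg; origin at the centre of its underside, z up, x along its length.
- cassette_2: The uppermost one, sometimes absent: flat closed grey cassette, 120 (x) x 60 (y) x 26 mm, 0.2 kg; origin at the centre of its underside, z up, x along its length.
- specimen_a: round resin specimen puck, upright cylinder 31 mm in diameter, 21 mm high, polished face with the small bright square up; origin at the centre of its underside. May be absent.
- specimen_b: round resin specimen puck, upright cylinder 31 mm in diameter, 18 mm high, polished face with the small bright square up; origin at the centre of its underside. May be absent.
- specimen_c: round resin specimen puck, upright cylinder 31 mm in diameter, 24 mm high, polished face with the small bright square up; origin at the centre of its underside. May be absent.

How it is judged:
On the way, in this order (a step that is already met when the one before it is completed fails the run):
1. the carrier lies in the clamp's seat while the nut is still open (x of carrier in the frame of seat between -0.006 and 0.016 m and y of carrier in the frame of seat between -0.008 and 0.008 m and z of carrier in the frame of seat below 0.004 m and angle between the x axis of carrier and the x axis of clamp, either way round below 0.12 rad and angle between carrier's own z axis and vertical below 0.08 rad and value of joint nut below 0.8 rad), for 0.2 s.
2. the nut is turned clockwise to its stop with the carrier in the seat (x of carrier in the frame of seat between -0.006 and 0.012 m and y of carrier in the frame of seat between -0.008 and 0.008 m and z of carrier in the frame of seat below 0.004 m and angle between the x axis of carrier and the x axis of clamp, either way round below 0.12 rad and angle between carrier's own z axis and vertical below 0.08 rad and value of joint nut above 2.8 rad), for 0.2 s.
At the end, for the whole second after the job is handed in: Carrier flat in the seat (6 mm lengthways, 8 mm across, 7 degrees), nut past 2.8 of 3.14 rad; key upright in its stand (10 mm); thin cassettes flat in the stack on the bottom one (15 mm, 10 degrees); every specimen present upright within the carrier recess, not on its rim; all at rest (x of carrier in the frame of seat between -0.006 and 0.006 m and y of carrier in the frame of seat between -0.008 and 0.008 m and z of carrier in the frame of seat below 0.004 m and angle between the x axis of carrier and the x axis of clamp, either way round below 0.12 rad and angle between each of carrier, cassette_1, cassette_2, cassette_bottom's own z axis and vertical below 0.08 rad and value of joint nut above 2.8 rad and horizontal distance between each of cassette_1, cassette_2 and cassette_bottom below 0.015 m and angle between the x axis of each of cassette_1, cassette_2 and the x axis of cassette_bottom, either way round below 0.17 rad and z of each of cassette_1, cassette_2 in the frame of cassette_bottom above 0.02 m and linear speed of each of cassette_1, cassette_2, specimen_a, specimen_b, specimen_c, socket_key below 0.02 m/s and x of specimen_a in the frame of carrier between -0.042 and 0.042 m and y of specimen_a in the frame of carrier between -0.0115 and 0.0115 m and z of specimen_a in the frame of carrier between 0.03 and 0.0355 m and angle between each of specimen_a, specimen_b, specimen_c's own z axis and vertical below 0.1 rad and x of specimen_b in the frame of carrier between -0.042 and 0.042 m and y of specimen_b in the frame of carrier between -0.0115 and 0.0115 m and z of specimen_b in the frame of carrier between 0.03 and 0.0355 m and x of specimen_c in the frame of carrier between -0.042 and 0.042 m and y of specimen_c in the frame of carrier between -0.0115 and 0.0115 m and z of specimen_c in the frame of carrier between 0.03 and 0.0355 m and horizontal distance between socket_key and stand_floor below 0.01 m and z of socket_key in the frame of stand_floor below 0.006 m and angle between socket_key's own z axis and vertical below 0.15 rad); the robot touches nothing.
Of specimen_a, specimen_b, specimen_c, cassette_2 only 2 to 3 are there at a start; the rules pass over those that are not, and their reading is None.
At some moment in a run one of specimen_a, specimen_b, specimen_c may be knocked a few centimetres aside while the robot is not near it.
It also fails if it takes over 210 s, if anything falls off the work surface, if the arm or the gripper's body presses on something with over 40 N, if the wrist force passes 120 N, or if a joint passes its speed limit or range.

ROBOT

A 6-joint arm with a two-finger parallel gripper is mounted at the origin on a cart in front of the work surface, level with it; the furniture and walls round the work are solid. World frame = base frame: x ahead of the robot, y to its left, z up, the work surface at z = 0. Lengths are in m, angles in rad, forces in N, time in s.
With the tool pointing down it reaches from about 0.3 to 0.95 m from the base axis. Payload 3.1 kg.
Tool frame: the origin (TCP) lies at the very end of the fingers, on their centre line; the grasp point (between the pads) lies 19 mm behind it; z points along the fingers, y is the line along which they close (so a half turn about z gives the same grasp; the last joint's range is limited). The gripper opens to 85 mm and grips with 20 to 120 N. Pads are 22 mm wide; open, the fingers measure 114 mm over their backs; the gripper's body (76 mm by 85 mm) begins 54 mm behind the grasp point. The pads swing forward as they close: fully open they stand 13 mm farther back than shut.
Start: joints at [-1.233, 0.308, 1.634, -0, 1.2, -0.07], TCP at [0.248, -0.574, 0.198] pointing down, gripper open.
Joint ranges: [-3.06, 3.06], [-0.79, 1.96], [0.05, 2.63], [-1.19, 4.34], [0.05, 2.64], [-2.94, 2.94]. Speed limits (rad/s): [2.79, 2.79, 3.14, 3.14, 3.14, 3.14].

INTERFACE

Orientations are given as a 3x3 rotation matrix whose columns are the frame's x, y, z axes.
In Python, from workcell import r gives the robot as it stands.
- The arm moves only by the tool servo_tool, never from a script. Its argument "deltas" is a list of rows, each an object of numbers: "dx", "dy", "dz": the shift along the world's x, y, z scaled (see below); "ax", "ay", "az": the turn, a rotation vector about the world's x, y, z scaled (see below); "jaw": the closure, from -1 (fully open) to 1 (shut). A call has 1 to 12 rows; each row is the pose to reach, as a shift and turn from the pose commanded when the call began; what a row does not reach only later rows make up. The controller multiplies each number of a shift by 250 mm and each number of a turn by 90 degrees. A row lasts 1/12 s, in which the tool goes at most 41.7 mm and 7.16 degrees, less where a joint would pass 70% of its speed; a pose out of reach is approached as far as the arm can. A call with a number of a shift or a turn outside -1 to 1 is refused whole. A call with a gripper value outside its range is refused whole. The fingers move at their own pace and stop on an object; the grip force is fixed at half the most. Time passes only in rows, so rows that repeat a pose let the fingers close. It gives the time, the measured TCP pose, the force, the opening and the grip force at its end, in the units of the state.
- r.get_state(): the state, without advancing time (a new reading comes with each control period).
- r.read_camera(name): name is "side" or "top" or "wrist"; returns a dict with "frame" (400x640x3 uint8, blue, green, red), "K" (3x3 intrinsics, pixels), "world_to_cam" (4x4, takes a point from world to camera coordinates). Camera axes: x right, y down, z forward; pixel columns grow to the right and rows downward; lengths in m; the calibration is good to about 2 mm. A picture is of the moment at which its call begins. There is no depth.
- r.sign_off(): hands the job in; it is judged then, once.
The state is a dict: "t": time; "q": joint angles; "qvel": joint speeds; "joint_torque": joint torques, N m; "tcp_pos": TCP position; "ee_rot": TCP orientation; "ft_force": force on the tool from outside, world axes, zero at the start; "torque": the same for the moment, N m; "width": opening from 0.0 (shut) to 1.0 (fully open); "grasp_force": force on a finger pad.
Only numpy, scipy, OpenCV 4.12 (cv2) and the standard library are available. Lean on these libraries where they do the work, as an engineer would, in place of code of your own. Each camera call takes 0.05 s, during which the arm holds its last target. There are 200 camera calls.

## Working session

There is one attempt and no reset: what is moved stays moved. The work goes in short steps, Python scripts to look and compute and a tool call to move; the robot and the scene stay as the last step left them, time stands still between calls to the robot, and variables do not carry over. Pictures are saved under pics/ and viewed, at most 14 in all, crops included, and the job is handed in when it is done.

Besides the shell and the picture viewer there is one more tool, called after "Emit:" as name(argument=value, ...) on one line, values as JSON. servo_tool: Moves the arm, as the interface text tells. Shifts and turns lie within -1 to 1; 1 stands for 250 mm of shift or 90 degrees of turn. Its arguments: {"type":"object","properties":{"deltas":{"type":"array","items":{"type":"object","properties":{"dx":{"type":"number"},"dy":{"type":"number"},"dz":{"type":"number"},"ax":{"type":"number"},"ay":{"type":"number"},"az":{"type":"number"},"jaw":{"type":"number"}}}}},"required":["deltas"]}

```bash
ls; mkdir -p pics; python3 - <<'E'
from workcell import r
import cv2,numpy as np
s=r.get_state();print(s['t'],s['tcp_pos'],s['ee_rot'],s['width'])
for n in['top','side']:
    c=r.read_camera(n);cv2.imwrite(f'pics/{n}0.png',c['frame']);print(n,np.round(c['K'],1).tolist(),np.round(c['world_to_cam'],4).tolist())
E
```

```text
pics
0.0 [ 0.24755525 -0.57288794  0.19691142] [[ 9.17985255e-01  3.96613797e-01 -7.53114941e-04]
 [ 3.96614465e-01 -9.17982573e-01  2.22731221e-03]
 [ 1.92036361e-04 -2.34333605e-03 -9.99997236e-01]] 0.9994659214523594
top [[384.0, 0.0, 322.2], [0.0, 384.0, 202.7], [0.0, 0.0, 1.0]] [[0.0836, -0.9965, 0.0068, -0.0536], [-0.9762, -0.0832, -0.2001, 0.5662], [0.1999, 0.0101, -0.9798, 1.1546], [0.0, 0.0, 0.0, 1.0]]
side [[386.7, 0.0, 316.1], [0.0, 386.7, 204.1], [0.0, 0.0, 1.0]] [[0.9946, -0.1012, -0.0237, -0.5792], [-0.0695, -0.4784, -0.8754, 0.106], [0.0772, 0.8723, -0.4828, 1.1129], [0.0, 0.0, 0.0, 1.0]]
```

View pics/top0.png

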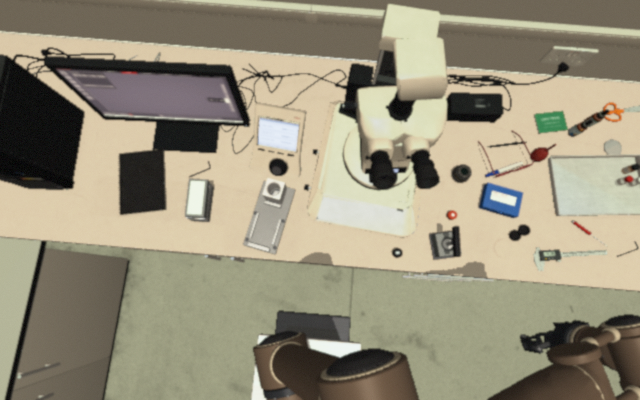

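View pics/side0.png

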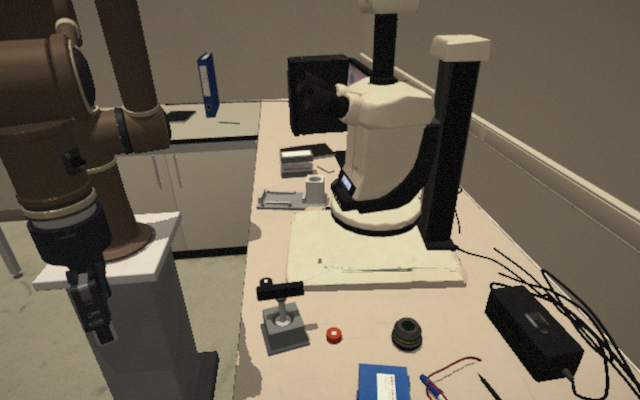

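```bash
python3 - <<'E'
import cv2,numpy as np
t=cv2.imread('pics/top0.png')
a=cv2.resize(t[150:265,170:300],None,fx=4.4,fy=4.4,interpolation=cv2.INTER_CUBIC)
cv2.imwrite('pics/crA.png',a)
b=cv2.resize(t[150:270,380:540],None,fx=4.8,fy=4.8,interpolation=cv2.INTER_CUBIC)
cv2.imwrite('pics/crB.png',b)
E
```

```text
(no output)
```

View pics/crA.png

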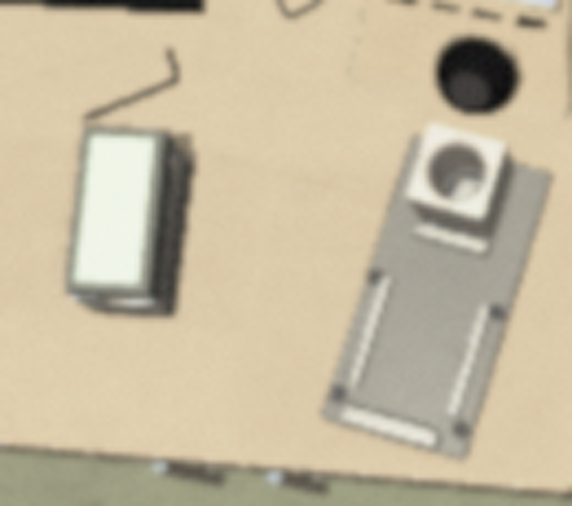

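View pics/crB.png

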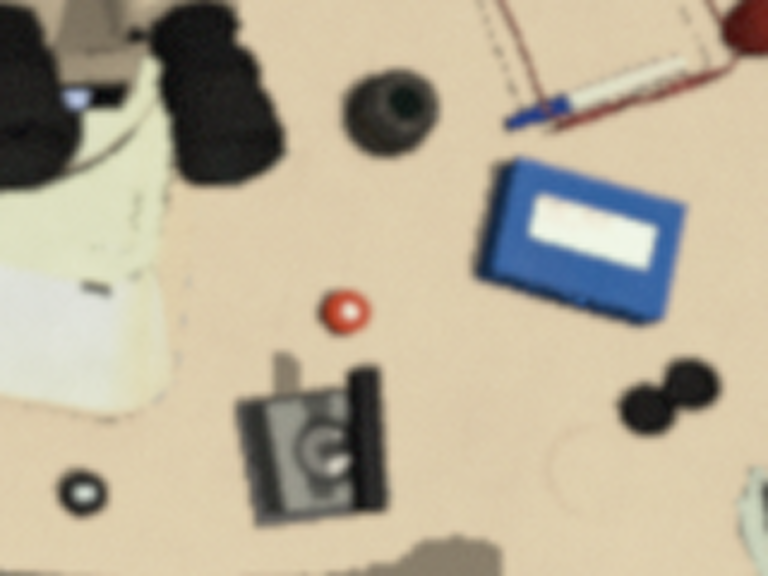

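```bash
cat > h.py <<'E'
import numpy as np,cv2
from workcell import r
from scipy.spatial.transform import Rotation as R
def cam(n,save=None):
    c=r.read_camera(n)
    if save: cv2.imwrite('pics/'+save+'.png',c['frame'])
    np.savez(f'last_{n}.npz',K=c['K'],T=c['world_to_cam'],f=c['frame']); return c
def ld(n):
    d=np.load(f'last_{n}.npz'); return {'K':d['K'],'world_to_cam':d['T'],'frame':d['f']}
def back(c,px,z):
    T=c['world_to_cam'];d=T[:3,:3].T@np.linalg.inv(c['K'])@np.array([px[0],px[1],1.]);o=-T[:3,:3].T@T[:3,3]
    return o+d*(z-o[2])/d[2]
def proj(c,P):
    P=np.atleast_2d(P);q=P@c['world_to_cam'][:3,:3].T+c['world_to_cam'][:3,3];q=q@c['K'].T;return q[:,:2]/q[:,2:]
def st():
    s=r.get_state();Rm=s['ee_rot'];print('t %.2f tcp %s yaw(x) %.2f tilt %s w %.3f gf %.1f F %s'%(s['t'],np.round(s['tcp_pos'],4),np.degrees(np.arctan2(Rm[1,0],Rm[0,0])),np.round(Rm[:2,2],4),s['width'],s['grasp_force'],np.round(s['ft_force'],1)));return s
def go(p,yaw=None):
    "deltas to TCP p, tool x axis at yaw deg, pointing down"
    s=st();d=(np.array(p)-s['tcp_pos'])/.25
    Rm=s['ee_rot'];y0=np.degrees(np.arctan2(Rm[1,0],Rm[0,0]));y=y0 if yaw is None else yaw
    a=np.radians(y);Rt=np.array([[np.cos(a),np.sin(a),0],[np.sin(a),-np.cos(a),0],[0,0,-1]])
    rv=R.from_matrix(Rt@Rm.T).as_rotvec()/(np.pi/2)
    print('d',np.round(d,4),'a',np.round(rv,4),'rows>=',np.ceil(np.linalg.norm(d*.25)/.0417),np.ceil(np.linalg.norm(rv)*90/7.16))
E
python3 - <<'E'
from h import *
t=r.read_camera('top');np.savez('last_top.npz',K=t['K'],T=t['world_to_cam'],f=t['frame'])
s=r.read_camera('side');np.savez('last_side.npz',K=s['K'],T=s['world_to_cam'],f=s['frame'])
f=4.4
A=lambda u,v:(170+u/4.4,150+v/4.4); B=lambda u,v:(380+u/4.8,150+v/4.8)
print('bore',back(t,A(456,175),.09)); print('stop end',back(t,A(390,426),.034))
print('tower corners',[np.round(back(t,A(*q),.09),3) for q in[(428,125),(510,143),(490,220),(410,200)]])
for n,z in(('2cass',.114),('1cass',.088)):
    P=[back(t,A(*q),z) for q in[(88,132),(160,132),(146,292),(70,290)]];print(n,np.round(P,3),'L',np.linalg.norm(P[0]-P[3]),np.linalg.norm(P[1]-P[0]))
    print(proj(s,P).round(1))
print('red',back(t,B(346,312),.02),'blk',back(t,B(83,493),.02))
print('stand',[np.round(back(t,B(*q),.05),3) for q in[(262,402),(285,515)]], 'handle',[np.round(back(t,B(*q),.126),3) for q in[(350,370),(380,370),(386,508),(355,508)]])
im=s['frame'];cv2.imwrite('pics/crS.png',cv2.resize(im[135:220,250:340],None,fx=6.5,fy=6.5,interpolation=cv2.INTER_CUBIC))
E
```

```text
bore [0.59004497 0.1468646  0.09      ]
stop end [0.41568733 0.18173334 0.034     ]
tower corners [array([0.624, 0.17 , 0.09 ]), array([0.616, 0.111, 0.09 ]), array([0.56, 0.12, 0.09]), array([0.569, 0.177, 0.09 ])]
2cass [[0.593 0.399 0.114]
 [0.598 0.35  0.114]
 [0.486 0.343 0.114]
 [0.483 0.395 0.114]] L 0.1105754583245746 0.049567273817940606
[[307.5 143.9]
 [309.7 148.4]
 [279.1 150.9]
 [278.  146. ]]
1cass [[0.599 0.409 0.088]
 [0.604 0.359 0.088]
 [0.489 0.352 0.088]
 [0.486 0.404 0.088]] L 0.11311765862958893 0.05070685705393147
[[309.1 149.4]
 [311.4 154.2]
 [280.5 156.7]
 [279.4 151.6]]
red [ 0.57168455 -0.42828145  0.02      ] blk [ 0.43519979 -0.25643061  0.02      ]
stand [array([ 0.501, -0.364,  0.05 ]), array([ 0.429, -0.381,  0.05 ])] handle [array([ 0.515, -0.396,  0.126]), array([ 0.516, -0.414,  0.126]), array([ 0.432, -0.419,  0.126]), array([ 0.431, -0.4  ,  0.126])]
```

View pics/crS.png

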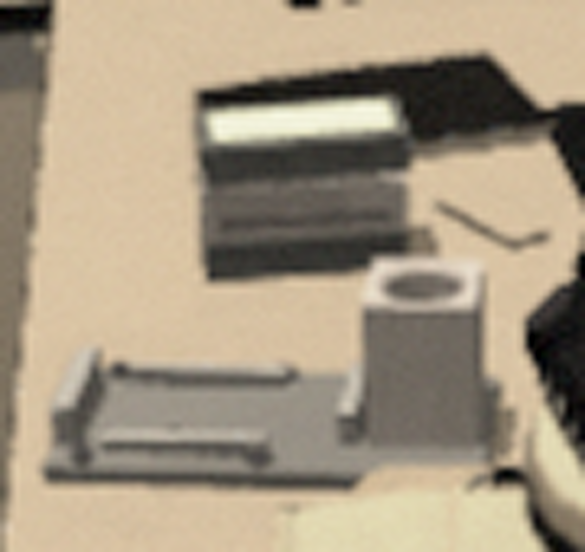

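Emit:
servo_tool(deltas=[{"dz": 0.3}, {"dx": 0.69, "dy": 0.69, "dz": 0.61, "az": 0.87}, {"dx": 0.69, "dy": 0.69, "dz": 0.61, "az": 0.87}, {"dx": 0.69, "dy": 0.69, "dz": 0.61, "az": 0.87}, {"dx": 0.69, "dy": 0.69, "dz": 0.61, "az": 0.87}, {"dx": 0.69, "dy": 0.69, "dz": 0.61, "az": 0.87}, {"dx": 0.69, "dy": 0.69, "dz": 0.61, "az": 0.87}, {"dx": 0.69, "dy": 0.69, "dz": 0.61, "az": 0.87}, {"dx": 0.69, "dy": 0.69, "dz": 0.61, "az": 0.87}, {"dx": 0.69, "dy": 0.69, "dz": 0.61, "az": 0.87}, {"dx": 0.69, "dy": 0.69, "dz": 0.61, "az": 0.87}, {"dx": 0.69, "dy": 0.69, "dz": 0.61, "az": 0.87}])

```text
invalid input at $.deltas[0]: expected keys dx, dy, dz, ax, ay, az, jaw
```

Emit:
servo_tool(deltas=[{"az": 0.85}, {"az": 0.85}, {"az": 0.85}, {"az": 0.85}, {"az": 0.85}, {"az": 0.85}, {"az": 0.85}, {"az": 0.85}, {"az": 0.85}, {"az": 0.85}, {"az": 0.85}, {"az": 0.85}])

```text
invalid input at $.deltas[0]: expected keys dx, dy, dz, ax, ay, az, jaw
```

```bash
python3 - <<'E'
from h import *
st();c=cam('wrist','w1');T=c['world_to_cam'];print(c['K'][0],(-T[:3,:3].T@T[:3,3]).round(3),T[:3,:3].round(3).tolist())
E
```

```text
t 0.20 tcp [ 0.2476 -0.5732  0.1974] yaw(x) 23.36 tilt [-0.0005  0.0014] w 1.000 gf 0.0 F [-0.2 -0.  -0.7]
[337.24731192   0.         327.27885368] [ 0.31  -0.546  0.373] [[0.396, -0.918, -0.001], [-0.884, -0.382, 0.27], [-0.249, -0.106, -0.963]]
```

View pics/w1.png

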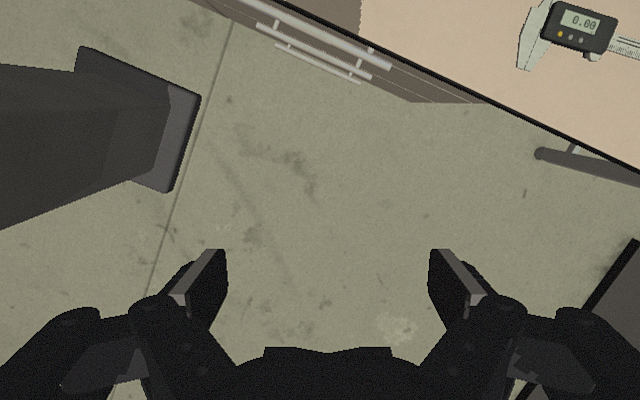

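Emit:
servo_tool(deltas=[{"dx": 0.1, "dy": 0.1, "dz": 0.3, "ax": 0, "ay": 0, "az": 0.08, "jaw": -1}, {"dx": 0.69, "dy": 0.69, "dz": 0.61, "ax": 0, "ay": 0, "az": 0.87, "jaw": -1}, {"dx": 0.69, "dy": 0.69, "dz": 0.61, "ax": 0, "ay": 0, "az": 0.87, "jaw": -1}, {"dx": 0.69, "dy": 0.69, "dz": 0.61, "ax": 0, "ay": 0, "az": 0.87, "jaw": -1}, {"dx": 0.69, "dy": 0.69, "dz": 0.61, "ax": 0, "ay": 0, "az": 0.87, "jaw": -1}, {"dx": 0.69, "dy": 0.69, "dz": 0.61, "ax": 0, "ay": 0, "az": 0.87, "jaw": -1}, {"dx": 0.69, "dy": 0.69, "dz": 0.61, "ax": 0, "ay": 0, "az": 0.87, "jaw": -1}, {"dx": 0.69, "dy": 0.69, "dz": 0.61, "ax": 0, "ay": 0, "az": 0.87, "jaw": -1}, {"dx": 0.69, "dy": 0.69, "dz": 0.61, "ax": 0, "ay": 0, "az": 0.87, "jaw": -1}, {"dx": 0.69, "dy": 0.69, "dz": 0.61, "ax": 0, "ay": 0, "az": 0.87, "jaw": -1}, {"dx": 0.69, "dy": 0.69, "dz": 0.61, "ax": 0, "ay": 0, "az": 0.87, "jaw": -1}, {"dx": 0.69, "dy": 0.69, "dz": 0.61, "ax": 0, "ay": 0, "az": 0.87, "jaw": -1}])

```text
t: 1.25
tcp_pos: [0.4205, -0.4009, 0.3506]
ee_rot: [[-0.205, 0.979, -0.0], [0.979, 0.205, 0.0], [0.0, -0.0, -1.0]]
ft_force: [0.4, -0.4, 0.2]
width: 0.998
grasp_force: 0.0
```

Emit:
servo_tool(deltas=[{"dx": 0, "dy": 0, "dz": 0, "ax": 0, "ay": 0, "az": 0.87, "jaw": -1}, {"dx": 0, "dy": 0, "dz": 0, "ax": 0, "ay": 0, "az": 0.87, "jaw": -1}, {"dx": 0, "dy": 0, "dz": 0, "ax": 0, "ay": 0, "az": 0.87, "jaw": -1}, {"dx": 0, "dy": 0, "dz": 0, "ax": 0, "ay": 0, "az": 0.87, "jaw": -1}, {"dx": 0, "dy": 0, "dz": 0, "ax": 0, "ay": 0, "az": 0.87, "jaw": -1}, {"dx": 0, "dy": 0, "dz": 0, "ax": 0, "ay": 0, "az": 0.87, "jaw": -1}, {"dx": 0, "dy": 0, "dz": 0, "ax": 0, "ay": 0, "az": 0.87, "jaw": -1}, {"dx": 0, "dy": 0, "dz": 0, "ax": 0, "ay": 0, "az": 0.87, "jaw": -1}, {"dx": 0, "dy": 0, "dz": 0, "ax": 0, "ay": 0, "az": 0.87, "jaw": -1}, {"dx": 0, "dy": 0, "dz": 0, "ax": 0, "ay": 0, "az": 0.87, "jaw": -1}, {"dx": 0, "dy": 0, "dz": 0, "ax": 0, "ay": 0, "az": 0.87, "jaw": -1}, {"dx": 0, "dy": 0, "dz": 0, "ax": 0, "ay": 0, "az": 0.87, "jaw": -1}])

```text
t: 2.25
tcp_pos: [0.4202, -0.4013, 0.3505]
ee_rot: [[-1.0, 0.002, -0.0], [0.002, 1.0, 0.0], [0.0, 0.0, -1.0]]
ft_force: [-1.3, 0.7, 0.4]
width: 1.001
grasp_force: 0.0
```

```bash
python3 - <<'E'
from h import *
st();c=cam('wrist','w2')
E
```

```text
t 2.25 tcp [ 0.4202 -0.4013  0.3505] yaw(x) 179.90 tilt [-0.0002  0.0003] w 1.001 gf 0.0 F [-1.3  0.7  0.4]
```

View pics/w2.png

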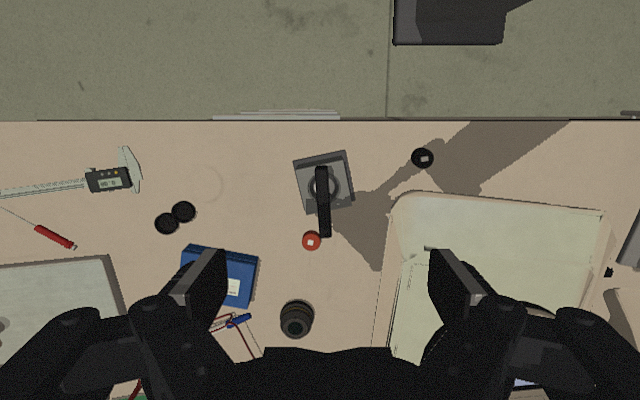

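Emit:
servo_tool(deltas=[{"dx": -0.08, "dy": 1, "dz": 0, "ax": 0, "ay": 0, "az": 0, "jaw": -1}, {"dx": -0.08, "dy": 1, "dz": 0, "ax": 0, "ay": 0, "az": 0, "jaw": -1}, {"dx": -0.08, "dy": 1, "dz": 0, "ax": 0, "ay": 0, "az": 0, "jaw": -1}, {"dx": -0.08, "dy": 1, "dz": 0, "ax": 0, "ay": 0, "az": 0, "jaw": -1}, {"dx": -0.08, "dy": 1, "dz": 0, "ax": 0, "ay": 0, "az": 0, "jaw": -1}, {"dx": -0.08, "dy": 1, "dz": 0, "ax": 0, "ay": 0, "az": 0, "jaw": -1}])

```text
t: 2.8
tcp_pos: [0.3998, -0.1504, 0.3507]
ee_rot: [[-1.0, 0.007, 0.001], [0.007, 1.0, 0.0], [-0.001, 0.0, -1.0]]
ft_force: [1.1, -0.7, 0.2]
width: 1.0
grasp_force: 0.0
```

Emit:
servo_tool(deltas=[{"dx": 0, "dy": 1, "dz": 0, "ax": 0, "ay": 0, "az": 0, "jaw": -1}, {"dx": 0, "dy": 1, "dz": 0, "ax": 0, "ay": 0, "az": 0, "jaw": -1}, {"dx": 0, "dy": 1, "dz": 0, "ax": 0, "ay": 0, "az": 0, "jaw": -1}, {"dx": 0, "dy": 1, "dz": 0, "ax": 0, "ay": 0, "az": 0, "jaw": -1}, {"dx": 0, "dy": 1, "dz": 0, "ax": 0, "ay": 0, "az": 0, "jaw": -1}, {"dx": 0, "dy": 1, "dz": 0, "ax": 0, "ay": 0, "az": 0, "jaw": -1}])

```text
t: 3.3
tcp_pos: [0.3999, 0.0999, 0.3511]
ee_rot: [[-1.0, 0.006, 0.002], [0.006, 1.0, 0.0], [-0.002, 0.0, -1.0]]
ft_force: [1.1, -0.1, 0.4]
width: 1.001
grasp_force: 0.0
```

Emit:
servo_tool(deltas=[{"dx": 0.1, "dy": 0.75, "dz": 0, "ax": 0, "ay": 0, "az": 0, "jaw": -1}, {"dx": 0.1, "dy": 0.75, "dz": 0, "ax": 0, "ay": 0, "az": 0, "jaw": -1}, {"dx": 0.1, "dy": 0.75, "dz": 0, "ax": 0, "ay": 0, "az": 0, "jaw": -1}, {"dx": 0.1, "dy": 0.75, "dz": 0, "ax": 0, "ay": 0, "az": 0, "jaw": -1}, {"dx": 0.1, "dy": 0.75, "dz": 0, "ax": 0, "ay": 0, "az": 0, "jaw": -1}, {"dx": 0.1, "dy": 0.75, "dz": 0, "ax": 0, "ay": 0, "az": 0, "jaw": -1}, {"dx": 0.1, "dy": 0.75, "dz": 0, "ax": 0, "ay": 0, "az": 0, "jaw": -1}])

```text
t: 3.88
tcp_pos: [0.4251, 0.2863, 0.3501]
ee_rot: [[-1.0, 0.002, -0.001], [0.002, 1.0, -0.001], [0.001, -0.001, -1.0]]
ft_force: [0.3, -0.1, 0.3]
width: 1.0
grasp_force: 0.0
```

```bash
cp last_wrist.npz w2.npz; python3 - <<'E'
from h import *
st();c=cam('wrist','w3')
E
```

```text
t 3.88 tcp [0.4251 0.2863 0.3501] yaw(x) 179.91 tilt [-0.001  -0.0011] w 1.000 gf 0.0 F [ 0.3 -0.1  0.3]
```

View pics/w3.png

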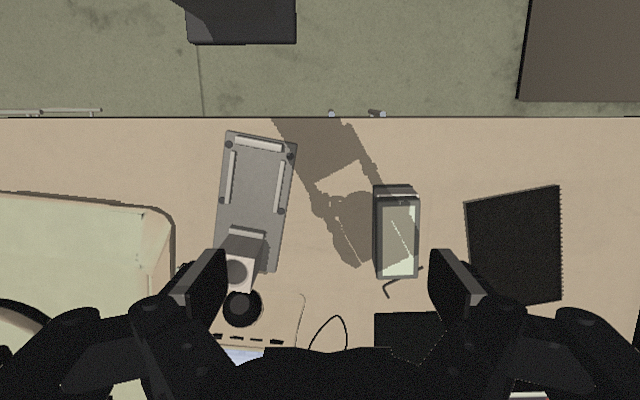

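```bash
cat > fit.py <<'E'
from h import *
from scipy.optimize import minimize
from scipy.ndimage import map_coordinates
def seg(a,b,n=60): return np.linspace(a,b,n)
def rect(cx,cy,hx,hy,z): 
    p=[np.array([cx+i*hx,cy+j*hy,z]) for i,j in((1,1),(-1,1),(-1,-1),(1,-1))]; return np.vstack([seg(p[k],p[(k+1)%4]) for k in range(4)])
def circ(cx,cy,rad,z,n=120):
    t=np.linspace(0,2*np.pi,n);return np.c_[cx+rad*np.cos(t),cy+rad*np.sin(t),0*t+z]
def place(M,p):
    c,s=np.cos(p[2]),np.sin(p[2]);return np.c_[M[:,0]*c-M[:,1]*s+p[0],M[:,0]*s+M[:,1]*c+p[1],M[:,2]]
def gimg(f,s):
    g=cv2.GaussianBlur(f,(0,0),s).astype(float);m=0
    for k in range(3):
        m=np.maximum(m,np.hypot(cv2.Sobel(g[:,:,k],-1,1,0),cv2.Sobel(g[:,:,k],-1,0,1)))
    return np.minimum(m,80)
def fit(c,M,p0,scales=(3,1.5,.8)):
    p=np.array(p0,float)
    for s in scales:
        G=gimg(c['frame'],s)
        def cost(q):
            u=proj(c,place(M,q));return -map_coordinates(G,[u[:,1],u[:,0]],order=1,mode='constant').mean()
        d=.004*s
        best=min((minimize(cost,p+np.array([dx,dy,da]),method='Nelder-Mead',options=dict(initial_simplex=p+np.array([dx,dy,da])+np.vstack([np.zeros(3),np.diag([d/2,d/2,.03])]))) for dx in(-d,0,d) for dy in(-d,0,d) for da in(-.03*s,0,.03*s)),key=lambda o:o.fun);p=best.x
    return p,-best.fun
def overlay(c,items,crop,k,name):
    x0,y0,x1,y1=crop;im=cv2.resize(c['frame'][y0:y1,x0:x1],None,fx=k,fy=k,interpolation=cv2.INTER_CUBIC)
    for M,p in items:
        for u in proj(c,place(M,p)): cv2.circle(im,(int((u[0]-x0+.5)*k),int((u[1]-y0+.5)*k)),0,(0,0,255),-1)
    cv2.imwrite('pics/'+name+'.png',im)
CL=np.vstack([rect(.0365,0,.1115,.055,.012),rect(.114,0,.028,.028,.09),circ(.114,0,.02,.09)])
CS=lambda z:rect(0,0,.06,.03,z)
E
python3 - <<'E'
from fit import *
c=ld('wrist')
p,s=fit(c,CL,[.478,.169,-.197]);print('clamp',p.round(4),np.degrees(p[2]),s)
q,t=fit(c,CS(.088),[.5445,.381,.04]);print('cass',q.round(4),np.degrees(q[2]),t)
c2=ld('top')
print(fit(c2,CL,p,(1.5,.8)),fit(c2,CS(.088),q,(1.5,.8)))
overlay(c,[(CL,p),(CS(.088),q)],(205,120,435,290),3.4,'ov1')
w=dict(np.load('w2.npz'));w={'K':w['K'],'world_to_cam':w['T'],'frame':w['f']}
print('red',back(w,(311.5,241),.02),'blk',back(w,(423,158),.02))
E
```

```text
clamp [ 0.4808  0.1723 -0.1952] -11.183448047912501 63.35686155412147
cass [0.5462 0.3851 0.0428] 2.450734332527166 76.4540531031401
(array([ 0.4840787 ,  0.16940868, -0.1828613 ]), np.float64(78.75599989313157)) (array([0.53894096, 0.38359038, 0.07532612]), np.float64(77.78699671860234))
red [ 0.57061893 -0.42737846  0.02      ] blk [ 0.43546604 -0.25664003  0.02      ]
```

View pics/ov1.png

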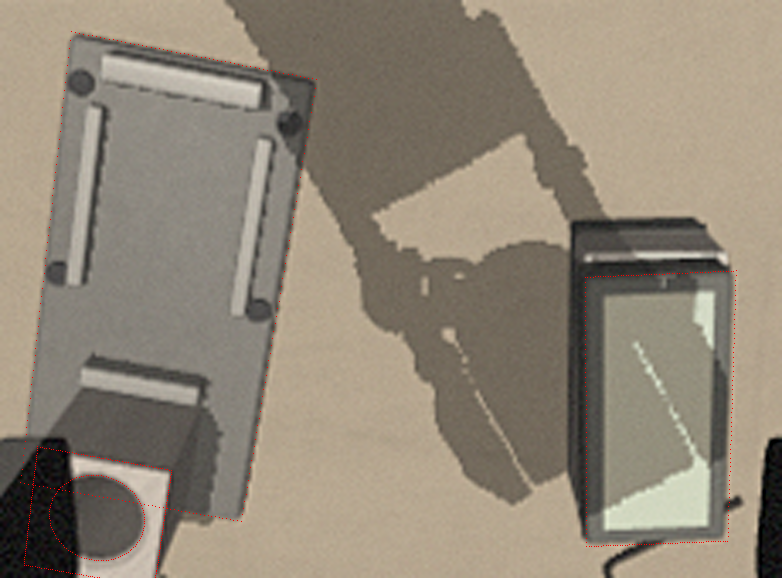

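Emit:
servo_tool(deltas=[{"dx": 0.484, "dy": 0.395, "dz": -0.4, "ax": 0, "ay": 0, "az": 0.02, "jaw": -1}, {"dx": 0.484, "dy": 0.395, "dz": -0.5, "ax": 0, "ay": 0, "az": 0.02, "jaw": -1}, {"dx": 0.484, "dy": 0.395, "dz": -0.6, "ax": 0, "ay": 0, "az": 0.02, "jaw": -1}, {"dx": 0.484, "dy": 0.395, "dz": -0.92, "ax": 0, "ay": 0, "az": 0.02, "jaw": -1}, {"dx": 0.484, "dy": 0.395, "dz": -0.92, "ax": 0, "ay": 0, "az": 0.02, "jaw": -1}, {"dx": 0.484, "dy": 0.395, "dz": -0.92, "ax": 0, "ay": 0, "az": 0.02, "jaw": -1}, {"dx": 0.484, "dy": 0.395, "dz": -0.92, "ax": 0, "ay": 0, "az": 0.02, "jaw": -1}, {"dx": 0.484, "dy": 0.395, "dz": -0.92, "ax": 0, "ay": 0, "az": 0.02, "jaw": -1}])

```text
t: 4.6
tcp_pos: [0.5425, 0.3797, 0.1102]
ee_rot: [[-1.0, -0.027, -0.014], [-0.027, 1.0, -0.009], [0.014, -0.008, -1.0]]
ft_force: [-1.5, -1.5, -1.6]
width: 1.004
grasp_force: 0.0
```

```bash
python3 - <<'E'
from h import *
go([.546,.3845,.065],181.8)
E
```

```text
t 4.60 tcp [0.5425 0.3797 0.1102] yaw(x) -178.47 tilt [-0.0137 -0.0087] w 1.004 gf 0.0 F [-1.5 -1.5 -1.6]
d [ 0.0139  0.0193 -0.1807] a [ 0.0056 -0.0087  0.003 ] rows>= 2.0 1.0
```

Emit:
servo_tool(deltas=[{"dx": 0, "dy": 0, "dz": -0.05, "ax": 0, "ay": 0, "az": 0, "jaw": -1}, {"dx": 0, "dy": 0, "dz": -0.22, "ax": 0, "ay": 0, "az": 0, "jaw": -1}, {"dx": 0, "dy": 0, "dz": -0.22, "ax": 0, "ay": 0, "az": 0, "jaw": -1}, {"dx": 0, "dy": 0, "dz": -0.22, "ax": 0, "ay": 0, "az": 0, "jaw": -1}, {"dx": 0, "dy": 0, "dz": -0.22, "ax": 0, "ay": 0, "az": 0, "jaw": 1}, {"dx": 0, "dy": 0, "dz": -0.22, "ax": 0, "ay": 0, "az": 0, "jaw": 1}, {"dx": 0, "dy": 0, "dz": -0.22, "ax": 0, "ay": 0, "az": 0, "jaw": 1}, {"dx": 0, "dy": 0, "dz": -0.22, "ax": 0, "ay": 0, "az": 0, "jaw": 1}, {"dx": 0, "dy": 0, "dz": -0.22, "ax": 0, "ay": 0, "az": 0, "jaw": 1}, {"dx": 0, "dy": 0, "dz": -0.22, "ax": 0, "ay": 0, "az": 0, "jaw": 1}])

```text
t: 5.43
tcp_pos: [0.5468, 0.3845, 0.0666]
ee_rot: [[-1.0, -0.031, 0.001], [-0.031, 1.0, 0.001], [-0.001, 0.001, -1.0]]
ft_force: [0.2, -0.4, -0.1]
width: 0.146
grasp_force: 0.0
```

```bash
python3 - <<'E'
from h import *
st()
E
```

```text
t 5.43 tcp [0.5468 0.3845 0.0666] yaw(x) -178.23 tilt [0.0011 0.0007] w 0.146 gf 0.0 F [ 0.2 -0.4 -0.1]
```

```bash
python3 - <<'E'
from h import *
c=cam('wrist','w4');st()
E
```

```text
t 5.48 tcp [0.5466 0.3844 0.0662] yaw(x) -178.23 tilt [0.0006 0.0003] w 0.055 gf 0.0 F [-0.4 -0.4 -0.4]
```

View pics/w4.png

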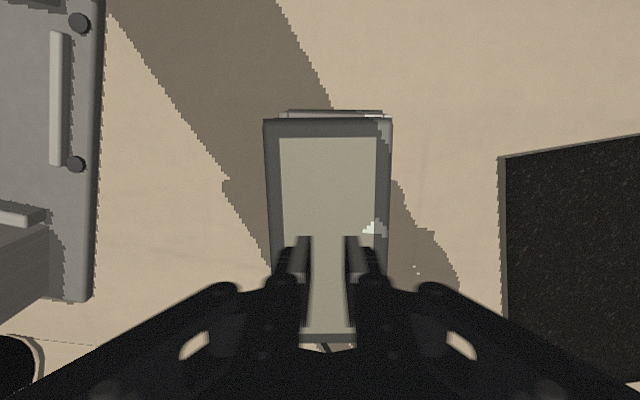

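```bash
python3 - <<'E'
from fit import *
c=ld('wrist');print(proj(c,[[.5466,.3844,z] for z in(.066,.085,.1,.12)]).round(1));T=c['world_to_cam'];print((-T[:3,:3].T@T[:3,3]).round(4))
for z in(.062,.07,.076,.082,.088,.094):
    P=[back(c,q,z) for q in((263.5,119),(392,118.5))];Q=[back(c,q,z) for q in((281,138),(376,138))];print(z,np.linalg.norm(P[0]-P[1]).round(4),np.round((P[0]+P[1])/2,4),np.linalg.norm(Q[0]-Q[1]).round(4))
d=np.load('last_top.npz');t=ld('top')
for z in(.062,.088,.114):
  print(z,fit(c,CS(z),[.5466,.385,.03],(2,1)),fit(t,CS(z),[.545,.385,.03],(1.5,.8)))
w3=cv2.imread('pics/w3.png')
E
```

```text
[[327.2 227.6]
 [327.2 241.3]
 [327.2 254.4]
 [327.2 276.1]]
[0.4781 0.3823 0.2426]
0.062 0.0672 [0.4874 0.3829 0.062 ] 0.0504
0.07 0.0642 [0.487  0.3828 0.07  ] 0.0482
0.076 0.062 [0.4867 0.3828 0.076 ] 0.0465
0.082 0.0597 [0.4864 0.3828 0.082 ] 0.0448
0.088 0.0575 [0.4861 0.3828 0.088 ] 0.0432
0.094 0.0553 [0.4858 0.3828 0.094 ] 0.0415
0.062 (array([0.55728142, 0.39025138, 0.04917376]), np.float64(57.28742841498191)) (array([0.54164311, 0.3915708 , 0.13905009]), np.float64(78.22304457126988))
0.088 (array([0.54508985, 0.38492498, 0.03975651]), np.float64(58.273380506511316)) (array([0.53894969, 0.38365417, 0.0743294 ]), np.float64(77.78699437695623))
0.114 (array([0.54377974, 0.39069849, 0.04913225]), np.float64(35.14810481835948)) (array([0.54296219, 0.37520296, 0.0295014 ]), np.float64(77.88766331689848))
```

Emit:
servo_tool(deltas=[{"dx": 0, "dy": -0.006, "dz": 0.1, "ax": 0, "ay": 0, "az": 0, "jaw": -1}, {"dx": 0, "dy": -0.006, "dz": 0.1, "ax": 0, "ay": 0, "az": 0, "jaw": -1}, {"dx": 0, "dy": -0.006, "dz": 0.1, "ax": 0, "ay": 0, "az": 0, "jaw": -1}, {"dx": 0, "dy": -0.006, "dz": 0.1, "ax": 0, "ay": 0, "az": 0, "jaw": -1}, {"dx": 0, "dy": -0.006, "dz": 0.1, "ax": 0, "ay": 0, "az": 0, "jaw": -1}, {"dx": 0, "dy": -0.006, "dz": 0.1, "ax": 0, "ay": 0, "az": 0, "jaw": -1}, {"dx": 0, "dy": -0.006, "dz": 0.1, "ax": 0, "ay": 0, "az": 0, "jaw": -1}, {"dx": 0, "dy": -0.006, "dz": 0, "ax": 0, "ay": 0, "az": 0, "jaw": -1}, {"dx": 0, "dy": -0.006, "dz": -0.08, "ax": 0, "ay": 0, "az": 0, "jaw": -1}, {"dx": 0, "dy": -0.006, "dz": -0.08, "ax": 0, "ay": 0, "az": 0, "jaw": -1}, {"dx": 0, "dy": -0.006, "dz": -0.08, "ax": 0, "ay": 0, "az": 0, "jaw": -1}])

```text
t: 6.4
tcp_pos: [0.5447, 0.3817, 0.0437]
ee_rot: [[-1.0, -0.031, -0.004], [-0.031, 1.0, -0.002], [0.004, -0.002, -1.0]]
ft_force: [0.1, 0.1, -0.4]
width: 1.002
grasp_force: 0.0
```

Emit:
servo_tool(deltas=[{"dx": 0, "dy": 0, "dz": 0, "ax": 0, "ay": 0, "az": 0, "jaw": 1}, {"dx": 0, "dy": 0, "dz": 0, "ax": 0, "ay": 0, "az": 0, "jaw": 1}, {"dx": 0, "dy": 0, "dz": 0, "ax": 0, "ay": 0, "az": 0, "jaw": 1}, {"dx": 0, "dy": 0, "dz": 0, "ax": 0, "ay": 0, "az": 0, "jaw": 1}])

```text
t: 6.73
tcp_pos: [0.5482, 0.384, 0.0484]
ee_rot: [[-1.0, -0.031, 0.004], [-0.031, 1.0, 0.003], [-0.004, 0.002, -1.0]]
ft_force: [-1.8, 0.5, 4.9]
width: 0.663
grasp_force: 62.7
```

Emit:
servo_tool(deltas=[{"dx": 0, "dy": 0, "dz": 0.05, "ax": 0, "ay": 0, "az": 0, "jaw": 1}, {"dx": 0, "dy": 0, "dz": 0.1, "ax": 0, "ay": 0, "az": 0, "jaw": 1}, {"dx": 0, "dy": 0, "dz": 0.16, "ax": 0, "ay": 0, "az": 0, "jaw": 1}, {"dx": 0, "dy": 0, "dz": 0.16, "ax": 0, "ay": 0, "az": 0, "jaw": 1}, {"dx": 0, "dy": 0, "dz": 0.16, "ax": 0, "ay": 0, "az": 0, "jaw": 1}, {"dx": 0, "dy": 0, "dz": 0.16, "ax": 0, "ay": 0, "az": 0, "jaw": 1}, {"dx": 0, "dy": 0, "dz": 0.16, "ax": 0, "ay": 0, "az": 0, "jaw": 1}, {"dx": 0, "dy": 0, "dz": 0.16, "ax": 0, "ay": 0, "az": 0, "jaw": 1}])

```text
t: 7.4
tcp_pos: [0.5456, 0.3821, 0.0846]
ee_rot: [[-1.0, -0.031, -0.002], [-0.031, 1.0, -0.001], [0.002, -0.001, -1.0]]
ft_force: [1.2, 0.1, -2.6]
width: 0.662
grasp_force: 63.9
```

```bash
python3 - <<'E'
from h import *
st();c=cam('side');st()
a=cv2.resize(c['frame'][120:200,260:340],None,fx=5,fy=5,interpolation=cv2.INTER_CUBIC)
w=cam('wrist');b=w['frame'][60:400,150:520]
h=np.zeros((400,780,3),np.uint8);h[:,:400]=a;h[:340,400:770]=b;cv2.imwrite('pics/m1.png',h)
E
```

```text
t 7.40 tcp [0.5456 0.3821 0.0846] yaw(x) -178.23 tilt [-0.0018 -0.0011] w 0.662 gf 63.9 F [ 1.2  0.1 -2.6]
t 7.45 tcp [0.5457 0.3822 0.0846] yaw(x) -178.24 tilt [-0.0016 -0.001 ] w 0.660 gf 63.9 F [ 1.  -0.5 -1. ]
```

View pics/m1.png

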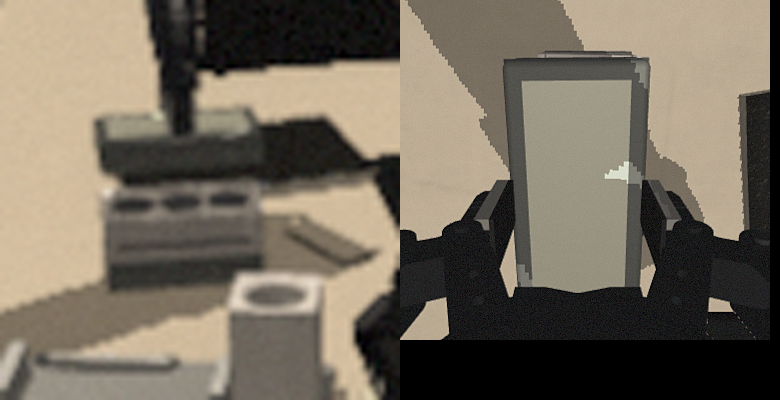

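Emit:
servo_tool(deltas=[{"dx": -0.184, "dy": -0.374, "dz": 0, "ax": 0, "ay": 0, "az": -0.02, "jaw": 1}, {"dx": -0.184, "dy": -0.374, "dz": 0, "ax": 0, "ay": 0, "az": -0.02, "jaw": 1}, {"dx": -0.184, "dy": -0.374, "dz": 0, "ax": 0, "ay": 0, "az": -0.02, "jaw": 1}, {"dx": -0.184, "dy": -0.374, "dz": -0.1, "ax": 0, "ay": 0, "az": -0.02, "jaw": 1}, {"dx": -0.184, "dy": -0.374, "dz": -0.2, "ax": 0, "ay": 0, "az": -0.02, "jaw": 1}, {"dx": -0.184, "dy": -0.374, "dz": -0.3, "ax": 0, "ay": 0, "az": -0.02, "jaw": 1}, {"dx": -0.184, "dy": -0.374, "dz": -0.34, "ax": 0, "ay": 0, "az": -0.02, "jaw": 1}, {"dx": -0.184, "dy": -0.374, "dz": -0.34, "ax": 0, "ay": 0, "az": -0.02, "jaw": 1}, {"dx": -0.184, "dy": -0.374, "dz": -0.34, "ax": 0, "ay": 0, "az": -0.02, "jaw": 1}])

```text
t: 8.25
tcp_pos: [0.5001, 0.2891, 0.0003]
ee_rot: [[-1.0, 0.0, -0.001], [0.0, 1.0, -0.001], [0.001, -0.001, -1.0]]
ft_force: [-0.5, 0.3, -1.8]
width: 0.66
grasp_force: 64.5
```

Emit:
servo_tool(deltas=[{"dx": 0, "dy": 0, "dz": -0.01, "ax": 0, "ay": 0, "az": 0, "jaw": 1}, {"dx": 0, "dy": 0, "dz": -0.02, "ax": 0, "ay": 0, "az": 0, "jaw": 1}, {"dx": 0, "dy": 0, "dz": -0.03, "ax": 0, "ay": 0, "az": 0, "jaw": 1}, {"dx": 0, "dy": 0, "dz": -0.03, "ax": 0, "ay": 0, "az": 0, "jaw": 1}])

```text
t: 8.58
tcp_pos: [0.5007, 0.2894, -0.0064]
ee_rot: [[-1.0, 0.0, 0.001], [0.0, 1.0, 0.0], [-0.001, 0.0, -1.0]]
ft_force: [-0.5, -0.1, -1.7]
width: 0.663
grasp_force: 64.5
```

Emit:
servo_tool(deltas=[{"dx": 0, "dy": 0, "dz": -0.012, "ax": 0, "ay": 0, "az": 0, "jaw": 1}, {"dx": 0, "dy": 0, "dz": -0.02, "ax": 0, "ay": 0, "az": 0, "jaw": 1}, {"dx": 0, "dy": 0, "dz": -0.02, "ax": 0, "ay": 0, "az": 0, "jaw": 1}])

```text
t: 8.83
tcp_pos: [0.5, 0.289, -0.0122]
ee_rot: [[-1.0, 0.001, -0.001], [0.001, 1.0, -0.0], [0.001, -0.0, -1.0]]
ft_force: [-0.0, -0.6, -1.7]
width: 0.661
grasp_force: 64.5
```

Emit:
servo_tool(deltas=[{"dx": 0, "dy": 0, "dz": -0.008, "ax": 0, "ay": 0, "az": 0, "jaw": 1}, {"dx": 0, "dy": 0, "dz": -0.008, "ax": 0, "ay": 0, "az": 0, "jaw": 1}, {"dx": 0, "dy": 0, "dz": -0.008, "ax": 0, "ay": 0, "az": 0, "jaw": 1}])

```text
t: 9.08
tcp_pos: [0.5005, 0.2892, -0.0135]
ee_rot: [[-1.0, 0.001, 0.0], [0.001, 1.0, 0.0], [-0.0, 0.0, -1.0]]
ft_force: [-0.6, -1.1, 1.3]
width: 0.663
grasp_force: 65.3
```

Emit:
servo_tool(deltas=[{"dx": 0, "dy": 0, "dz": 0, "ax": 0, "ay": 0, "az": 0, "jaw": -0.75}, {"dx": 0, "dy": 0, "dz": 0, "ax": 0, "ay": 0, "az": 0, "jaw": -0.75}, {"dx": 0, "dy": 0, "dz": 0, "ax": 0, "ay": 0, "az": 0, "jaw": -0.75}, {"dx": 0, "dy": 0, "dz": 0.2, "ax": 0, "ay": 0, "az": 0, "jaw": -0.75}, {"dx": 0, "dy": 0, "dz": 0.4, "ax": 0, "ay": 0, "az": 0, "jaw": -1}, {"dx": 0.15, "dy": 0.33, "dz": 0.75, "ax": 0, "ay": 0, "az": 0, "jaw": -1}, {"dx": 0.15, "dy": 0.33, "dz": 0.75, "ax": 0, "ay": 0, "az": 0, "jaw": -1}, {"dx": 0.15, "dy": 0.33, "dz": 0.75, "ax": 0, "ay": 0, "az": 0, "jaw": -1}, {"dx": 0.15, "dy": 0.33, "dz": 0.75, "ax": 0, "ay": 0, "az": 0, "jaw": -1}, {"dx": 0.15, "dy": 0.33, "dz": 0.75, "ax": 0, "ay": 0, "az": 0, "jaw": -1}, {"dx": 0.15, "dy": 0.33, "dz": 0.75, "ax": 0, "ay": 0, "az": 0, "jaw": -1}, {"dx": 0.15, "dy": 0.33, "dz": 0.75, "ax": 0, "ay": 0, "az": 0, "jaw": -1}])

```text
t: 10.08
tcp_pos: [0.5361, 0.3701, 0.1714]
ee_rot: [[-1.0, 0.001, -0.004], [0.001, 1.0, -0.003], [0.004, -0.003, -1.0]]
ft_force: [-0.5, -0.7, 0.2]
width: 0.999
grasp_force: 0.0
```

```bash
python3 - <<'E'
from fit import *
st();c=cam('wrist','w5')
q,t=fit(c,CS(.062),[.546,.383,.03],(2,1));print('carrier',q,np.degrees(q[2]),t)
k,t2=fit(c,CS(.026),[.5005,.289,.0],(2,1));print('cass',k,np.degrees(k[2]),t2)
b,t3=fit(c,CS(.026),[.546,.383,.03],(2,1));print('bottom',b,t3)
p,s=fit(c,CL,[.4808,.1723,-.195],(2,1));print('clamp',p,np.degrees(p[2]),s)
overlay(c,[(CS(.062),q),(CS(.026),k),(CL,p)],(150,100,470,330),2.4,'ov2')
E
```

```text
t 10.08 tcp [0.5361 0.3701 0.1714] yaw(x) 179.96 tilt [-0.0038 -0.0027] w 0.999 gf 0.0 F [-0.5 -0.7  0.2]
carrier [ 0.54350706  0.38673983 -0.00127798] -0.07322261667149407 74.20472450302033
cass [0.49871879 0.28870506 0.00754016] 0.4320195660822589 76.90171311146318
bottom [0.55370016 0.38559356 0.0022836 ] 61.56799254685918
clamp [ 0.48133338  0.17221911 -0.19318362] -11.0686062679089 69.5839950768483
```

View pics/ov2.png

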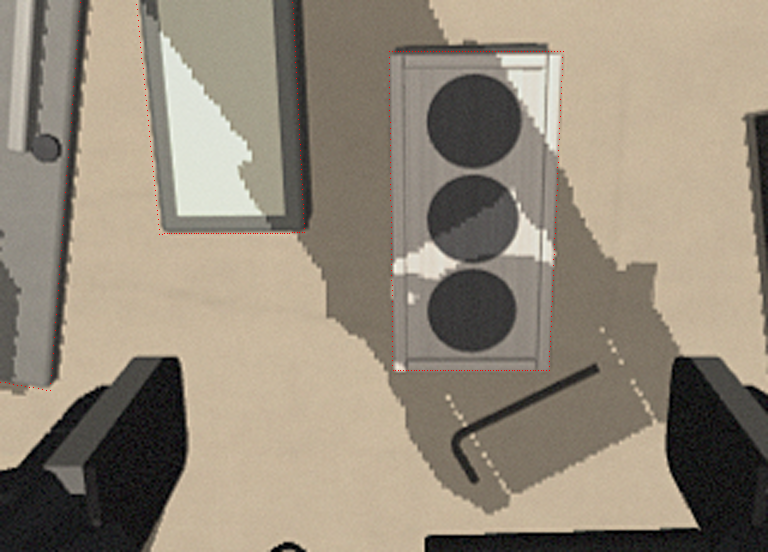

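Emit:
servo_tool(deltas=[{"dx": 0.03, "dy": 0.058, "dz": -0.2, "ax": 0, "ay": 0, "az": 0, "jaw": -1}, {"dx": 0.03, "dy": 0.058, "dz": -0.35, "ax": 0, "ay": 0, "az": 0, "jaw": -1}, {"dx": 0.03, "dy": 0.058, "dz": -0.45, "ax": 0, "ay": 0, "az": 0, "jaw": -1}, {"dx": 0.03, "dy": 0.058, "dz": -0.55, "ax": 0, "ay": 0, "az": 0, "jaw": -1}, {"dx": 0.03, "dy": 0.058, "dz": -0.62, "ax": 0, "ay": 0, "az": 0, "jaw": -1}, {"dx": 0.03, "dy": 0.058, "dz": -0.62, "ax": 0, "ay": 0, "az": 0, "jaw": -1}, {"dx": 0.03, "dy": 0.058, "dz": -0.62, "ax": 0, "ay": 0, "az": 0, "jaw": -1}, {"dx": 0.03, "dy": 0.058, "dz": -0.62, "ax": 0, "ay": 0, "az": 0, "jaw": 1}, {"dx": 0.03, "dy": 0.058, "dz": -0.62, "ax": 0, "ay": 0, "az": 0, "jaw": 1}, {"dx": 0.03, "dy": 0.058, "dz": -0.62, "ax": 0, "ay": 0, "az": 0, "jaw": 1}, {"dx": 0.03, "dy": 0.058, "dz": -0.62, "ax": 0, "ay": 0, "az": 0, "jaw": 1}, {"dx": 0.03, "dy": 0.058, "dz": -0.62, "ax": 0, "ay": 0, "az": 0, "jaw": 1}])

```text
t: 11.13
tcp_pos: [0.5472, 0.3873, 0.0216]
ee_rot: [[-1.0, 0.001, 0.004], [0.001, 1.0, 0.002], [-0.004, 0.002, -1.0]]
ft_force: [-1.4, -0.5, 6.4]
width: 0.671
grasp_force: 64.7
```

Emit:
servo_tool(deltas=[{"dx": 0, "dy": 0, "dz": 0.05, "ax": 0, "ay": 0, "az": 0, "jaw": 1}, {"dx": 0, "dy": 0, "dz": 0.15, "ax": 0, "ay": 0, "az": 0, "jaw": 1}, {"dx": 0, "dy": 0, "dz": 0.3, "ax": 0, "ay": 0, "az": 0, "jaw": 1}, {"dx": 0, "dy": 0, "dz": 0.4, "ax": 0, "ay": 0, "az": 0, "jaw": 1}, {"dx": 0, "dy": 0, "dz": 0.4, "ax": 0, "ay": 0, "az": 0, "jaw": 1}, {"dx": 0, "dy": 0, "dz": 0.4, "ax": 0, "ay": 0, "az": 0, "jaw": 1}, {"dx": 0, "dy": 0, "dz": 0.4, "ax": 0, "ay": 0, "az": 0, "jaw": 1}])

```text
t: 11.72
tcp_pos: [0.5438, 0.3851, 0.1169]
ee_rot: [[-1.0, 0.001, -0.003], [0.001, 1.0, -0.002], [0.003, -0.002, -1.0]]
ft_force: [-0.8, -1.0, -4.5]
width: 0.665
grasp_force: 66.4
```

```bash
python3 - <<'E'
from fit import *
s=st();c=cam('wrist','w6')
# near top corners of carrier: scan for height by fit near edges at several z
for z in(.10,.11,.12,.13,.14,.15,.16):
    M=CS(z);k=np.r_[60:180];q,t=fit(c,M[M[:,0]<.03],[s['tcp_pos'][0],s['tcp_pos'][1],0],(2,1));print(z,q.round(4),round(t,1))
b,t3=fit(c,CS(.026),[.546,.386,.0],(2,1));print('bottom',b,t3)
E
```

```text
t 11.72 tcp [0.5438 0.3851 0.1169] yaw(x) 179.97 tilt [-0.0031 -0.002 ] w 0.665 gf 66.4 F [-0.8 -1.  -4.5]
0.1 [0.545  0.3783 0.001 ] 70.1
0.11 [0.5439 0.3752 0.0272] 66.0
0.12 [0.5435 0.377  0.0296] 63.5
0.13 [0.5431 0.3842 0.0031] 78.9
0.14 [0.5428 0.3876 0.0027] 73.3
0.15 [ 0.5423  0.3822 -0.0009] 70.3
0.16 [0.5421 0.3791 0.0048] 66.4
bottom [ 0.5427888   0.38694984 -0.00740621] 43.92139847027941
```

Emit:
servo_tool(deltas=[{"dx": -0.05, "dy": -0.15, "dz": 0, "ax": 0, "ay": 0, "az": -0.06, "jaw": 1}, {"dx": -0.232, "dy": -0.862, "dz": 0, "ax": 0, "ay": 0, "az": -0.123, "jaw": 1}, {"dx": -0.232, "dy": -0.862, "dz": 0, "ax": 0, "ay": 0, "az": -0.123, "jaw": 1}, {"dx": -0.232, "dy": -0.862, "dz": 0, "ax": 0, "ay": 0, "az": -0.123, "jaw": 1}, {"dx": -0.232, "dy": -0.862, "dz": 0, "ax": 0, "ay": 0, "az": -0.123, "jaw": 1}, {"dx": -0.232, "dy": -0.862, "dz": 0, "ax": 0, "ay": 0, "az": -0.123, "jaw": 1}, {"dx": -0.232, "dy": -0.862, "dz": 0, "ax": 0, "ay": 0, "az": -0.123, "jaw": 1}, {"dx": -0.232, "dy": -0.862, "dz": -0.1, "ax": 0, "ay": 0, "az": -0.123, "jaw": 1}, {"dx": -0.232, "dy": -0.862, "dz": -0.2, "ax": 0, "ay": 0, "az": -0.123, "jaw": 1}, {"dx": -0.232, "dy": -0.862, "dz": -0.24, "ax": 0, "ay": 0, "az": -0.123, "jaw": 1}, {"dx": -0.232, "dy": -0.862, "dz": -0.24, "ax": 0, "ay": 0, "az": -0.123, "jaw": 1}, {"dx": -0.232, "dy": -0.862, "dz": -0.24, "ax": 0, "ay": 0, "az": -0.123, "jaw": 1}])

```text
t: 12.77
tcp_pos: [0.486, 0.1708, 0.0572]
ee_rot: [[-0.981, 0.192, -0.004], [0.192, 0.981, -0.001], [0.003, -0.002, -1.0]]
ft_force: [0.2, 1.0, -4.2]
width: 0.663
grasp_force: 66.9
```

```bash
python3 - <<'E'
from fit import *
s=st();c=cam('wrist','w7')
M=np.vstack([seg([-.075,-.055,.012],[-.075,.055,.012]),seg([-.075,.055,.012],[.05,.055,.012]),seg([-.075,-.055,.012],[.05,-.055,.012])])
p,t=fit(c,M,[.4813,.1722,-.193],(2,1));print('clamp',p,np.degrees(p[2]),t)
z=s['tcp_pos'][2]+.0404;M2=CS(z)
for X in(.06,.02):
  q,t=fit(c,M2[M2[:,0]<X],[*s['tcp_pos'][:2],-.193],(2,1));print(z,q,np.degrees(q[2]),t)
overlay(c,[(M,p),(M2,q)],(100,0,560,340),1.7,'ov3')
E
```

```text
t 12.77 tcp [0.486  0.1708 0.0572] yaw(x) 168.92 tilt [-0.0037 -0.0008] w 0.663 gf 66.9 F [ 0.2  1.  -4.2]
clamp [ 0.48243127  0.17177948 -0.19406013] -11.118826569665647 73.29837131267209
0.09760810058769548 [ 0.48465378  0.17532734 -0.1899521 ] -10.883453735350678 66.74847801795217
0.09760810058769548 [ 0.48477896  0.17534939 -0.18788579] -10.7650630557581 71.09218946594459
```

View pics/ov3.png

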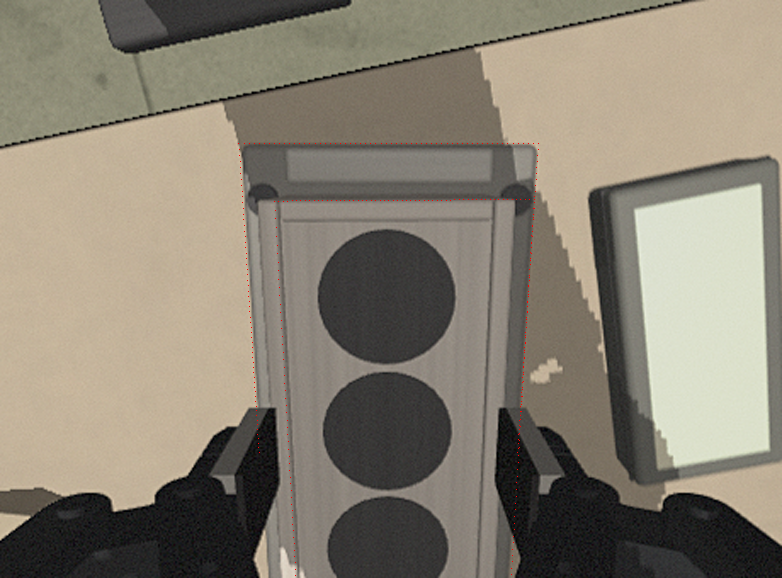

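Emit:
servo_tool(deltas=[{"dx": 0.006, "dy": 0, "dz": -0.03, "ax": 0, "ay": 0, "az": 0, "jaw": 1}, {"dx": 0.006, "dy": 0, "dz": -0.06, "ax": 0, "ay": 0, "az": 0, "jaw": 1}, {"dx": 0.006, "dy": 0, "dz": -0.09, "ax": 0, "ay": 0, "az": 0, "jaw": 1}, {"dx": 0.006, "dy": 0, "dz": -0.12, "ax": 0, "ay": 0, "az": 0, "jaw": 1}, {"dx": 0.006, "dy": 0, "dz": -0.14, "ax": 0, "ay": 0, "az": 0, "jaw": 1}, {"dx": 0.006, "dy": 0, "dz": -0.16, "ax": 0, "ay": 0, "az": 0, "jaw": 1}, {"dx": 0.006, "dy": 0, "dz": -0.18, "ax": 0, "ay": 0, "az": 0, "jaw": 1}, {"dx": 0.006, "dy": 0, "dz": -0.185, "ax": 0, "ay": 0, "az": 0, "jaw": 1}, {"dx": 0.006, "dy": 0, "dz": -0.185, "ax": 0, "ay": 0, "az": 0, "jaw": 1}])

```text
t: 13.57
tcp_pos: [0.4884, 0.1705, 0.0118]
ee_rot: [[-0.981, 0.193, -0.001], [0.193, 0.981, -0.0], [0.001, -0.001, -1.0]]
ft_force: [-0.3, -0.1, -4.1]
width: 0.664
grasp_force: 66.8
```

Emit:
servo_tool(deltas=[{"dx": 0, "dy": 0, "dz": -0.012, "ax": 0, "ay": 0, "az": 0, "jaw": 1}, {"dx": 0, "dy": 0, "dz": -0.014, "ax": 0, "ay": 0, "az": 0, "jaw": 1}, {"dx": 0, "dy": 0, "dz": -0.014, "ax": 0, "ay": 0, "az": 0, "jaw": 1}])

```text
t: 13.82
tcp_pos: [0.489, 0.1707, 0.009]
ee_rot: [[-0.981, 0.193, 0.0], [0.193, 0.981, 0.0], [-0.0, 0.0, -1.0]]
ft_force: [-0.5, -0.5, -4.1]
width: 0.663
grasp_force: 66.8
```

Emit:
servo_tool(deltas=[{"dx": 0, "dy": 0, "dz": -0.008, "ax": 0, "ay": 0, "az": 0, "jaw": 1}, {"dx": 0, "dy": 0, "dz": -0.008, "ax": 0, "ay": 0, "az": 0, "jaw": 1}, {"dx": 0, "dy": 0, "dz": -0.008, "ax": 0, "ay": 0, "az": 0, "jaw": 1}])

```text
t: 14.07
tcp_pos: [0.4895, 0.1708, 0.0077]
ee_rot: [[-0.981, 0.193, 0.001], [0.193, 0.981, 0.0], [-0.001, 0.0, -1.0]]
ft_force: [-1.5, -0.3, 1.6]
width: 0.668
grasp_force: 68.2
```

Emit:
servo_tool(deltas=[{"dx": 0, "dy": 0, "dz": 0, "ax": 0, "ay": 0, "az": 0, "jaw": -0.8}, {"dx": 0, "dy": 0, "dz": 0, "ax": 0, "ay": 0, "az": 0, "jaw": -0.8}, {"dx": 0, "dy": 0, "dz": 0, "ax": 0, "ay": 0, "az": 0, "jaw": -0.8}, {"dx": 0, "dy": 0, "dz": 0.1, "ax": 0, "ay": 0, "az": 0, "jaw": -0.8}, {"dx": 0, "dy": 0, "dz": 0.3, "ax": 0, "ay": 0, "az": 0, "jaw": -0.8}, {"dx": -0.15, "dy": 0, "dz": 0.6, "ax": 0, "ay": 0, "az": 0, "jaw": -0.8}, {"dx": -0.15, "dy": 0, "dz": 0.9, "ax": 0, "ay": 0, "az": 0, "jaw": -0.8}, {"dx": -0.15, "dy": 0, "dz": 0.9, "ax": 0, "ay": 0, "az": 0, "jaw": -0.8}, {"dx": -0.15, "dy": 0, "dz": 0.9, "ax": 0, "ay": 0, "az": 0, "jaw": -0.8}, {"dx": -0.15, "dy": 0, "dz": 0.9, "ax": 0, "ay": 0, "az": 0, "jaw": -0.8}, {"dx": -0.15, "dy": 0, "dz": 0.9, "ax": 0, "ay": 0, "az": 0, "jaw": -0.8}])

```text
t: 14.98
tcp_pos: [0.4538, 0.1715, 0.2357]
ee_rot: [[-0.981, 0.192, 0.008], [0.192, 0.981, 0.002], [-0.008, 0.004, -1.0]]
ft_force: [-0.1, 0.2, -1.1]
width: 0.9
grasp_force: 0.0
```

```bash
python3 - <<'E'
from fit import *
s=st();c=cam('wrist','w8')
p,t=fit(c,CL,[.4813,.1722,-.193],(2,1));print('clamp',p.round(4),np.degrees(p[2]),t)
for z in(.048,.058):
  q,t=fit(c,CS(z),[.487,.171,-.193],(2,1));print(z,q.round(4),np.degrees(q[2]),t)
k,t2=fit(c,CS(.026),[.5005,.289,.0],(2,1));print('cass',k,t2)
B=np.vstack([circ(x,0,.0155,.045) for x in(-.036,0,.036)]);print('marks',fit(c,B,[.487,.171,-.193],(2,1)))
E
```

```text
t 14.98 tcp [0.4538 0.1715 0.2357] yaw(x) 168.91 tilt [0.0081 0.0023] w 0.900 gf 0.0 F [-0.1  0.2 -1.1]
clamp [ 0.4805  0.1715 -0.1942] -11.127082676610149 73.25713315201361
0.048 [ 0.4855  0.1706 -0.1946] -11.14983835078784 71.15102315110968
0.058 [ 0.4859  0.1692 -0.1689] -9.678515621282086 64.97368525730307
cass [0.49636412 0.28878893 0.01022238] 76.0114519861254
marks (array([ 0.48607878,  0.1706864 , -0.19018431]), np.float64(78.82592636354734))
```

Emit:
servo_tool(deltas=[{"dx": -0.16, "dy": -0.5, "dz": 0.075, "ax": 0, "ay": 0, "az": 0.155, "jaw": -1}, {"dx": -0.16, "dy": -1, "dz": 0.075, "ax": 0, "ay": 0, "az": 0.155, "jaw": -1}, {"dx": -0.16, "dy": -1, "dz": 0.075, "ax": 0, "ay": 0, "az": 0.155, "jaw": -1}, {"dx": -0.16, "dy": -1, "dz": 0.075, "ax": 0, "ay": 0, "az": 0.155, "jaw": -1}, {"dx": -0.16, "dy": -1, "dz": 0.075, "ax": 0, "ay": 0, "az": 0.155, "jaw": -1}, {"dx": -0.16, "dy": -1, "dz": 0.075, "ax": 0, "ay": 0, "az": 0.155, "jaw": -1}])

```text
t: 15.53
tcp_pos: [0.4113, -0.067, 0.2475]
ee_rot: [[-0.999, -0.05, -0.004], [-0.05, 0.999, 0.001], [0.004, 0.001, -1.0]]
ft_force: [1.4, -0.9, 0.5]
width: 1.0
grasp_force: 0.0
```

Emit:
servo_tool(deltas=[{"dx": 0, "dy": -1, "dz": 0, "ax": 0, "ay": 0, "az": 0, "jaw": -1}, {"dx": 0, "dy": -1, "dz": 0, "ax": 0, "ay": 0, "az": 0, "jaw": -1}, {"dx": 0, "dy": -1, "dz": 0, "ax": 0, "ay": 0, "az": 0, "jaw": -1}, {"dx": 0, "dy": -1, "dz": 0, "ax": 0, "ay": 0, "az": 0, "jaw": -1}, {"dx": 0, "dy": -1, "dz": 0, "ax": 0, "ay": 0, "az": 0, "jaw": -1}, {"dx": 0, "dy": -1, "dz": 0, "ax": 0, "ay": 0, "az": 0, "jaw": -1}])

```text
t: 16.03
tcp_pos: [0.4116, -0.317, 0.2469]
ee_rot: [[-0.999, -0.049, -0.003], [-0.049, 0.999, 0.003], [0.003, 0.004, -1.0]]
ft_force: [0.9, 0.2, 1.4]
width: 0.997
grasp_force: 0.0
```

Emit:
servo_tool(deltas=[{"dx": 0, "dy": -0.306, "dz": 0, "ax": 0, "ay": 0, "az": 0, "jaw": -1}, {"dx": 0, "dy": -0.306, "dz": 0, "ax": 0, "ay": 0, "az": 0, "jaw": -1}, {"dx": 0, "dy": -0.306, "dz": 0, "ax": 0, "ay": 0, "az": 0, "jaw": -1}, {"dx": 0, "dy": -0.306, "dz": 0, "ax": 0, "ay": 0, "az": 0, "jaw": -1}, {"dx": 0, "dy": -0.306, "dz": 0, "ax": 0, "ay": 0, "az": 0, "jaw": -1}, {"dx": 0, "dy": -0.306, "dz": 0, "ax": 0, "ay": 0, "az": 0, "jaw": -1}])

```text
t: 16.53
tcp_pos: [0.4128, -0.3904, 0.2482]
ee_rot: [[-0.999, -0.05, -0.002], [-0.051, 0.999, 0.003], [0.002, 0.003, -1.0]]
ft_force: [0.3, 0.2, 0.4]
width: 1.0
grasp_force: 0.0
```

```bash
python3 - <<'E'
from fit import *
st();c=cam('wrist','w9')
S=rect(0,0,.035,.035,.05);F=rect(0,0,.0425,.0425,.008);H=rect(0,0,.045,.008,.132)
p,t=fit(c,S,[.465,-.375,.1]);print('stand',p.round(4),np.degrees(p[2]),t)
q,t=fit(c,H,[.473,-.408,.05]);print('handle',q.round(4),np.degrees(q[2]),t)
x=proj(c,[[.47,-.39,.06]])[0].astype(int);print(x)
overlay(c,[(S,p),(H,q)],(x[0]-110,max(0,x[1]-110),x[0]+110,max(0,x[1]-110)+200),2.9,'ov4')
E
```

```text
t 16.53 tcp [ 0.4128 -0.3904  0.2482] yaw(x) -177.11 tilt [-0.002   0.0028] w 1.000 gf 0.0 F [0.3 0.2 0.4]
stand [ 0.4743 -0.4067  0.2223] 12.737253199144925 75.95030415684167
handle [ 0.4745 -0.4067  0.0478] 2.7414788792756597 69.3964592888524
[324 215]
```

View pics/ov4.png

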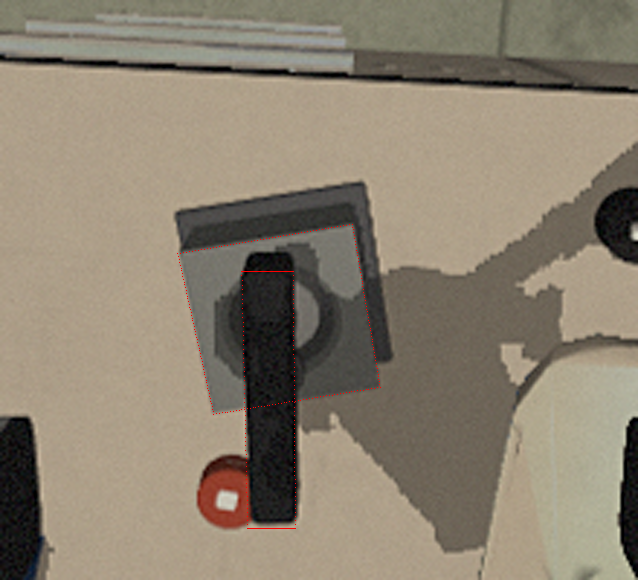

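Emit:
servo_tool(deltas=[{"dx": 0.258, "dy": -0.066, "dz": 0, "ax": 0, "ay": 0, "az": 0, "jaw": -1}, {"dx": 0.258, "dy": -0.066, "dz": 0, "ax": 0, "ay": 0, "az": 0, "jaw": -1}, {"dx": 0.258, "dy": -0.066, "dz": -0.15, "ax": 0, "ay": 0, "az": 0, "jaw": -1}, {"dx": 0.258, "dy": -0.066, "dz": -0.3, "ax": 0, "ay": 0, "az": 0, "jaw": -1}, {"dx": 0.258, "dy": -0.066, "dz": -0.3, "ax": 0, "ay": 0, "az": 0, "jaw": -1}, {"dx": 0.258, "dy": -0.066, "dz": -0.3, "ax": 0, "ay": 0, "az": 0, "jaw": -1}, {"dx": 0.258, "dy": -0.066, "dz": -0.3, "ax": 0, "ay": 0, "az": 0, "jaw": -1}])

```text
t: 17.17
tcp_pos: [0.4785, -0.4085, 0.1765]
ee_rot: [[-0.999, -0.051, 0.001], [-0.051, 0.999, -0.001], [-0.001, -0.001, -1.0]]
ft_force: [0.6, -0.9, 0.1]
width: 1.0
grasp_force: 0.0
```

```bash
python3 - <<'E'
from fit import *
go([.4765,-.407,.082],182.7);c=cam('wrist','w10');print(c['K'][1])
S=rect(0,0,.035,.035,.05);H=rect(0,0,.045,.008,.132);st()
q,t=fit(c,H,[.4755,-.407,.048],(2,1));print('handle',q.round(4),np.degrees(q[2]),t)
p,t=fit(c,S[S[:,0]<.0],[.475,-.407,.22],(2,1));print('stand',p.round(4),np.degrees(p[2]),t)
for n in(0,1):
    f=c['frame'];print('handle end sides', [ (v, [int(u) for u in np.where(f[v].max(1)<55)[0][[0,-1]]] if (f[v].max(1)<55).any() else None) for v in range(20,200,20)])
    break
E
```

```text
t 17.17 tcp [ 0.4785 -0.4085  0.1765] yaw(x) -177.10 tilt [ 0.0013 -0.0012] w 1.000 gf 0.0 F [ 0.6 -0.9  0.1]
d [-0.008   0.0061 -0.3779] a [ 0.0008  0.0008 -0.0022] rows>= 3.0 1.0
[  0.         337.24731192 195.12271864]
t 17.22 tcp [ 0.4791 -0.4094  0.1777] yaw(x) -177.12 tilt [ 0.0031 -0.003 ] w 1.000 gf 0.0 F [ 0.5 -0.8  1.1]
handle [ 0.4726 -0.4069  0.0618] 3.5404427638008107 78.06416976394799
stand [ 0.464  -0.4098  0.2177] 12.471963661795685 75.89725258098194
handle end sides [(20, [450, 542]), (40, None), (60, [155, 163]), (80, [527, 535]), (100, None), (120, [42, 349]), (140, [0, 500]), (160, [0, 347]), (180, [308, 350])]
```

Emit:
servo_tool(deltas=[{"dx": -0.008, "dy": 0.007, "dz": -0.12, "ax": 0, "ay": 0, "az": 0, "jaw": -1}, {"dx": -0.008, "dy": 0.007, "dz": -0.24, "ax": 0, "ay": 0, "az": 0, "jaw": -1}, {"dx": -0.008, "dy": 0.007, "dz": -0.33, "ax": 0, "ay": 0, "az": 0, "jaw": -1}, {"dx": -0.008, "dy": 0.007, "dz": -0.372, "ax": 0, "ay": 0, "az": 0, "jaw": -1}, {"dx": -0.008, "dy": 0.007, "dz": -0.372, "ax": 0, "ay": 0, "az": 0, "jaw": -1}, {"dx": -0.008, "dy": 0.007, "dz": -0.372, "ax": 0, "ay": 0, "az": 0, "jaw": -1}, {"dx": -0.008, "dy": 0.007, "dz": -0.372, "ax": 0, "ay": 0, "az": 0, "jaw": -1}, {"dx": -0.008, "dy": 0.007, "dz": -0.372, "ax": 0, "ay": 0, "az": 0, "jaw": -1}])

```text
t: 17.88
tcp_pos: [0.4774, -0.4086, 0.0846]
ee_rot: [[-0.999, -0.05, 0.004], [-0.05, 0.999, -0.003], [-0.003, -0.004, -1.0]]
ft_force: [0.2, 0.5, -0.0]
width: 0.999
grasp_force: 0.0
```

```bash
python3 - <<'E'
from fit import *
st();c=cam('wrist','w11')
f=c['frame'].max(2)
print('TCP',proj(c,[[.4765,-.407,z] for z in(.106,.132)]).round(0).tolist())
for v in range(0,260,20): 
    b=(f[v,200:450]<50).astype(int);e=np.flatnonzero(np.diff(np.r_[0,b,0]));print(v,[(int(x)+200,int(y)+200) for x,y in e.reshape(-1,2) if y-x>8])
E
```

```text
t 17.88 tcp [ 0.4774 -0.4086  0.0846] yaw(x) -177.15 tilt [ 0.0035 -0.0035] w 0.999 gf 0.0 F [ 0.2  0.5 -0. ]
TCP [[330.0, 243.0], [331.0, 268.0]]
0 []
20 []
40 []
60 []
80 []
100 []
120 []
140 []
160 [(312, 351)]
180 [(311, 352)]
200 [(313, 331), (332, 351)]
220 [(310, 352)]
240 [(313, 352)]
```

Emit:
servo_tool(deltas=[{"dx": 0, "dy": 0, "dz": 0, "ax": 0, "ay": 0, "az": 0, "jaw": 1}, {"dx": 0, "dy": 0, "dz": 0, "ax": 0, "ay": 0, "az": 0, "jaw": 1}, {"dx": 0, "dy": 0, "dz": 0, "ax": 0, "ay": 0, "az": 0, "jaw": 1}, {"dx": 0, "dy": 0, "dz": 0, "ax": 0, "ay": 0, "az": 0, "jaw": 1}, {"dx": 0, "dy": 0, "dz": 0, "ax": 0, "ay": 0, "az": 0, "jaw": 1}, {"dx": 0, "dy": 0, "dz": 0, "ax": 0, "ay": 0, "az": 0, "jaw": 1}, {"dx": 0, "dy": 0, "dz": 0, "ax": 0, "ay": 0, "az": 0, "jaw": 1}, {"dx": 0, "dy": 0, "dz": 0, "ax": 0, "ay": 0, "az": 0, "jaw": 1}])

```text
t: 18.6
tcp_pos: [0.4759, -0.407, 0.082]
ee_rot: [[-0.999, -0.05, 0.0], [-0.05, 0.999, -0.0], [-0.0, -0.0, -1.0]]
ft_force: [0.4, 0.6, 1.5]
width: 0.172
grasp_force: 61.3
```

```bash
python3 - <<'E'
from fit import *
s=st();c=cam('wrist','w12')
f=c['frame'].astype(int)
print([(v,int(f[v,322:342].max(1).mean() if 0 else f[v,322:342].max()),int(f[v,322:342].mean())) for v in range(100,176,3)])
v0=None
for v in range(100,180):
    if f[v,324:340].mean()<40: v0=v;break
print(v0,back(c,(331,v0),.106),back(c,(331,v0),.132))
E
```

```text
t 18.60 tcp [ 0.4759 -0.407   0.082 ] yaw(x) -177.15 tilt [ 0.0003 -0.0002] w 0.172 gf 61.3 F [0.4 0.6 1.5]
[(100, 191, 168), (103, 190, 168), (106, 192, 169), (109, 191, 167), (112, 192, 168), (115, 190, 167), (118, 190, 168), (121, 189, 167), (124, 190, 167), (127, 190, 167), (130, 196, 170), (133, 195, 101), (136, 94, 82), (139, 91, 82), (142, 91, 82), (145, 76, 56), (148, 66, 55), (151, 107, 63), (154, 33, 17), (157, 31, 18), (160, 33, 21), (163, 37, 27), (166, 48, 36), (169, 50, 40), (172, 48, 40), (175, 51, 39)]
153 [ 0.43019722 -0.40763725  0.106     ] [ 0.42630952 -0.40809797  0.132     ]
```

Emit:
servo_tool(deltas=[{"dx": 0, "dy": 0, "dz": 0.1, "ax": 0, "ay": 0, "az": 0, "jaw": 1}, {"dx": 0, "dy": 0, "dz": 0.22, "ax": 0, "ay": 0, "az": 0, "jaw": 1}, {"dx": 0, "dy": 0, "dz": 0.36, "ax": 0, "ay": 0, "az": 0, "jaw": 1}, {"dx": 0, "dy": 0, "dz": 0.54, "ax": 0, "ay": 0, "az": 0, "jaw": 1}, {"dx": -0.2, "dy": 0.1, "dz": 0.54, "ax": 0, "ay": 0, "az": 0, "jaw": 1}, {"dx": -0.22, "dy": 0.2, "dz": 0.54, "ax": 0, "ay": 0, "az": 0, "jaw": 1}, {"dx": -0.22, "dy": 0.3, "dz": 0.54, "ax": 0, "ay": 0, "az": 0, "jaw": 1}, {"dx": -0.22, "dy": 0.4, "dz": 0.54, "ax": 0, "ay": 0, "az": 0, "jaw": 1}, {"dx": -0.22, "dy": 0.5, "dz": 0.54, "ax": 0, "ay": 0, "az": 0, "jaw": 1}, {"dx": -0.22, "dy": 0.6, "dz": 0.54, "ax": 0, "ay": 0, "az": 0, "jaw": 1}, {"dx": -0.22, "dy": 0.7, "dz": 0.54, "ax": 0, "ay": 0, "az": 0, "jaw": 1}, {"dx": -0.22, "dy": 0.8, "dz": 0.54, "ax": 0, "ay": 0, "az": 0, "jaw": 1}])

```text
t: 19.65
tcp_pos: [0.4197, -0.2053, 0.2159]
ee_rot: [[-0.999, -0.049, -0.002], [-0.049, 0.999, 0.001], [0.002, 0.001, -1.0]]
ft_force: [0.0, -0.2, -2.3]
width: 0.17
grasp_force: 60.8
```

Emit:
servo_tool(deltas=[{"dx": 0, "dy": 0.1, "dz": 0, "ax": 0, "ay": 0, "az": -0.05, "jaw": 1}, {"dx": 0, "dy": 0.2, "dz": 0, "ax": 0, "ay": 0, "az": -0.1, "jaw": 1}, {"dx": 0, "dy": 0.3, "dz": 0, "ax": 0, "ay": 0, "az": -0.155, "jaw": 1}, {"dx": 0, "dy": 0.4, "dz": 0, "ax": 0, "ay": 0, "az": -0.155, "jaw": 1}, {"dx": 0, "dy": 0.5, "dz": 0, "ax": 0, "ay": 0, "az": -0.155, "jaw": 1}, {"dx": 0, "dy": 0.6, "dz": 0, "ax": 0, "ay": 0, "az": -0.155, "jaw": 1}, {"dx": 0, "dy": 0.7, "dz": 0, "ax": 0, "ay": 0, "az": -0.155, "jaw": 1}, {"dx": 0, "dy": 0.8, "dz": 0, "ax": 0, "ay": 0, "az": -0.155, "jaw": 1}, {"dx": 0, "dy": 0.9, "dz": 0, "ax": 0, "ay": 0, "az": -0.155, "jaw": 1}, {"dx": 0, "dy": 1, "dz": 0, "ax": 0, "ay": 0, "az": -0.155, "jaw": 1}, {"dx": 0, "dy": 1, "dz": 0, "ax": 0, "ay": 0, "az": -0.155, "jaw": 1}])

```text
t: 20.57
tcp_pos: [0.4195, 0.0467, 0.216]
ee_rot: [[-0.982, 0.189, -0.002], [0.189, 0.982, 0.003], [0.002, 0.003, -1.0]]
ft_force: [0.4, -0.4, -3.2]
width: 0.171
grasp_force: 60.8
```

Emit:
servo_tool(deltas=[{"dx": 0.1, "dy": 0.1, "dz": 0, "ax": 0, "ay": 0, "az": 0, "jaw": 1}, {"dx": 0.2, "dy": 0.2, "dz": 0, "ax": 0, "ay": 0, "az": 0, "jaw": 1}, {"dx": 0.3, "dy": 0.3, "dz": 0, "ax": 0, "ay": 0, "az": 0, "jaw": 1}, {"dx": 0.4, "dy": 0.4, "dz": 0, "ax": 0, "ay": 0, "az": 0, "jaw": 1}, {"dx": 0.5, "dy": 0.426, "dz": 0, "ax": 0, "ay": 0, "az": 0, "jaw": 1}, {"dx": 0.5, "dy": 0.426, "dz": 0, "ax": 0, "ay": 0, "az": 0, "jaw": 1}, {"dx": 0.5, "dy": 0.426, "dz": 0, "ax": 0, "ay": 0, "az": 0, "jaw": 1}, {"dx": 0.5, "dy": 0.426, "dz": 0, "ax": 0, "ay": 0, "az": 0, "jaw": 1}, {"dx": 0.5, "dy": 0.426, "dz": 0, "ax": 0, "ay": 0, "az": 0, "jaw": 1}, {"dx": 0.5, "dy": 0.426, "dz": 0, "ax": 0, "ay": 0, "az": 0, "jaw": 1}])

```text
t: 21.4
tcp_pos: [0.5446, 0.1488, 0.2166]
ee_rot: [[-0.981, 0.193, -0.001], [0.193, 0.981, -0.0], [0.001, -0.001, -1.0]]
ft_force: [-1.1, 0.0, -2.4]
width: 0.168
grasp_force: 60.8
```

```bash
python3 - <<'E'
from fit import *
s=st();c=cam('wrist','w13')
p,t=fit(c,CL,[.4815,.172,-.194],(2,1));print('clamp',p.round(4),np.degrees(p[2]),t)
M=CL[:240];p1,t=fit(c,M,p,(2,1));print('base',p1.round(4),np.degrees(p1[2]),t)
S=np.vstack([rect(0,0,.06,.03,.048)]);print('carrier',fit(c,S,[.4865,.171,-.194],(2,1)))
M=rect(.114,0,.028,.028,.09);p2,t=fit(c,M,p,(2,1));print('tower',p2.round(4),np.degrees(p2[2]),t, place(np.array([[.114,0,.09]]),p2))
go([.5945,.1495,.15],168.87)
E
```

```text
t 21.40 tcp [0.5446 0.1488 0.2166] yaw(x) 168.85 tilt [-0.0011 -0.0003] w 0.168 gf 60.8 F [-1.1  0.  -2.4]
clamp [ 0.4812  0.1715 -0.1959] -11.221602037569813 51.49792558515455
base [ 0.4962  0.169  -0.1963] -11.247300440615161 62.06585052334298
carrier (array([ 0.48600051,  0.1709115 , -0.19539343]), np.float64(69.06743247668155))
tower [ 0.452   0.1699 -0.1427] -8.178116778985673 52.173868105262194 [[0.56484504 0.1536908  0.09      ]]
t 21.45 tcp [0.5449 0.1488 0.2168] yaw(x) 168.85 tilt [-0.0004 -0.0002] w 0.172 gf 60.8 F [-0.2 -0.  -1.7]
d [ 0.1984  0.0026 -0.2673] a [ 0.0001 -0.0003  0.0002] rows>= 2.0 1.0
```

Emit:
servo_tool(deltas=[{"dx": 0.2, "dy": 0.002, "dz": 0, "ax": 0, "ay": 0, "az": 0, "jaw": 1}, {"dx": 0.2, "dy": 0.002, "dz": 0, "ax": 0, "ay": 0, "az": 0, "jaw": 1}, {"dx": 0.2, "dy": 0.002, "dz": -0.05, "ax": 0, "ay": 0, "az": 0, "jaw": 1}, {"dx": 0.2, "dy": 0.002, "dz": -0.1, "ax": 0, "ay": 0, "az": 0, "jaw": 1}, {"dx": 0.2, "dy": 0.002, "dz": -0.15, "ax": 0, "ay": 0, "az": 0, "jaw": 1}, {"dx": 0.2, "dy": 0.002, "dz": -0.15, "ax": 0, "ay": 0, "az": 0, "jaw": 1}, {"dx": 0.2, "dy": 0.002, "dz": -0.15, "ax": 0, "ay": 0, "az": 0, "jaw": 1}, {"dx": 0.2, "dy": 0.002, "dz": -0.15, "ax": 0, "ay": 0, "az": 0, "jaw": 1}])

```text
t: 22.12
tcp_pos: [0.5951, 0.1501, 0.1792]
ee_rot: [[-0.981, 0.192, -0.0], [0.192, 0.981, -0.0], [0.0, -0.0, -1.0]]
ft_force: [-0.1, -0.2, -2.9]
width: 0.172
grasp_force: 60.7
```

```bash
python3 - <<'E'
from fit import *
go([.5947,.1493,.160],168.87);c=cam('wrist','w14')
S=np.vstack([rect(0,0,.06,.03,.048)]);print('carrier',fit(c,S,[.4865,.171,-.194],(2,1)))
# tower near top edge and side edges
M=np.vstack([seg([.086,-.028,.09],[.086,.028,.09]),seg([.086,-.028,.09],[.12,-.028,.09]),seg([.086,.028,.09],[.12,.028,.09])])
p,t=fit(c,M,[.482,.1717,-.194],(2,1));print('tower',p.round(4),np.degrees(p[2]),t,place(np.array([[.114,0,.09]]),p))
G=np.vstack([M,rect(0.005,0,.06,.03,.048),seg([-.075,-.055,.012],[-.075,.055,.012])]);p,t=fit(c,G,[.482,.1717,-.194],(2,1));print('all',p.round(4),np.degrees(p[2]),t)
E
```

```text
t 22.12 tcp [0.5951 0.1501 0.1792] yaw(x) 168.91 tilt [-0.0004 -0.0001] w 0.172 gf 60.7 F [-0.1 -0.2 -2.9]
d [-0.0017 -0.0034 -0.077 ] a [ 0.     -0.0003 -0.0005] rows>= 1.0 1.0
carrier (array([ 0.48728554,  0.1710679 , -0.19439585]), np.float64(49.8896596067844))
tower [ 0.4827  0.174  -0.2146] -12.296644499871254 65.83257392125988 [[0.5941104  0.14975055 0.09      ]]
all [ 0.4824  0.172  -0.1956] -11.205961235531523 49.526021589621884
```

Emit:
servo_tool(deltas=[{"dx": -0.001, "dy": -0.002, "dz": -0.05, "ax": 0, "ay": 0, "az": 0, "jaw": 1}, {"dx": -0.001, "dy": -0.002, "dz": -0.09, "ax": 0, "ay": 0, "az": 0, "jaw": 1}, {"dx": -0.001, "dy": -0.002, "dz": -0.13, "ax": 0, "ay": 0, "az": 0, "jaw": 1}, {"dx": -0.001, "dy": -0.002, "dz": -0.17, "ax": 0, "ay": 0, "az": 0, "jaw": 1}, {"dx": -0.001, "dy": -0.002, "dz": -0.21, "ax": 0, "ay": 0, "az": 0, "jaw": 1}, {"dx": -0.001, "dy": -0.002, "dz": -0.25, "ax": 0, "ay": 0, "az": 0, "jaw": 1}, {"dx": -0.001, "dy": -0.002, "dz": -0.27, "ax": 0, "ay": 0, "az": 0, "jaw": 1}, {"dx": -0.001, "dy": -0.002, "dz": -0.27, "ax": 0, "ay": 0, "az": 0, "jaw": 1}, {"dx": -0.001, "dy": -0.002, "dz": -0.27, "ax": 0, "ay": 0, "az": 0, "jaw": 1}])

```text
t: 22.92
tcp_pos: [0.5953, 0.1495, 0.1113]
ee_rot: [[-0.981, 0.193, -0.001], [0.193, 0.981, -0.0], [0.001, -0.0, -1.0]]
ft_force: [0.6, 0.4, -2.2]
width: 0.169
grasp_force: 60.8
```

Emit:
servo_tool(deltas=[{"dx": 0, "dy": 0, "dz": -0.02, "ax": 0, "ay": 0, "az": 0, "jaw": 1}, {"dx": 0, "dy": 0, "dz": -0.03, "ax": 0, "ay": 0, "az": 0, "jaw": 1}, {"dx": 0, "dy": 0, "dz": -0.04, "ax": 0, "ay": 0, "az": 0, "jaw": 1}, {"dx": 0, "dy": 0, "dz": -0.04, "ax": 0, "ay": 0, "az": 0, "jaw": 1}])

```text
t: 23.25
tcp_pos: [0.5952, 0.1495, 0.1014]
ee_rot: [[-0.981, 0.193, -0.001], [0.193, 0.981, -0.0], [0.001, -0.0, -1.0]]
ft_force: [-0.5, 0.0, -2.8]
width: 0.167
grasp_force: 60.8
```

```bash
python3 - <<'E'
from h import *
s=st();print(s['torque'])
E
```

```text
t 23.25 tcp [0.5952 0.1495 0.1014] yaw(x) 168.89 tilt [-0.0007 -0.0001] w 0.167 gf 60.8 F [-0.5  0.  -2.8]
[ 0.02141793  0.03032818 -0.01665425]
```

Emit:
servo_tool(deltas=[{"dx": 0, "dy": 0, "dz": -0.01, "ax": 0, "ay": 0, "az": 0, "jaw": 1}, {"dx": 0, "dy": 0, "dz": -0.02, "ax": 0, "ay": 0, "az": 0, "jaw": 1}, {"dx": 0, "dy": 0, "dz": -0.03, "ax": 0, "ay": 0, "az": 0, "jaw": 1}, {"dx": 0, "dy": 0, "dz": -0.04, "ax": 0, "ay": 0, "az": 0, "jaw": 1}, {"dx": 0, "dy": 0, "dz": -0.04, "ax": 0, "ay": 0, "az": 0, "jaw": 1}])

```text
t: 23.67
tcp_pos: [0.5949, 0.1495, 0.091]
ee_rot: [[-0.981, 0.193, -0.001], [0.193, 0.981, -0.0], [0.001, -0.001, -1.0]]
ft_force: [-0.4, -0.6, -3.2]
width: 0.173
grasp_force: 60.8
```

```bash
python3 - <<'E'
from h import *
s=st();print(s['torque'],s['q'])
E
```

```text
t 23.67 tcp [0.5949 0.1495 0.091 ] yaw(x) 168.90 tilt [-0.0014 -0.0002] w 0.173 gf 60.8 F [-0.4 -0.6 -3.2]
[-0.04671603  0.04425498  0.04544749] [ 1.75175561e-01  4.04459128e-01  1.73885975e+00 -9.82879708e-06
  9.99654850e-01 -1.20183692e+00]
```

Emit:
servo_tool(deltas=[{"dx": 0, "dy": 0, "dz": 0, "ax": 0, "ay": 0, "az": -0.07, "jaw": 1}, {"dx": 0, "dy": 0, "dz": 0, "ax": 0, "ay": 0, "az": -0.14, "jaw": 1}, {"dx": 0, "dy": 0, "dz": 0, "ax": 0, "ay": 0, "az": -0.21, "jaw": 1}, {"dx": 0, "dy": 0, "dz": 0, "ax": 0, "ay": 0, "az": -0.28, "jaw": 1}, {"dx": 0, "dy": 0, "dz": 0, "ax": 0, "ay": 0, "az": -0.35, "jaw": 1}, {"dx": 0, "dy": 0, "dz": 0, "ax": 0, "ay": 0, "az": -0.42, "jaw": 1}, {"dx": 0, "dy": 0, "dz": 0, "ax": 0, "ay": 0, "az": -0.49, "jaw": 1}, {"dx": 0, "dy": 0, "dz": 0, "ax": 0, "ay": 0, "az": -0.56, "jaw": 1}, {"dx": 0, "dy": 0, "dz": 0, "ax": 0, "ay": 0, "az": -0.63, "jaw": 1}, {"dx": 0, "dy": 0, "dz": 0, "ax": 0, "ay": 0, "az": -0.7, "jaw": 1}, {"dx": 0, "dy": 0, "dz": 0, "ax": 0, "ay": 0, "az": -0.77, "jaw": 1}, {"dx": 0, "dy": 0, "dz": 0, "ax": 0, "ay": 0, "az": -0.8, "jaw": 1}])

```text
t: 24.67
tcp_pos: [0.5945, 0.1489, 0.0916]
ee_rot: [[-0.117, 0.993, -0.002], [0.993, 0.117, -0.002], [-0.001, -0.002, -1.0]]
ft_force: [-1.0, -1.2, -1.7]
width: 0.17
grasp_force: 61.0
```

```bash
python3 - <<'E'
from h import *
s=st();print(s['torque'])
E
```

```text
t 24.67 tcp [0.5945 0.1489 0.0916] yaw(x) 96.70 tilt [-0.0023 -0.0015] w 0.170 gf 61.0 F [-1.  -1.2 -1.7]
[-0.27468477  0.31836348  0.18526345]
```

Turning with ~0.15–0.2 N m resisted; continue.

Emit:
servo_tool(deltas=[{"dx": 0, "dy": 0, "dz": 0, "ax": 0, "ay": 0, "az": -0.07, "jaw": 1}, {"dx": 0, "dy": 0, "dz": 0, "ax": 0, "ay": 0, "az": -0.14, "jaw": 1}, {"dx": 0, "dy": 0, "dz": 0, "ax": 0, "ay": 0, "az": -0.21, "jaw": 1}, {"dx": 0, "dy": 0, "dz": 0, "ax": 0, "ay": 0, "az": -0.28, "jaw": 1}, {"dx": 0, "dy": 0, "dz": 0, "ax": 0, "ay": 0, "az": -0.35, "jaw": 1}, {"dx": 0, "dy": 0, "dz": 0, "ax": 0, "ay": 0, "az": -0.42, "jaw": 1}, {"dx": 0, "dy": 0, "dz": 0, "ax": 0, "ay": 0, "az": -0.49, "jaw": 1}, {"dx": 0, "dy": 0, "dz": 0, "ax": 0, "ay": 0, "az": -0.56, "jaw": 1}, {"dx": 0, "dy": 0, "dz": 0, "ax": 0, "ay": 0, "az": -0.63, "jaw": 1}, {"dx": 0, "dy": 0, "dz": 0, "ax": 0, "ay": 0, "az": -0.7, "jaw": 1}, {"dx": 0, "dy": 0, "dz": 0, "ax": 0, "ay": 0, "az": -0.77, "jaw": 1}, {"dx": 0, "dy": 0, "dz": 0, "ax": 0, "ay": 0, "az": -0.8, "jaw": 1}])

```text
t: 25.67
tcp_pos: [0.5938, 0.1495, 0.0915]
ee_rot: [[0.909, 0.418, -0.004], [0.418, -0.909, -0.0], [-0.004, -0.001, -1.0]]
ft_force: [-2.8, -0.5, -0.3]
width: 0.169
grasp_force: 61.1
```

Emit:
servo_tool(deltas=[{"dx": 0, "dy": 0, "dz": 0, "ax": 0, "ay": 0, "az": -0.07, "jaw": 1}, {"dx": 0, "dy": 0, "dz": 0, "ax": 0, "ay": 0, "az": -0.14, "jaw": 1}, {"dx": 0, "dy": 0, "dz": 0, "ax": 0, "ay": 0, "az": -0.21, "jaw": 1}, {"dx": 0, "dy": 0, "dz": 0, "ax": 0, "ay": 0, "az": -0.28, "jaw": 1}, {"dx": 0, "dy": 0, "dz": 0, "ax": 0, "ay": 0, "az": -0.35, "jaw": 1}, {"dx": 0, "dy": 0, "dz": 0, "ax": 0, "ay": 0, "az": -0.4, "jaw": 1}, {"dx": 0, "dy": 0, "dz": 0, "ax": 0, "ay": 0, "az": -0.4, "jaw": 1}, {"dx": 0, "dy": 0, "dz": 0, "ax": 0, "ay": 0, "az": -0.4, "jaw": 1}])

```text
t: 26.33
tcp_pos: [0.594, 0.1499, 0.0915]
ee_rot: [[0.982, -0.191, -0.003], [-0.191, -0.982, 0.0], [-0.003, 0.0, -1.0]]
ft_force: [-2.9, 1.2, -0.2]
width: 0.169
grasp_force: 61.0
```

```bash
python3 - <<'E'
from h import *
s=st();print(s['torque'])
E
```

```text
t 26.33 tcp [0.594  0.1499 0.0915] yaw(x) -11.00 tilt [-0.0033  0.0005] w 0.169 gf 61.0 F [-2.9  1.2 -0.2]
[0.30864333 0.84944606 0.0155612 ]
```

Emit:
servo_tool(deltas=[{"dx": 0, "dy": 0, "dz": 0, "ax": 0, "ay": 0, "az": -0.04, "jaw": 1}, {"dx": 0, "dy": 0, "dz": 0, "ax": 0, "ay": 0, "az": -0.07, "jaw": 1}, {"dx": 0, "dy": 0, "dz": 0, "ax": 0, "ay": 0, "az": -0.09, "jaw": 1}, {"dx": 0, "dy": 0, "dz": 0, "ax": 0, "ay": 0, "az": -0.09, "jaw": 1}, {"dx": 0, "dy": 0, "dz": 0, "ax": 0, "ay": 0, "az": -0.09, "jaw": 1}])

```text
t: 26.75
tcp_pos: [0.5943, 0.1499, 0.0915]
ee_rot: [[0.945, -0.327, -0.003], [-0.327, -0.945, 0.0], [-0.003, 0.0, -1.0]]
ft_force: [-3.7, 1.5, -0.9]
width: 0.166
grasp_force: 61.1
```

```bash
python3 - <<'E'
from h import *
s=st();print(s['torque'])
E
```

```text
t 26.75 tcp [0.5943 0.1499 0.0915] yaw(x) -19.10 tilt [-0.0026  0.0004] w 0.166 gf 61.1 F [-3.7  1.5 -0.9]
[0.50445664 1.00181962 0.05453468]
```

```bash
python3 - <<'E'
from fit import *
c=cam('wrist','w15');t=cam('top')
S=rect(0,0,.06,.03,.048);R3=np.vstack([circ(x,0,.0155,.045) for x in(-.036,0,.036)])
for n,cc in(('wrist',c),('top',t)):
    for m in(S,R3):
        u=proj(cc,place(m,[.483,.172,-.194]));print(n,u.min(0),u.max(0),fit(cc,m,[.4835,.1715,-.194],(2,1)))
H=rect(0,0,.045,.008,.14);print('handle top cam',fit(t,H,[.594,.15,-.33],(1.5,.8)))
f=np.load('last_top.npz')
E
```

```text
wrist [296.25442534 269.04807449] [392.87320922 408.46894029] (array([ 0.5064027 ,  0.16905299, -0.39625232]), np.float64(26.06906608037781))
wrist [320.60538861 282.30286686] [371.78847018 393.2627579 ] (array([ 0.52459022,  0.13857241, -0.46590031]), np.float64(34.29343538803959))
top [248.48022734 204.67869836] [278.32200981 246.31945121] (array([ 0.55578535,  0.12090745, -0.1787746 ]), np.float64(66.8516125436627))
top [255.21013424 209.75586331] [272.01774669 241.32517931] (array([0.46874962, 0.12473419, 0.09852179]), np.float64(73.91453744265105))
handle top cam (array([0.61221026, 0.11974993, 0.00926509]), np.float64(77.6492291823806))
```

Emit:
servo_tool(deltas=[{"dx": 0, "dy": 0, "dz": 0, "ax": 0, "ay": 0, "az": -0.04, "jaw": 1}, {"dx": 0, "dy": 0, "dz": 0, "ax": 0, "ay": 0, "az": -0.06, "jaw": 1}, {"dx": 0, "dy": 0, "dz": 0, "ax": 0, "ay": 0, "az": -0.06, "jaw": 1}, {"dx": 0, "dy": 0, "dz": 0, "ax": 0, "ay": 0, "az": -0.06, "jaw": 1}])

```text
t: 27.18
tcp_pos: [0.5947, 0.1497, 0.0915]
ee_rot: [[0.91, -0.414, -0.002], [-0.414, -0.91, -0.0], [-0.002, 0.001, -1.0]]
ft_force: [-3.4, 1.7, -0.5]
width: 0.171
grasp_force: 61.3
```

```bash
python3 - <<'E'
from h import *
s=st();print(s['torque'],s['joint_torque'])
E
```

```text
t 27.18 tcp [0.5947 0.1497 0.0915] yaw(x) -24.47 tilt [-0.0017 -0.0001] w 0.171 gf 61.3 F [-3.4  1.7 -0.5]
[0.5005788  1.1443575  0.37478352] [ -2.23715946 -44.33094978 -27.89281011  -0.68158843  -1.57614313
   0.46311566]
```

Emit:
servo_tool(deltas=[{"dx": 0, "dy": 0, "dz": 0, "ax": 0, "ay": 0, "az": 0.07, "jaw": 1}, {"dx": 0, "dy": 0, "dz": 0, "ax": 0, "ay": 0, "az": 0.07, "jaw": 1}, {"dx": 0, "dy": 0, "dz": 0.03, "ax": 0, "ay": 0, "az": 0.07, "jaw": 1}, {"dx": 0, "dy": 0, "dz": 0.07, "ax": 0, "ay": 0, "az": 0.07, "jaw": 1}, {"dx": 0, "dy": 0, "dz": 0.12, "ax": 0, "ay": 0, "az": 0.07, "jaw": 1}, {"dx": 0, "dy": 0, "dz": 0.18, "ax": 0, "ay": 0, "az": 0.07, "jaw": 1}, {"dx": 0, "dy": 0, "dz": 0.25, "ax": 0, "ay": 0, "az": 0.07, "jaw": 1}, {"dx": 0, "dy": 0, "dz": 0.35, "ax": 0, "ay": 0, "az": 0.07, "jaw": 1}, {"dx": 0, "dy": 0, "dz": 0.45, "ax": 0, "ay": 0, "az": 0.07, "jaw": 1}, {"dx": 0, "dy": 0, "dz": 0.54, "ax": 0, "ay": 0, "az": 0.07, "jaw": 1}, {"dx": 0, "dy": 0, "dz": 0.54, "ax": 0, "ay": 0, "az": 0.07, "jaw": 1}, {"dx": 0, "dy": 0, "dz": 0.54, "ax": 0, "ay": 0, "az": 0.07, "jaw": 1}])

```text
t: 28.18
tcp_pos: [0.5988, 0.1494, 0.2309]
ee_rot: [[0.949, -0.315, 0.01], [-0.315, -0.949, 0.001], [0.009, -0.004, -1.0]]
ft_force: [-0.6, -0.5, -2.8]
width: 0.169
grasp_force: 60.9
```

Emit:
servo_tool(deltas=[{"dx": -0.1, "dy": -0.03, "dz": 0, "ax": 0, "ay": 0, "az": 0.07, "jaw": 1}, {"dx": -0.2, "dy": -0.06, "dz": 0, "ax": 0, "ay": 0, "az": 0.14, "jaw": 1}, {"dx": -0.3, "dy": -0.09, "dz": 0, "ax": 0, "ay": 0, "az": 0.22, "jaw": 1}, {"dx": -0.4, "dy": -0.12, "dz": 0, "ax": 0, "ay": 0, "az": 0.3, "jaw": 1}, {"dx": -0.5, "dy": -0.15, "dz": 0, "ax": 0, "ay": 0, "az": 0.38, "jaw": 1}, {"dx": -0.6, "dy": -0.18, "dz": 0, "ax": 0, "ay": 0, "az": 0.46, "jaw": 1}, {"dx": -0.7, "dy": -0.21, "dz": 0, "ax": 0, "ay": 0, "az": 0.54, "jaw": 1}, {"dx": -0.7, "dy": -0.24, "dz": 0, "ax": 0, "ay": 0, "az": 0.62, "jaw": 1}, {"dx": -0.7, "dy": -0.27, "dz": 0, "ax": 0, "ay": 0, "az": 0.7, "jaw": 1}, {"dx": -0.7, "dy": -0.3, "dz": 0, "ax": 0, "ay": 0, "az": 0.78, "jaw": 1}, {"dx": -0.7, "dy": -0.3, "dz": 0, "ax": 0, "ay": 0, "az": 0.86, "jaw": 1}, {"dx": -0.7, "dy": -0.3, "dz": 0, "ax": 0, "ay": 0, "az": 0.86, "jaw": 1}])

```text
t: 29.18
tcp_pos: [0.4197, 0.0738, 0.2255]
ee_rot: [[0.513, 0.859, -0.001], [0.859, -0.513, -0.001], [-0.001, -0.001, -1.0]]
ft_force: [-0.2, -0.3, -2.7]
width: 0.172
grasp_force: 60.8
```

```bash
python3 - <<'E'
from fit import *
st();t=cam('top')
S=rect(0,0,.06,.03,.048)
t0=dict(np.load('last_top.npz'))
print('carrier',fit(t,S,[.484,.1715,-.194],(1.5,.8)),'clamp',fit(t,CL,[.4825,.1715,-.194],(1.5,.8)))
E
```

```text
t 29.18 tcp [0.4197 0.0738 0.2255] yaw(x) 59.16 tilt [-0.0014 -0.0008] w 0.172 gf 60.8 F [-0.2 -0.3 -2.7]
carrier (array([0.49346259, 0.26837538, 0.12479313]), np.float64(71.52420086880647)) clamp (array([ 0.49020648,  0.18882887, -0.36073977]), np.float64(73.10713083239878))
```

Emit:
servo_tool(deltas=[{"dx": 0, "dy": 0, "dz": 0, "ax": 0, "ay": 0, "az": 0.9, "jaw": 1}, {"dx": 0, "dy": 0, "dz": 0, "ax": 0, "ay": 0, "az": 0.9, "jaw": 1}, {"dx": 0, "dy": 0, "dz": 0, "ax": 0, "ay": 0, "az": 0.9, "jaw": 1}, {"dx": 0, "dy": 0, "dz": 0, "ax": 0, "ay": 0, "az": 0.9, "jaw": 1}, {"dx": 0, "dy": 0, "dz": 0, "ax": 0, "ay": 0, "az": 0.9, "jaw": 1}, {"dx": 0, "dy": 0, "dz": 0, "ax": 0, "ay": 0, "az": 0.9, "jaw": 1}, {"dx": 0, "dy": 0, "dz": 0, "ax": 0, "ay": 0, "az": 0.9, "jaw": 1}, {"dx": 0, "dy": 0, "dz": 0, "ax": 0, "ay": 0, "az": 0.9, "jaw": 1}, {"dx": 0, "dy": 0, "dz": 0, "ax": 0, "ay": 0, "az": 0.9, "jaw": 1}, {"dx": 0, "dy": 0, "dz": 0, "ax": 0, "ay": 0, "az": 0.9, "jaw": 1}, {"dx": 0, "dy": 0, "dz": 0, "ax": 0, "ay": 0, "az": 0.9, "jaw": 1}, {"dx": 0, "dy": 0, "dz": 0, "ax": 0, "ay": 0, "az": 0.9, "jaw": 1}])

```text
t: 30.23
tcp_pos: [0.4202, 0.0746, 0.226]
ee_rot: [[-0.768, 0.64, -0.001], [0.64, 0.768, -0.0], [0.0, -0.001, -1.0]]
ft_force: [0.6, 0.5, -1.8]
width: 0.168
grasp_force: 60.8
```

Emit:
servo_tool(deltas=[{"dx": 0, "dy": 0, "dz": 0, "ax": 0, "ay": 0, "az": 0.47, "jaw": 1}, {"dx": 0, "dy": 0, "dz": 0, "ax": 0, "ay": 0, "az": 0.47, "jaw": 1}, {"dx": 0, "dy": 0, "dz": 0, "ax": 0, "ay": 0, "az": 0.47, "jaw": 1}, {"dx": 0, "dy": 0, "dz": 0, "ax": 0, "ay": 0, "az": 0.47, "jaw": 1}, {"dx": 0, "dy": 0, "dz": 0, "ax": 0, "ay": 0, "az": 0.47, "jaw": 1}, {"dx": 0, "dy": 0, "dz": 0, "ax": 0, "ay": 0, "az": 0.47, "jaw": 1}, {"dx": 0, "dy": 0, "dz": 0, "ax": 0, "ay": 0, "az": 0.47, "jaw": 1}, {"dx": 0, "dy": 0, "dz": 0, "ax": 0, "ay": 0, "az": 0.47, "jaw": 1}])

```text
t: 30.9
tcp_pos: [0.4202, 0.0746, 0.2262]
ee_rot: [[-0.999, -0.037, -0.001], [-0.037, 0.999, -0.0], [0.001, -0.0, -1.0]]
ft_force: [0.6, 1.1, -2.9]
width: 0.164
grasp_force: 60.8
```

```bash
python3 - <<'E'
from fit import *
st();t=cam('wrist','w16')
S=rect(0,0,.06,.03,.048);R3=np.vstack([circ(x,0,.0155,.045) for x in(-.036,0,.036)])
print('clamp',fit(t,CL,[.4815,.1715,-.194],(2,1)))
for x in(.487,.482):
  print('carrier',fit(t,S,[x,.1715,-.194],(1.5,.8)),'marks',fit(t,R3,[x,.1715,-.194],(1.5,.8)))
print('cass',fit(t,CS(.026),[.499,.289,.0],(2,1)))
# profile along clamp axis: brightness
ax=np.array([np.cos(-.195),np.sin(-.195)])
for z in(.0335,): 
  X=np.arange(.056,.09,.0015);P=np.c_[.4813+X*ax[0],.1717+X*ax[1],0*X+.032];u=proj(t,P);print([(round(float(x),4),int(t['frame'][int(round(b)),int(round(a))].mean())) for x,(a,b) in zip(X,u)])
E
```

```text
t 30.90 tcp [0.4202 0.0746 0.2262] yaw(x) -177.87 tilt [-0.0009 -0.0003] w 0.164 gf 60.8 F [ 0.6  1.1 -2.9]
clamp (array([ 0.48341374,  0.15627342, -0.2346871 ]), np.float64(29.988920950866742))
carrier (array([ 0.48277804,  0.17240294, -0.19439556]), np.float64(71.11498926339625)) marks (array([ 0.48316566,  0.17203887, -0.19396195]), np.float64(77.476107670978))
carrier (array([ 0.48277738,  0.17240368, -0.19436357]), np.float64(71.11499501364773)) marks (array([ 0.48316649,  0.1720384 , -0.19396571]), np.float64(77.47612208095708))
cass (array([ 4.99259140e-01,  2.88187131e-01, -1.54606002e-04]), np.float64(78.9901597957137))
[(0.056, 58), (0.0575, 51), (0.059, 44), (0.0605, 136), (0.062, 118), (0.0635, 98), (0.065, 131), (0.0665, 135), (0.068, 128), (0.0695, 105), (0.071, 80), (0.0725, 52), (0.074, 49), (0.0755, 57), (0.077, 51), (0.0785, 37), (0.08, 17), (0.0815, 24), (0.083, 20), (0.0845, 26), (0.086, 15), (0.0875, 33), (0.089, 31)]
```

```bash
python3 - <<'E'
from fit import *
t=ld('wrist')
M=np.vstack([seg([-.075,-.055,.012],[-.075,.055,.012]),seg([-.075,.055,.012],[.148,.055,.012]),seg([-.075,-.055,.012],[.02,-.055,.012]),seg([-.061,-.02,.034],[-.061,.02,.034])])
print('clamp',fit(t,M,[.4815,.1717,-.194],(2,1)))
import itertools
x0,y0,x1,y1=0,0,640,400
u=proj(t,[[.4815,.1717,.03]]);print(u)
# gap along axis line offset y=+-.027 (rim) between stop face and carrier, and carrier and jaw; z .04
ax=np.array([np.cos(-.195),np.sin(-.195)]);ay=np.array([-ax[1],ax[0]])
for yy in(-.0275,.0275):
  X=np.r_[np.arange(-.072,-.05,.0015),np.arange(.052,.085,.0015)];P=np.c_[.4815+X*ax[0]+yy*ay[0],.1719+X*ax[1]+yy*ay[1],0*X+.04];u=proj(t,P)
  print(yy,[(round(float(x)*1e3,1),int(t['frame'][int(round(b)),int(round(a))].mean())) for x,(a,b) in zip(X,u)])
E
```

```text
clamp (array([ 0.48108022,  0.17041178, -0.19482249]), np.float64(74.82506799088446))
[[408.54237605 219.19054077]]
-0.0275 [(-72.0, 114), (-70.5, 129), (-69.0, 124), (-67.5, 121), (-66.0, 120), (-64.5, 120), (-63.0, 119), (-61.5, 84), (-60.0, 74), (-58.5, 72), (-57.0, 94), (-55.5, 116), (-54.0, 91), (-52.5, 104), (-51.0, 83), (52.0, 20), (53.5, 28), (55.0, 29), (56.5, 39), (58.0, 37), (59.5, 25), (61.0, 33), (62.5, 30), (64.0, 24), (65.5, 20), (67.0, 31), (68.5, 22), (70.0, 26), (71.5, 20), (73.0, 29), (74.5, 25), (76.0, 18), (77.5, 29), (79.0, 21), (80.5, 30), (82.0, 33), (83.5, 17), (85.0, 31)]
0.0275 [(-72.0, 164), (-70.5, 182), (-69.0, 176), (-67.5, 180), (-66.0, 181), (-64.5, 187), (-63.0, 178), (-61.5, 142), (-60.0, 140), (-58.5, 100), (-57.0, 158), (-55.5, 220), (-54.0, 202), (-52.5, 169), (-51.0, 147), (52.0, 124), (53.5, 116), (55.0, 126), (56.5, 121), (58.0, 93), (59.5, 109), (61.0, 113), (62.5, 136), (64.0, 125), (65.5, 130), (67.0, 92), (68.5, 113), (70.0, 137), (71.5, 139), (73.0, 135), (74.5, 141), (76.0, 135), (77.5, 138), (79.0, 138), (80.5, 136), (82.0, 138), (83.5, 143), (85.0, 123)]
```

```bash
python3 - <<'E'
from fit import *
def rows(c):
    f=c['frame'].max(2);o=[]
    for v in range(150,262,12):
        b=(f[v,280:380]<52).astype(int);e=np.flatnonzero(np.diff(np.r_[0,b,0])).reshape(-1,2)
        e=[(int(x)+280,int(y)+280) for x,y in e if y-x>5];o.append((v,e))
    return o
a={'frame':cv2.imread('pics/w13.png')};b={'frame':cv2.imread('pics/w16.png')}
for x,y in zip(rows(a),rows(b)): print(x,y)
E
```

```text
(150, []) (150, [])
(162, [(309, 346)]) (162, [(309, 346)])
(174, [(307, 347)]) (174, [(307, 347)])
(186, [(307, 348)]) (186, [(307, 347)])
(198, [(308, 347)]) (198, [(308, 334), (335, 347)])
(210, [(308, 347)]) (210, [(308, 327), (328, 347)])
(222, [(308, 347)]) (222, [(308, 347)])
(234, [(308, 348)]) (234, [(308, 348)])
(246, [(306, 349)]) (246, [(306, 350)])
(258, [(280, 291), (305, 351), (365, 378)]) (258, [(280, 291), (305, 351), (364, 379)])
```

Emit:
servo_tool(deltas=[{"dx": 0, "dy": -0.1, "dz": 0, "ax": 0, "ay": 0, "az": 0.007, "jaw": 1}, {"dx": 0, "dy": -0.2, "dz": 0, "ax": 0, "ay": 0, "az": 0.007, "jaw": 1}, {"dx": 0, "dy": -0.3, "dz": 0, "ax": 0, "ay": 0, "az": 0.007, "jaw": 1}, {"dx": 0, "dy": -0.4, "dz": 0, "ax": 0, "ay": 0, "az": 0.007, "jaw": 1}, {"dx": 0, "dy": -0.5, "dz": 0, "ax": 0, "ay": 0, "az": 0.007, "jaw": 1}, {"dx": 0, "dy": -0.6, "dz": 0, "ax": 0, "ay": 0, "az": 0.007, "jaw": 1}, {"dx": 0, "dy": -0.7, "dz": 0, "ax": 0, "ay": 0, "az": 0.007, "jaw": 1}, {"dx": 0, "dy": -0.8, "dz": 0, "ax": 0, "ay": 0, "az": 0.007, "jaw": 1}, {"dx": 0, "dy": -0.9, "dz": 0, "ax": 0, "ay": 0, "az": 0.007, "jaw": 1}, {"dx": 0, "dy": -1, "dz": 0, "ax": 0, "ay": 0, "az": 0.007, "jaw": 1}, {"dx": 0, "dy": -1, "dz": 0, "ax": 0, "ay": 0, "az": 0.007, "jaw": 1}])

```text
t: 31.87
tcp_pos: [0.4208, -0.1797, 0.227]
ee_rot: [[-0.999, -0.046, 0.001], [-0.046, 0.999, -0.004], [-0.001, -0.004, -1.0]]
ft_force: [-0.0, -0.0, -2.6]
width: 0.171
grasp_force: 60.8
```

Emit:
servo_tool(deltas=[{"dx": 0, "dy": -0.1, "dz": 0, "ax": 0, "ay": 0, "az": 0, "jaw": 1}, {"dx": 0, "dy": -0.2, "dz": 0, "ax": 0, "ay": 0, "az": 0, "jaw": 1}, {"dx": 0, "dy": -0.3, "dz": 0, "ax": 0, "ay": 0, "az": 0, "jaw": 1}, {"dx": 0, "dy": -0.4, "dz": 0, "ax": 0, "ay": 0, "az": 0, "jaw": 1}, {"dx": 0.05, "dy": -0.5, "dz": 0, "ax": 0, "ay": 0, "az": 0, "jaw": 1}, {"dx": 0.1, "dy": -0.6, "dz": 0, "ax": 0, "ay": 0, "az": 0, "jaw": 1}, {"dx": 0.15, "dy": -0.7, "dz": 0, "ax": 0, "ay": 0, "az": 0, "jaw": 1}, {"dx": 0.2, "dy": -0.8, "dz": 0, "ax": 0, "ay": 0, "az": 0, "jaw": 1}, {"dx": 0.223, "dy": -0.926, "dz": 0, "ax": 0, "ay": 0, "az": 0, "jaw": 1}, {"dx": 0.223, "dy": -0.926, "dz": 0, "ax": 0, "ay": 0, "az": 0, "jaw": 1}, {"dx": 0.223, "dy": -0.926, "dz": 0, "ax": 0, "ay": 0, "az": 0, "jaw": 1}, {"dx": 0.223, "dy": -0.926, "dz": 0, "ax": 0, "ay": 0, "az": 0, "jaw": 1}])

```text
t: 32.87
tcp_pos: [0.4759, -0.4059, 0.2259]
ee_rot: [[-0.999, -0.051, -0.001], [-0.051, 0.999, 0.002], [0.001, 0.002, -1.0]]
ft_force: [0.3, 0.3, -2.4]
width: 0.17
grasp_force: 60.8
```

Emit:
servo_tool(deltas=[{"dx": 0, "dy": 0, "dz": -0.05, "ax": 0, "ay": 0, "az": 0, "jaw": 1}, {"dx": 0, "dy": 0, "dz": -0.1, "ax": 0, "ay": 0, "az": 0, "jaw": 1}, {"dx": 0, "dy": 0, "dz": -0.2, "ax": 0, "ay": 0, "az": 0, "jaw": 1}, {"dx": 0, "dy": 0, "dz": -0.25, "ax": 0, "ay": 0, "az": 0, "jaw": 1}, {"dx": 0, "dy": 0, "dz": -0.25, "ax": 0, "ay": 0, "az": 0, "jaw": 1}, {"dx": 0, "dy": 0, "dz": -0.25, "ax": 0, "ay": 0, "az": 0, "jaw": 1}])

```text
t: 33.37
tcp_pos: [0.4751, -0.4053, 0.1624]
ee_rot: [[-0.999, -0.053, -0.003], [-0.053, 0.999, 0.003], [0.003, 0.003, -1.0]]
ft_force: [0.6, -0.1, -2.3]
width: 0.167
grasp_force: 60.8
```

```bash
python3 - <<'E'
from fit import *
go([.4759,-.407,.083],182.85);c=cam('wrist','w17')
S=rect(0,0,.035,.035,.05);print('stand',fit(c,S,[.4743,-.407,.2223],(2,1)))
E
```

```text
t 33.37 tcp [ 0.4751 -0.4053  0.1624] yaw(x) -176.96 tilt [-0.003  0.003] w 0.167 gf 60.8 F [ 0.6 -0.1 -2.3]
d [ 0.0031 -0.0067 -0.3175] a [-0.0019 -0.0019 -0.0021] rows>= 2.0 1.0
stand (array([ 0.47460837, -0.40723651,  0.21034449]), np.float64(71.76027985251113))
```

Emit:
servo_tool(deltas=[{"dx": 0, "dy": -0.003, "dz": -0.05, "ax": 0, "ay": 0, "az": 0, "jaw": 1}, {"dx": 0, "dy": -0.003, "dz": -0.1, "ax": 0, "ay": 0, "az": 0, "jaw": 1}, {"dx": 0, "dy": -0.003, "dz": -0.15, "ax": 0, "ay": 0, "az": 0, "jaw": 1}, {"dx": 0, "dy": -0.003, "dz": -0.2, "ax": 0, "ay": 0, "az": 0, "jaw": 1}, {"dx": 0, "dy": -0.003, "dz": -0.25, "ax": 0, "ay": 0, "az": 0, "jaw": 1}, {"dx": 0, "dy": -0.003, "dz": -0.29, "ax": 0, "ay": 0, "az": 0, "jaw": 1}, {"dx": 0, "dy": -0.003, "dz": -0.315, "ax": 0, "ay": 0, "az": 0, "jaw": 1}, {"dx": 0, "dy": -0.003, "dz": -0.315, "ax": 0, "ay": 0, "az": 0, "jaw": 1}, {"dx": 0, "dy": -0.003, "dz": -0.315, "ax": 0, "ay": 0, "az": 0, "jaw": 1}, {"dx": 0, "dy": -0.003, "dz": -0.315, "ax": 0, "ay": 0, "az": 0, "jaw": 1}])

```text
t: 34.25
tcp_pos: [0.4768, -0.4082, 0.0862]
ee_rot: [[-0.999, -0.053, 0.001], [-0.053, 0.999, -0.001], [-0.001, -0.001, -1.0]]
ft_force: [0.3, 0.1, -2.5]
width: 0.17
grasp_force: 60.8
```

Emit:
servo_tool(deltas=[{"dx": -0.002, "dy": 0.004, "dz": -0.01, "ax": 0, "ay": 0, "az": 0, "jaw": 1}, {"dx": -0.002, "dy": 0.004, "dz": -0.016, "ax": 0, "ay": 0, "az": 0, "jaw": 1}, {"dx": -0.002, "dy": 0.004, "dz": -0.016, "ax": 0, "ay": 0, "az": 0, "jaw": 1}, {"dx": -0.002, "dy": 0.004, "dz": -0.016, "ax": 0, "ay": 0, "az": 0, "jaw": 1}])

```text
t: 34.58
tcp_pos: [0.4759, -0.4069, 0.082]
ee_rot: [[-0.999, -0.053, 0.001], [-0.053, 0.999, -0.001], [-0.0, -0.001, -1.0]]
ft_force: [-0.3, 0.2, -1.8]
width: 0.17
grasp_force: 60.9
```

Emit:
servo_tool(deltas=[{"dx": 0, "dy": 0, "dz": 0, "ax": 0, "ay": 0, "az": 0, "jaw": -0.5}, {"dx": 0, "dy": 0, "dz": 0, "ax": 0, "ay": 0, "az": 0, "jaw": -1}, {"dx": 0, "dy": 0, "dz": 0, "ax": 0, "ay": 0, "az": 0, "jaw": -1}, {"dx": 0, "dy": 0, "dz": 0, "ax": 0, "ay": 0, "az": 0, "jaw": -1}, {"dx": 0, "dy": 0, "dz": 0.1, "ax": 0, "ay": 0, "az": 0, "jaw": -1}, {"dx": 0, "dy": 0, "dz": 0.25, "ax": 0, "ay": 0, "az": 0, "jaw": -1}, {"dx": -0.2, "dy": 0.12, "dz": 0.5, "ax": 0, "ay": 0, "az": -0.03, "jaw": -1}, {"dx": -0.24, "dy": 0.24, "dz": 0.67, "ax": 0, "ay": 0, "az": -0.03, "jaw": -1}, {"dx": -0.24, "dy": 0.24, "dz": 0.67, "ax": 0, "ay": 0, "az": -0.03, "jaw": -1}, {"dx": -0.24, "dy": 0.24, "dz": 0.67, "ax": 0, "ay": 0, "az": -0.03, "jaw": -1}, {"dx": -0.24, "dy": 0.24, "dz": 0.67, "ax": 0, "ay": 0, "az": -0.03, "jaw": -1}, {"dx": -0.24, "dy": 0.24, "dz": 0.67, "ax": 0, "ay": 0, "az": -0.03, "jaw": -1}])

```text
t: 35.58
tcp_pos: [0.4162, -0.3471, 0.2496]
ee_rot: [[-1.0, -0.006, 0.002], [-0.006, 1.0, -0.002], [-0.002, -0.002, -1.0]]
ft_force: [-0.1, -0.6, -0.0]
width: 1.002
grasp_force: 0.0
```

```bash
cat > puck.py <<'E'
from fit import *
def pucks(c):
    f=c['frame'].astype(int);hsv=cv2.cvtColor(c['frame'],cv2.COLOR_BGR2HSV)
    # bright small squares inside puck: red blob and small white blobs surrounded by dark
    red=((hsv[:,:,0]<10)|(hsv[:,:,0]>170))&(hsv[:,:,1]>140)&(hsv[:,:,2]>60)
    n,l,s,ce=cv2.connectedComponentsWithStats(red.astype(np.uint8))
    for i in range(1,n):
        if s[i,4]>150: print('red',s[i].tolist(),ce[i].round(1),back(c,ce[i],.02).round(4))
    br=(c['frame'].min(2)>150).astype(np.uint8)
    n,l,s,ce=cv2.connectedComponentsWithStats(br)
    for i in range(1,n):
        x,y,w,h,a=s[i]
        if 12<a<400 and w<25 and h<25 and x>12 and y>12 and x+w<628 and y+h<388:
            ring=np.concatenate([f[y-5,x-3:x+w+3],f[y+h+4,x-3:x+w+3],f[y-3:y+h+3,x-5],f[y-3:y+h+3,x+w+4]]).mean(0)
            if ring.mean()<95: print('sq',s[i].tolist(),ce[i].round(1),'ring',ring.round(0),back(c,ce[i],.02).round(4))
E
python3 - <<'E'
from puck import *
st();c=cam('wrist','w18');pucks(c)
S=rect(0,0,.035,.035,.05);H=rect(0,0,.045,.008,.132)
print('stand',fit(c,S,[.4743,-.4067,.22],(2,1)),'handle',fit(c,H,[.4745,-.407,.05],(2,1)))
E
```

```text
t 35.58 tcp [ 0.4162 -0.3471  0.2496] yaw(x) -179.67 tilt [ 0.0017 -0.0018] w 1.002 gf 0.0 F [-0.1 -0.6 -0. ]
sq [121, 309, 7, 6, 36] [123.8 311.2] ring [69. 50. 37.] [ 0.6305 -0.6286  0.02  ]
sq [131, 382, 9, 5, 18] [135.2 384. ] ring [66. 73. 80.] [ 0.755  -0.6313  0.02  ]
stand (array([ 0.47323805, -0.40640054,  0.22434631]), np.float64(74.10093935088985)) handle (array([ 0.47003584, -0.40443554,  0.05763732]), np.float64(68.46605330087795))
```

```bash
python3 - <<'E'
from puck import *
c=ld('wrist');hsv=cv2.cvtColor(c['frame'],cv2.COLOR_BGR2HSV)
for n,P in(('red',[.571,-.428,.02]),('blk',[.4355,-.2566,.02])):
    u,v=proj(c,[P])[0].astype(int);print(n,u,v)
    for dv in range(-24,25,4): print(dv,' '.join('%3d/%3d/%3d'%tuple(hsv[v+dv,u+du]) for du in range(-28,29,7)) if 0<=v+dv<400 else '')
E
```

```text
red 266 273
-24  20/ 52/168  15/ 52/173  18/ 51/169   0/  0/ 23 154/ 55/ 37 113/ 73/ 14  18/ 51/175  16/ 53/172  15/ 46/110
-20  17/ 50/173  22/ 55/167  19/ 49/166 111/102/ 25  50/ 40/ 38  40/ 33/ 23  16/ 51/175  18/ 51/169  17/ 53/172
-16  16/ 53/174  17/ 54/170  18/ 51/170 171/ 42/ 43   0/ 15/ 35 174/ 71/ 18  19/ 53/186  16/ 51/170  18/ 56/173
-12  17/ 51/171  17/ 53/172  17/ 54/175  18/ 55/112 125/ 45/ 34  10/ 26/ 29  17/ 58/176  18/ 52/171  18/ 59/170
-8  19/ 51/170  17/ 55/173  17/ 55/175   7/183/ 57  13/102/ 30  90/ 17/ 15  16/ 53/125  19/ 53/168  18/ 53/172
-4  15/ 55/173  19/ 58/168  17/ 52/173   6/188/141  45/ 23/ 22  20/ 29/ 26  19/ 46/ 78  19/ 51/171  17/ 53/177
0  18/ 53/170  18/ 54/169  17/ 55/171   5/176/146  15/ 32/ 32  15/ 48/ 32  20/ 49/120  19/ 53/168  19/ 52/172
4  19/ 53/169  20/ 53/170  17/ 53/169   6/193/143 120/  8/ 34 165/ 29/ 35  18/ 54/178  19/ 54/169  17/ 56/173
8  18/ 58/168  18/ 51/174  18/ 53/169  14/ 66/159   2/170/ 90   5/180/102  18/ 54/166  19/ 50/172  18/ 57/169
12  19/ 51/170  19/ 51/170  17/ 55/173  19/ 54/166  20/ 51/170  18/ 52/172  19/ 51/171  
[... 1111 characters left out ...]
  20/ 54/113  18/ 51/111  17/ 56/142
4  19/ 55/171  18/ 59/170  19/ 55/172 111/ 48/ 37  60/ 26/ 29 158/146/ 14  20/ 51/111  17/ 54/165  18/ 54/169
8  17/ 50/172  18/ 55/171  16/ 52/172  90/ 23/ 11 120/ 43/  6 170/ 73/ 21  16/ 54/142  19/ 53/172  18/ 52/171
12  19/ 52/175  17/ 53/173  16/ 55/102  16/ 50/112  15/ 47/ 76  15/ 50/180  18/ 57/170  17/ 56/173  17/ 56/174
16  18/ 54/175  17/ 51/139  21/ 55/107  16/ 52/107  17/ 52/127  17/ 52/172  19/ 56/169  19/ 56/170  18/ 56/168
20  18/ 54/151  17/ 48/111  17/ 49/105  17/ 58/102  17/ 48/174  17/ 52/171  17/ 55/171  17/ 55/171  19/ 51/169
24  12/ 58/110  16/ 52/108  21/ 56/105  15/ 55/152  17/ 53/174  19/ 59/174  17/ 55/168  18/ 52/172  17/ 53/172
```

```bash
python3 - <<'E'
from puck import *
st();c=cam('wrist','w19')
for z in(.018,.021,.024):
    M=circ(0,0,.0155,z);print(z,fit(c,M,[.4355,-.2566,0],(1.5,.8)),fit(c,M,[.571,-.428,0],(1.5,.8)))
hsv=cv2.cvtColor(c['frame'],cv2.COLOR_BGR2HSV)
f=c['frame'];u,v=402,175
sub=f[v-25:v+25,u-25:u+25].min(2);m=(f[v-25:v+25,u-25:u+25].max(2)<60)|(sub>140)&False
ys,xs=np.where(f[v-25:v+25,u-25:u+25].max(2)<60);print('dark bbox',xs.min()+u-25,xs.max()+u-25,ys.min()+v-25,ys.max()+v-25)
ys,xs=np.where((f[v-10:v+10,u-9:u+9].min(2)>110));print('sq',xs.mean()+u-9,ys.mean()+v-10,len(xs),back(c,(xs.mean()+u-9,ys.mean()+v-10),.021))
E
```

```text
t 35.63 tcp [ 0.4157 -0.3467  0.248 ] yaw(x) -179.67 tilt [-0.0005  0.0003] w 1.004 gf 0.0 F [-0.2  0.1 -0. ]
0.018 (array([ 0.4345612 , -0.25719802,  0.00682184]), np.float64(77.61688035716614)) (array([ 0.5717252 , -0.42653351, -0.07019385]), np.float64(64.80675239118183))
0.021 (array([ 0.43393272, -0.25792426,  0.12356692]), np.float64(78.43584560493304)) (array([ 0.5700489 , -0.42594985,  0.20506862]), np.float64(64.9718371591154))
0.024 (array([ 0.43316324, -0.25843988,  0.14224208]), np.float64(79.08101472227399)) (array([ 0.56802786, -0.42535753,  0.1101399 ]), np.float64(65.1193422585645))
dark bbox 387 413 162 187
sq 402.73809523809524 175.38095238095238 42 [ 0.43449087 -0.25460898  0.021     ]
```

Emit:
servo_tool(deltas=[{"dx": 0.04, "dy": 0.15, "dz": -0.1, "ax": 0, "ay": 0, "az": -0.004, "jaw": -1}, {"dx": 0.08, "dy": 0.3, "dz": -0.25, "ax": 0, "ay": 0, "az": -0.004, "jaw": -1}, {"dx": 0.08, "dy": 0.362, "dz": -0.4, "ax": 0, "ay": 0, "az": -0.004, "jaw": -1}, {"dx": 0.08, "dy": 0.362, "dz": -0.55, "ax": 0, "ay": 0, "az": -0.004, "jaw": -1}, {"dx": 0.08, "dy": 0.362, "dz": -0.7, "ax": 0, "ay": 0, "az": -0.004, "jaw": -1}, {"dx": 0.08, "dy": 0.362, "dz": -0.8, "ax": 0, "ay": 0, "az": -0.004, "jaw": -1}, {"dx": 0.08, "dy": 0.362, "dz": -0.8, "ax": 0, "ay": 0, "az": -0.004, "jaw": -1}, {"dx": 0.08, "dy": 0.362, "dz": -0.8, "ax": 0, "ay": 0, "az": -0.004, "jaw": -1}, {"dx": 0.08, "dy": 0.362, "dz": -0.8, "ax": 0, "ay": 0, "az": -0.004, "jaw": -1}])

```text
t: 36.43
tcp_pos: [0.4365, -0.257, 0.0494]
ee_rot: [[-1.0, 0.001, 0.0], [0.001, 1.0, -0.0], [-0.0, -0.0, -1.0]]
ft_force: [-0.0, -0.7, 0.4]
width: 1.003
grasp_force: 0.0
```

```bash
python3 - <<'E'
from puck import *
s=st();c=cam('wrist','w20')
for z in(.018,.021,.024):
    M=circ(0,0,.0155,z);print(z,fit(c,M,[.436,-.257,0],(2,.8)))
u,v=proj(c,[[.436,-.257,.02]])[0].astype(int);f=c['frame'];W=60
sub=f[v-W:v+W,u-W:u+W];ys,xs=np.where(sub.max(2)<60);print(u,v,'dark bbox',xs.min()+u-W,xs.max()+u-W,ys.min()+v-W,ys.max()+v-W)
E
```

```text
t 36.43 tcp [ 0.4365 -0.257   0.0494] yaw(x) 179.95 tilt [ 0.0004 -0.0003] w 1.003 gf 0.0 F [-0.  -0.7  0.4]
0.018 (array([ 0.43720506, -0.25577657,  0.04133519]), np.float64(67.84948380913137))
0.021 (array([ 0.43637449, -0.25599293,  0.09711935]), np.float64(68.05126071494013))
0.024 (array([ 0.43306709, -0.25612979,  0.19145357]), np.float64(72.65216211253131))
327 210 dark bbox 306 352 183 233
```

Emit:
servo_tool(deltas=[{"dx": 0, "dy": 0.004, "dz": -0.1, "ax": 0, "ay": 0, "az": 0, "jaw": -0.6}, {"dx": 0, "dy": 0.004, "dz": -0.18, "ax": 0, "ay": 0, "az": 0, "jaw": -0.6}, {"dx": 0, "dy": 0.004, "dz": -0.25, "ax": 0, "ay": 0, "az": 0, "jaw": -0.6}, {"dx": 0, "dy": 0.004, "dz": -0.3, "ax": 0, "ay": 0, "az": 0, "jaw": -0.6}, {"dx": 0, "dy": 0.004, "dz": -0.3, "ax": 0, "ay": 0, "az": 0, "jaw": -0.6}, {"dx": 0, "dy": 0.004, "dz": -0.3, "ax": 0, "ay": 0, "az": 0, "jaw": -0.6}, {"dx": 0, "dy": 0.004, "dz": -0.3, "ax": 0, "ay": 0, "az": 0, "jaw": -0.6}])

```text
t: 37.07
tcp_pos: [0.4377, -0.2567, -0.0238]
ee_rot: [[-1.0, 0.001, 0.004], [0.001, 1.0, -0.003], [-0.004, -0.003, -1.0]]
ft_force: [-1.0, 0.3, -0.1]
width: 0.797
grasp_force: 0.0
```

Emit:
servo_tool(deltas=[{"dx": 0, "dy": 0, "dz": 0, "ax": 0, "ay": 0, "az": 0, "jaw": 1}, {"dx": 0, "dy": 0, "dz": 0, "ax": 0, "ay": 0, "az": 0, "jaw": 1}, {"dx": 0, "dy": 0, "dz": 0, "ax": 0, "ay": 0, "az": 0, "jaw": 1}, {"dx": 0, "dy": 0, "dz": 0, "ax": 0, "ay": 0, "az": 0, "jaw": 1}, {"dx": 0, "dy": 0, "dz": 0, "ax": 0, "ay": 0, "az": 0, "jaw": 1}, {"dx": 0, "dy": 0, "dz": 0, "ax": 0, "ay": 0, "az": 0, "jaw": 1}])

```text
t: 37.57
tcp_pos: [0.4365, -0.2558, -0.0246]
ee_rot: [[-1.0, 0.001, 0.001], [0.001, 1.0, -0.001], [-0.001, -0.001, -1.0]]
ft_force: [-1.3, 1.3, 6.3]
width: 0.333
grasp_force: 58.6
```

Emit:
servo_tool(deltas=[{"dx": 0, "dy": 0, "dz": 0.05, "ax": 0, "ay": 0, "az": 0, "jaw": 1}, {"dx": 0, "dy": 0, "dz": 0.15, "ax": 0, "ay": 0, "az": 0, "jaw": 1}, {"dx": 0, "dy": 0, "dz": 0.3, "ax": 0, "ay": 0, "az": 0, "jaw": 1}, {"dx": 0, "dy": 0.05, "dz": 0.45, "ax": 0, "ay": 0, "az": 0, "jaw": 1}, {"dx": 0, "dy": 0.15, "dz": 0.6, "ax": 0, "ay": 0, "az": 0, "jaw": 1}, {"dx": 0, "dy": 0.27, "dz": 0.7, "ax": 0, "ay": 0, "az": 0, "jaw": 1}, {"dx": 0, "dy": 0.39, "dz": 0.7, "ax": 0, "ay": 0, "az": 0, "jaw": 1}, {"dx": 0, "dy": 0.51, "dz": 0.7, "ax": 0, "ay": 0, "az": 0, "jaw": 1}, {"dx": 0, "dy": 0.63, "dz": 0.7, "ax": 0, "ay": 0, "az": 0, "jaw": 1}, {"dx": 0, "dy": 0.75, "dz": 0.7, "ax": 0, "ay": 0, "az": 0, "jaw": 1}, {"dx": 0, "dy": 0.85, "dz": 0.7, "ax": 0, "ay": 0, "az": 0, "jaw": 1}, {"dx": 0, "dy": 0.85, "dz": 0.7, "ax": 0, "ay": 0, "az": 0, "jaw": 1}])

```text
t: 38.57
tcp_pos: [0.4348, -0.0389, 0.149]
ee_rot: [[-1.0, -0.003, -0.001], [-0.003, 1.0, 0.002], [0.001, 0.002, -1.0]]
ft_force: [-0.6, 0.2, -0.8]
width: 0.329
grasp_force: 59.3
```

Emit:
servo_tool(deltas=[{"dx": 0.02, "dy": 0.1, "dz": 0, "ax": 0, "ay": 0, "az": -0.03, "jaw": 1}, {"dx": 0.05, "dy": 0.2, "dz": 0, "ax": 0, "ay": 0, "az": -0.06, "jaw": 1}, {"dx": 0.08, "dy": 0.32, "dz": 0, "ax": 0, "ay": 0, "az": -0.09, "jaw": 1}, {"dx": 0.11, "dy": 0.44, "dz": 0, "ax": 0, "ay": 0, "az": -0.123, "jaw": 1}, {"dx": 0.14, "dy": 0.56, "dz": 0, "ax": 0, "ay": 0, "az": -0.123, "jaw": 1}, {"dx": 0.17, "dy": 0.68, "dz": 0, "ax": 0, "ay": 0, "az": -0.123, "jaw": 1}, {"dx": 0.196, "dy": 0.78, "dz": 0, "ax": 0, "ay": 0, "az": -0.123, "jaw": 1}, {"dx": 0.196, "dy": 0.856, "dz": 0, "ax": 0, "ay": 0, "az": -0.123, "jaw": 1}, {"dx": 0.196, "dy": 0.856, "dz": 0, "ax": 0, "ay": 0, "az": -0.123, "jaw": 1}, {"dx": 0.196, "dy": 0.856, "dz": 0, "ax": 0, "ay": 0, "az": -0.123, "jaw": 1}, {"dx": 0.196, "dy": 0.856, "dz": 0, "ax": 0, "ay": 0, "az": -0.123, "jaw": 1}])

```text
t: 39.48
tcp_pos: [0.4844, 0.1703, 0.1488]
ee_rot: [[-0.981, 0.193, -0.001], [0.193, 0.981, -0.001], [0.001, -0.001, -1.0]]
ft_force: [-0.2, -0.2, -0.3]
width: 0.323
grasp_force: 59.4
```

```bash
python3 - <<'E'
from puck import *
s=st();c=cam('wrist','w21')
S=rect(0,0,.06,.03,.048);M=np.vstack([S[S[:,0]<.03]])
print('carrier',fit(c,S,[.483,.1718,-.194],(2,1)),fit(c,M,[.483,.1718,-.194],(2,1)))
print('clamp',fit(c,CL,[.482,.1718,-.194],(2,1)))
R1=np.vstack([circ(-.036,0,.0155,.045)]);print('mark',fit(c,R1,[.483,.1718,-.194],(2,1)))
print(fit(c,CS(.026),[.499,.289,.0],(2,1)))
go([.4855,.1714,.030],168.9)
E
```

```text
t 39.48 tcp [0.4844 0.1703 0.1488] yaw(x) 168.90 tilt [-0.0008 -0.001 ] w 0.323 gf 59.4 F [-0.2 -0.2 -0.3]
carrier (array([ 0.47634372,  0.15364084, -0.20442044]), np.float64(50.30931503821738)) (array([ 0.4840641 ,  0.17171735, -0.19468521]), np.float64(77.91409999550628))
clamp (array([ 0.48112892,  0.17160581, -0.19491092]), np.float64(59.01599797272085))
mark (array([ 0.48345159,  0.17561937, -0.09525931]), np.float64(68.75447776514827))
(array([0.49802231, 0.28872965, 0.01286097]), np.float64(76.38292020425497))
t 39.53 tcp [0.4844 0.1701 0.1488] yaw(x) 168.85 tilt [-0.0007 -0.0009] w 0.327 gf 59.4 F [-0.9  0.3 -1. ]
d [ 0.0042  0.0053 -0.4753] a [ 0.0006 -0.0004  0.0005] rows>= 3.0 1.0
```

Emit:
servo_tool(deltas=[{"dx": 0.004, "dy": 0.005, "dz": -0.1, "ax": 0, "ay": 0, "az": 0, "jaw": 1}, {"dx": 0.004, "dy": 0.005, "dz": -0.2, "ax": 0, "ay": 0, "az": 0, "jaw": 1}, {"dx": 0.004, "dy": 0.005, "dz": -0.3, "ax": 0, "ay": 0, "az": 0, "jaw": 1}, {"dx": 0.004, "dy": 0.005, "dz": -0.38, "ax": 0, "ay": 0, "az": 0, "jaw": 1}, {"dx": 0.004, "dy": 0.005, "dz": -0.44, "ax": 0, "ay": 0, "az": 0, "jaw": 1}, {"dx": 0.004, "dy": 0.005, "dz": -0.48, "ax": 0, "ay": 0, "az": 0, "jaw": 1}, {"dx": 0.004, "dy": 0.005, "dz": -0.5, "ax": 0, "ay": 0, "az": 0, "jaw": 1}, {"dx": 0.004, "dy": 0.005, "dz": -0.5, "ax": 0, "ay": 0, "az": 0, "jaw": 1}, {"dx": 0.004, "dy": 0.005, "dz": -0.5, "ax": 0, "ay": 0, "az": 0, "jaw": 1}])

```text
t: 40.28
tcp_pos: [0.4864, 0.1722, 0.0246]
ee_rot: [[-0.981, 0.193, 0.001], [0.193, 0.981, 0.0], [-0.001, 0.0, -1.0]]
ft_force: [-0.1, 0.5, -0.6]
width: 0.325
grasp_force: 59.4
```

Emit:
servo_tool(deltas=[{"dx": 0, "dy": 0, "dz": -0.008, "ax": 0, "ay": 0, "az": 0, "jaw": 1}, {"dx": 0, "dy": 0, "dz": -0.012, "ax": 0, "ay": 0, "az": 0, "jaw": 1}, {"dx": 0, "dy": 0, "dz": -0.012, "ax": 0, "ay": 0, "az": 0, "jaw": 1}])

```text
t: 40.53
tcp_pos: [0.4863, 0.1727, 0.0217]
ee_rot: [[-0.981, 0.193, 0.001], [0.193, 0.981, 0.0], [-0.001, 0.001, -1.0]]
ft_force: [-0.4, -0.7, 0.4]
width: 0.327
grasp_force: 59.4
```

Emit:
servo_tool(deltas=[{"dx": 0, "dy": 0, "dz": -0.006, "ax": 0, "ay": 0, "az": 0, "jaw": 1}, {"dx": 0, "dy": 0, "dz": -0.006, "ax": 0, "ay": 0, "az": 0, "jaw": 1}, {"dx": 0, "dy": 0, "dz": -0.006, "ax": 0, "ay": 0, "az": 0, "jaw": -0.2}, {"dx": 0, "dy": 0, "dz": -0.006, "ax": 0, "ay": 0, "az": 0, "jaw": -0.2}, {"dx": 0, "dy": 0, "dz": -0.006, "ax": 0, "ay": 0, "az": 0, "jaw": -0.2}, {"dx": 0, "dy": 0, "dz": -0.006, "ax": 0, "ay": 0, "az": 0, "jaw": -0.2}])

```text
t: 41.03
tcp_pos: [0.4856, 0.1726, 0.0195]
ee_rot: [[-0.981, 0.193, -0.0], [0.193, 0.981, -0.0], [0.0, -0.0, -1.0]]
ft_force: [-0.5, -0.0, 0.0]
width: 0.603
grasp_force: 0.0
```

Emit:
servo_tool(deltas=[{"dx": 0, "dy": 0, "dz": 0.04, "ax": 0, "ay": 0, "az": 0, "jaw": -0.2}, {"dx": 0, "dy": 0, "dz": 0.12, "ax": 0, "ay": 0, "az": 0, "jaw": -0.2}, {"dx": 0, "dy": 0, "dz": 0.25, "ax": 0, "ay": 0, "az": 0, "jaw": -0.2}, {"dx": -0.1, "dy": 0.01, "dz": 0.4, "ax": 0, "ay": 0, "az": 0, "jaw": -0.2}, {"dx": -0.2, "dy": 0.02, "dz": 0.55, "ax": 0, "ay": 0, "az": 0, "jaw": -1}, {"dx": -0.28, "dy": 0.06, "dz": 0.7, "ax": 0, "ay": 0, "az": 0, "jaw": -1}, {"dx": -0.28, "dy": 0.06, "dz": 0.8, "ax": 0, "ay": 0, "az": 0, "jaw": -1}, {"dx": -0.28, "dy": 0.06, "dz": 0.8, "ax": 0, "ay": 0, "az": 0, "jaw": -1}, {"dx": -0.28, "dy": 0.06, "dz": 0.8, "ax": 0, "ay": 0, "az": 0, "jaw": -1}, {"dx": -0.28, "dy": 0.06, "dz": 0.8, "ax": 0, "ay": 0, "az": 0, "jaw": -1}, {"dx": -0.28, "dy": 0.06, "dz": 0.8, "ax": 0, "ay": 0, "az": 0, "jaw": -1}])

```text
t: 41.95
tcp_pos: [0.4148, 0.187, 0.2182]
ee_rot: [[-0.981, 0.193, -0.003], [0.193, 0.981, -0.001], [0.002, -0.002, -1.0]]
ft_force: [-0.3, -0.8, -0.3]
width: 1.001
grasp_force: 0.0
```

```bash
python3 - <<'E'
from puck import *
s=st();c=cam('wrist','w22');s=st()
S=rect(0,0,.06,.03,.048)
k,_=fit(c,CL,[.482,.1718,-.194],(2,1));print('clamp',k.round(4),_)
q,_=fit(c,S,[.483,.1718,-.194],(2,1));print('carrier',q.round(4),_)
print('mark',fit(c,np.vstack([circ(x,0,.0155,.045) for x in(-.036,.036)]),[.483,.1718,-.194],(2,1)))
for z in(.063,.066,.069): print('puck',z,fit(c,circ(0,0,.0155,z),[.486,.172,0],(2,1)))
print('cass',fit(c,CS(.026),[.499,.289,.0],(2,1)))
# rectify clamp-frame strips at z levels; print mean brightness along x
ax=np.array([np.cos(k[2]),np.sin(k[2])]);ay=np.array([-ax[1],ax[0]])
def prof(z,x0,x1,ys):
    X=np.arange(x0,x1,.001);o=[]
    for x in X:
        P=np.array([[*(k[:2]+x*ax+y*ay),z] for y in ys]);u=proj(c,P);g=cv2.cvtColor(c['frame'],cv2.COLOR_BGR2GRAY).astype(float)
        o.append((round(float(x)*1e3),int(map_coordinates(g,[u[:,1],u[:,0]],order=1).mean())))
    return o
print('far',prof(.032,.052,.088,np.linspace(-.015,.015,15)))
print('near',prof(.048,-.075,-.045,np.linspace(-.015,.015,15)))
from fit import overlay
E
```

```text
t 41.95 tcp [0.4148 0.187  0.2182] yaw(x) 168.88 tilt [-0.0027 -0.001 ] w 1.001 gf 0.0 F [-0.3 -0.8 -0.3]
t 42.00 tcp [0.4146 0.187  0.2178] yaw(x) 168.87 tilt [-0.0034 -0.0012] w 1.000 gf 0.0 F [-0.4  0.4  0.4]
clamp [ 0.48    0.1719 -0.1932] 61.26191088789824
carrier [ 0.4825  0.172  -0.1957] 76.82677255531571
mark (array([ 0.48302236,  0.17199081, -0.1901352 ]), np.float64(73.36545795481466))
puck 0.063 (array([ 0.47522257,  0.17374297, -0.03136571]), np.float64(70.70249832807053))
puck 0.066 (array([ 0.50679381,  0.16725268, -0.00076192]), np.float64(70.7806202272452))
puck 0.069 (array([0.50515581, 0.16782101, 0.01041191]), np.float64(71.11150851680982))
cass (array([0.49932619, 0.28942315, 0.01099571]), np.float64(68.0065435367383))
far [(52, 70), (53, 71), (54, 73), (55, 76), (56, 81), (57, 88), (58, 95), (59, 104), (60, 113), (61, 125), (62, 144), (63, 171), (64, 173), (65, 152), (66, 124), (67, 154), (68, 183), (69, 198), (70, 194), (71, 172), (72, 107), (73, 68), (74, 72), (75, 74), (76, 73), (77, 71), (78, 71), (79, 72), (80, 72), (81, 73), (82, 77), (83, 83), (84, 84), (85, 83), (86, 83), (87, 83)]
near [(-75, 60), (-74, 68), (-73, 88), (-72, 109), (-71, 116), (-70, 113), (-69, 111), (-68, 110), (-67, 111), (-66, 110), (-65, 110), (-64, 109), (-63, 90), (-62, 68), (-61, 69), (-60, 71), (-59, 70), (-58, 79), (-57, 101), (-56, 123), (-55, 129), (-54, 124), (-53, 118), (-52, 116), (-51, 121), (-50, 103), (-49, 89), (-48, 80), (-47, 75), (-46, 72)]
```

Emit:
servo_tool(deltas=[{"dx": 0.1, "dy": -0.02, "dz": 0.05, "ax": 0, "ay": 0, "az": 0, "jaw": -1}, {"dx": 0.22, "dy": -0.05, "dz": 0.05, "ax": 0, "ay": 0, "az": 0, "jaw": -1}, {"dx": 0.34, "dy": -0.08, "dz": 0.05, "ax": 0, "ay": 0, "az": 0, "jaw": -1}, {"dx": 0.46, "dy": -0.1, "dz": 0.05, "ax": 0, "ay": 0, "az": 0, "jaw": -1}, {"dx": 0.58, "dy": -0.13, "dz": 0.05, "ax": 0, "ay": 0, "az": 0, "jaw": -1}, {"dx": 0.7, "dy": -0.15, "dz": 0.05, "ax": 0, "ay": 0, "az": 0, "jaw": -1}, {"dx": 0.8, "dy": -0.17, "dz": 0.05, "ax": 0, "ay": 0, "az": 0, "jaw": -1}, {"dx": 0.84, "dy": -0.17, "dz": 0.05, "ax": 0, "ay": 0, "az": 0, "jaw": -1}, {"dx": 0.84, "dy": -0.17, "dz": 0.05, "ax": 0, "ay": 0, "az": 0, "jaw": -1}, {"dx": 0.84, "dy": -0.17, "dz": 0.05, "ax": 0, "ay": 0, "az": 0, "jaw": -1}, {"dx": 0.84, "dy": -0.17, "dz": 0.05, "ax": 0, "ay": 0, "az": 0, "jaw": -1}])

```text
t: 42.92
tcp_pos: [0.624, 0.1453, 0.2309]
ee_rot: [[-0.981, 0.192, -0.003], [0.192, 0.981, -0.0], [0.003, -0.001, -1.0]]
ft_force: [-0.4, -0.3, 0.7]
width: 0.996
grasp_force: 0.0
```

```bash
cat > prof.py <<'E'
from puck import *
def prof(c,k,z,x0,x1,ys,st=.001):
    ax=np.array([np.cos(k[2]),np.sin(k[2])]);ay=np.array([-ax[1],ax[0]]);g=cv2.cvtColor(c['frame'],cv2.COLOR_BGR2GRAY).astype(float);o=[]
    for x in np.arange(x0,x1,st):
        P=np.array([[*(k[:2]+x*ax+y*ay),z] for y in ys]);u=proj(c,P);o.append((round(float(x)*1e3),int(map_coordinates(g,[u[:,1],u[:,0]],order=1).mean())))
    return o
E
python3 - <<'E'
from prof import *
s=st();c=cam('wrist','w23');s=st();T=c['world_to_cam'];print('cam',(-T[:3,:3].T@T[:3,3]).round(4))
S=rect(0,0,.06,.03,.048)
k,_=fit(c,CL,[.482,.1718,-.194],(2,1));print('clamp',k.round(4),_)
q,_=fit(c,S,[.483,.1718,-.194],(2,1));print('carrier',q.round(4),_)
k=np.array([.482,.1718,-.1945]);Y=np.linspace(-.02,.02,15)
print('z048',prof(c,k,.048,.045,.09,Y));print('z032',prof(c,k,.032,.055,.09,Y));print('stop48',prof(c,k,.048,-.075,-.045,Y))
w={'frame':cv2.imread('pics/w3.png')}
E
```

```text
t 42.92 tcp [0.624  0.1453 0.2309] yaw(x) 168.91 tilt [-0.0033 -0.0002] w 0.996 gf 0.0 F [-0.4 -0.3  0.7]
t 42.97 tcp [0.624  0.1454 0.2314] yaw(x) 168.93 tilt [-0.0023 -0.0001] w 1.002 gf 0.0 F [-0.6  0.6 -0.5]
cam [0.5573 0.1585 0.4071]
clamp [ 0.4821  0.1718 -0.1936] 59.00776051589037
carrier [ 0.4925  0.1703 -0.1911] 44.020122402587766
z048 [(45, 69), (46, 71), (47, 72), (48, 75), (49, 78), (50, 82), (51, 86), (52, 92), (53, 101), (54, 112), (55, 111), (56, 101), (57, 114), (58, 119), (59, 121), (60, 113), (61, 76), (62, 63), (63, 97), (64, 106), (65, 103), (66, 101), (67, 100), (68, 102), (69, 101), (70, 92), (71, 70), (72, 53), (73, 56), (74, 57), (75, 57), (76, 57), (77, 57), (78, 56), (79, 56), (80, 56), (81, 56), (82, 57), (83, 56), (84, 56), (85, 57), (86, 64), (87, 85), (88, 111), (89, 120)]
z032 [(55, 102), (56, 111), (57, 119), (58, 121), (59, 116), (60, 88), (61, 67), (62, 84), (63, 102), (64, 104), (65, 102), (66, 101), (67, 101), (68, 102), (69, 99), (70, 86), (71, 64), (72, 53), (73, 55), (74, 56), (75, 56), (76, 55), (77, 55), (78, 55), (79, 54), (80, 54), (81, 55), (82, 55), (83, 55), (84, 53), (85, 55), (86, 56), (87, 72), (88, 101), (89, 118)]
stop48 [(-75, 0), (-74, 0), (-73, 0), (-72, 0), (-71, 0), (-70, 0), (-69, 0), (-68, 0), (-67, 0), (-66, 0), (-65, 0), (-64, 0), (-63, 0), (-62, 0), (-61, 0), (-60, 0), (-59, 0), (-58, 0), (-57, 0), (-56, 0), (-55, 0), (-54, 0), (-53, 0), (-52, 0), (-51, 0), (-50, 0), (-49, 0), (-48, 0), (-47, 0), (-46, 0)]
```

```bash
python3 - <<'E'
from prof import *
s=r.get_state();c=ld('wrist')
def TT(p,yaw,tilt):
    z=np.array([tilt[0],tilt[1],-1.]);z/=np.linalg.norm(z);a=np.radians(yaw);x=np.array([np.cos(a),np.sin(a),0]);x-=z*(x@z);x/=np.linalg.norm(x)
    T=np.eye(4);T[:3,:3]=np.c_[x,np.cross(z,x),z];T[:3,3]=p;return T
now=TT([.624,.1453,.2309],168.91,[-.0033,-.0002]);ct=c['world_to_cam']@now
def mk(n,p,yaw,tilt): return {'K':c['K'],'frame':cv2.imread(f'pics/{n}.png'),'world_to_cam':ct@np.linalg.inv(TT(p,yaw,tilt))}
Y=np.linspace(-.015,.015,15)
for n,p,y,t in(('w3',[.4251,.2863,.3501],179.91,[-.001,-.0011]),('w5',[.5361,.3701,.1714],179.96,[-.0038,-.0027]),('w8',[.4538,.1715,.2357],168.91,[.0081,.0023])):
    d=mk(n,p,y,t);k,_=fit(d,CL,[.4815,.172,-.194],(2,1));print(n,k.round(4),_,prof(d,k,.032,.06,.09,Y))
E
```

```text
w3 [ 0.4807  0.1724 -0.1969] 63.014228977101155 [(60, 130), (61, 130), (62, 130), (63, 132), (64, 131), (65, 124), (66, 108), (67, 86), (68, 73), (69, 74), (70, 73), (71, 76), (72, 94), (73, 123), (74, 153), (75, 171), (76, 173), (77, 170), (78, 168), (79, 168), (80, 164), (81, 151), (82, 123), (83, 90), (84, 81), (85, 84), (86, 87), (87, 87), (88, 87), (89, 87)]
w5 [ 0.4813  0.1721 -0.1932] 69.58537558166873 [(60, 141), (61, 140), (62, 140), (63, 140), (64, 141), (65, 136), (66, 111), (67, 82), (68, 82), (69, 84), (70, 81), (71, 92), (72, 131), (73, 167), (74, 178), (75, 179), (76, 177), (77, 175), (78, 175), (79, 179), (80, 168), (81, 127), (82, 89), (83, 91), (84, 95), (85, 96), (86, 95), (87, 95), (88, 94), (89, 94)]
w8 [ 0.4805  0.1715 -0.1942] 73.26575314852485 [(60, 86), (61, 93), (62, 105), (63, 121), (64, 133), (65, 138), (66, 131), (67, 129), (68, 135), (69, 146), (70, 153), (71, 145), (72, 138), (73, 134), (74, 137), (75, 138), (76, 137), (77, 135), (78, 134), (79, 129), (80, 115), (81, 98), (82, 81), (83, 76), (84, 75), (85, 76), (86, 76), (87, 77), (88, 77), (89, 76)]
```

Emit:
servo_tool(deltas=[{"dx": -0.1, "dy": 0, "dz": 0.05, "ax": 0, "ay": 0, "az": -0.05, "jaw": -1}, {"dx": -0.22, "dy": 0, "dz": 0.1, "ax": 0, "ay": 0, "az": -0.1, "jaw": -1}, {"dx": -0.36, "dy": 0, "dz": 0.1, "ax": 0, "ay": 0, "az": -0.16, "jaw": -1}, {"dx": -0.5, "dy": 0, "dz": 0.1, "ax": 0, "ay": 0, "az": -0.22, "jaw": -1}, {"dx": -0.64, "dy": -0.05, "dz": 0.1, "ax": 0, "ay": 0, "az": -0.28, "jaw": -1}, {"dx": -0.76, "dy": -0.1, "dz": 0.1, "ax": 0, "ay": 0, "az": -0.34, "jaw": -1}, {"dx": -0.82, "dy": -0.18, "dz": 0.1, "ax": 0, "ay": 0, "az": -0.4, "jaw": -1}, {"dx": -0.82, "dy": -0.3, "dz": 0.1, "ax": 0, "ay": 0, "az": -0.46, "jaw": -1}, {"dx": -0.82, "dy": -0.42, "dz": 0.1, "ax": 0, "ay": 0, "az": -0.52, "jaw": -1}, {"dx": -0.82, "dy": -0.54, "dz": 0.1, "ax": 0, "ay": 0, "az": -0.58, "jaw": -1}, {"dx": -0.82, "dy": -0.66, "dz": 0.1, "ax": 0, "ay": 0, "az": -0.64, "jaw": -1}, {"dx": -0.82, "dy": -0.76, "dz": 0.1, "ax": 0, "ay": 0, "az": -0.68, "jaw": -1}])

```text
t: 43.97
tcp_pos: [0.4194, -0.0459, 0.2574]
ee_rot: [[-0.301, 0.954, 0.001], [0.954, 0.301, -0.001], [-0.001, 0.001, -1.0]]
ft_force: [0.6, 0.1, 0.2]
width: 1.003
grasp_force: 0.0
```

Emit:
servo_tool(deltas=[{"dx": 0, "dy": -0.12, "dz": 0, "ax": 0, "ay": 0, "az": -0.05, "jaw": -1}, {"dx": 0, "dy": -0.24, "dz": 0, "ax": 0, "ay": 0, "az": -0.1, "jaw": -1}, {"dx": 0, "dy": -0.36, "dz": 0, "ax": 0, "ay": 0, "az": -0.15, "jaw": -1}, {"dx": 0, "dy": -0.48, "dz": 0, "ax": 0, "ay": 0, "az": -0.2, "jaw": -1}, {"dx": 0, "dy": -0.6, "dz": 0, "ax": 0, "ay": 0, "az": -0.25, "jaw": -1}, {"dx": 0, "dy": -0.72, "dz": 0, "ax": 0, "ay": 0, "az": -0.25, "jaw": -1}, {"dx": 0, "dy": -0.84, "dz": 0, "ax": 0, "ay": 0, "az": -0.25, "jaw": -1}, {"dx": 0, "dy": -0.96, "dz": 0, "ax": 0, "ay": 0, "az": -0.25, "jaw": -1}, {"dx": 0, "dy": -1, "dz": 0, "ax": 0, "ay": 0, "az": -0.25, "jaw": -1}, {"dx": 0, "dy": -1, "dz": 0, "ax": 0, "ay": 0, "az": -0.25, "jaw": -1}])

```text
t: 44.8
tcp_pos: [0.4201, -0.296, 0.2572]
ee_rot: [[0.086, 0.996, 0.0], [0.996, -0.086, -0.0], [-0.0, 0.0, -1.0]]
ft_force: [-0.1, -0.5, 0.6]
width: 0.999
grasp_force: 0.0
```

Emit:
servo_tool(deltas=[{"dx": 0, "dy": -0.12, "dz": 0, "ax": 0, "ay": 0, "az": -0.06, "jaw": -1}, {"dx": 0, "dy": -0.24, "dz": 0, "ax": 0, "ay": 0, "az": -0.12, "jaw": -1}, {"dx": 0, "dy": -0.36, "dz": 0, "ax": 0, "ay": 0, "az": -0.19, "jaw": -1}, {"dx": 0.05, "dy": -0.48, "dz": 0, "ax": 0, "ay": 0, "az": -0.26, "jaw": -1}, {"dx": 0.1, "dy": -0.6, "dz": 0, "ax": 0, "ay": 0, "az": -0.33, "jaw": -1}, {"dx": 0.15, "dy": -0.68, "dz": 0, "ax": 0, "ay": 0, "az": -0.4, "jaw": -1}, {"dx": 0.2, "dy": -0.76, "dz": 0, "ax": 0, "ay": 0, "az": -0.47, "jaw": -1}, {"dx": 0.28, "dy": -0.84, "dz": 0, "ax": 0, "ay": 0, "az": -0.54, "jaw": -1}, {"dx": 0.36, "dy": -0.88, "dz": 0, "ax": 0, "ay": 0, "az": -0.61, "jaw": -1}, {"dx": 0.44, "dy": -0.88, "dz": 0, "ax": 0, "ay": 0, "az": -0.68, "jaw": -1}, {"dx": 0.5, "dy": -0.88, "dz": 0, "ax": 0, "ay": 0, "az": -0.75, "jaw": -1}, {"dx": 0.5, "dy": -0.88, "dz": 0, "ax": 0, "ay": 0, "az": -0.82, "jaw": -1}])

```text
t: 45.8
tcp_pos: [0.5494, -0.5115, 0.2566]
ee_rot: [[0.981, 0.196, 0.001], [0.196, -0.981, 0.002], [0.002, -0.002, -1.0]]
ft_force: [-1.4, -0.2, 0.7]
width: 1.004
grasp_force: 0.0
```

```bash
python3 - <<'E'
from puck import *
s=st();c=cam('wrist','w24')
hsv=cv2.cvtColor(c['frame'],cv2.COLOR_BGR2HSV)
m=((hsv[:,:,0]<12)&(hsv[:,:,1]>120)&(hsv[:,:,2]>70)).astype(np.uint8);m=cv2.morphologyEx(m,cv2.MORPH_OPEN,np.ones((3,3)))
n,l,q,ce=cv2.connectedComponentsWithStats(m)
for i in range(1,n):
    if q[i,4]>100:
        P=back(c,ce[i],.02);print(q[i].tolist(),ce[i].round(1),P.round(4))
        for z in(.018,.021,.024): print(z,fit(c,circ(0,0,.0155,z),[P[0],P[1],0],(2,.8)))
H=rect(0,0,.045,.008,.132);print('handle',fit(c,H,[.474,-.407,.05],(2,1)))
E
```

```text
t 45.80 tcp [ 0.5494 -0.5115  0.2566] yaw(x) 11.29 tilt [0.0014 0.0023] w 1.004 gf 0.0 F [-1.4 -0.2  0.7]
[253, 112, 25, 25, 419] [265.  124.2] [ 0.5752 -0.4297  0.02  ]
0.018 (array([ 0.57483134, -0.42996824,  0.15035588]), np.float64(79.99899539826775))
0.021 (array([ 0.57505621, -0.43058274,  0.04449912]), np.float64(79.99915761398384))
0.024 (array([ 0.57542676, -0.43112189, -0.00959652]), np.float64(79.99810648133568))
[574, 179, 30, 34, 332] [588.8 195.4] [ 0.5677 -0.8459  0.02  ]
0.018 (array([ 0.59375804, -0.82588087, -0.15236544]), np.float64(53.080081531382724))
0.021 (array([ 0.59380571, -0.82372719, -0.21195284]), np.float64(53.035684778432724))
0.024 (array([ 0.56497509, -0.85954822,  0.10248448]), np.float64(38.10531052396245))
handle (array([ 0.48551531, -0.40425283,  0.0395654 ]), np.float64(58.600502709617416))
```

Emit:
servo_tool(deltas=[{"dx": 0.05, "dy": 0.12, "dz": 0, "ax": 0, "ay": 0, "az": -0.05, "jaw": -1}, {"dx": 0.11, "dy": 0.24, "dz": 0, "ax": 0, "ay": 0, "az": -0.09, "jaw": -1}, {"dx": 0.11, "dy": 0.33, "dz": -0.08, "ax": 0, "ay": 0, "az": -0.09, "jaw": -1}, {"dx": 0.11, "dy": 0.33, "dz": -0.2, "ax": 0, "ay": 0, "az": -0.09, "jaw": -1}, {"dx": 0.11, "dy": 0.33, "dz": -0.35, "ax": 0, "ay": 0, "az": -0.09, "jaw": -1}, {"dx": 0.11, "dy": 0.33, "dz": -0.5, "ax": 0, "ay": 0, "az": -0.09, "jaw": -1}, {"dx": 0.11, "dy": 0.33, "dz": -0.6, "ax": 0, "ay": 0, "az": -0.09, "jaw": -1}, {"dx": 0.11, "dy": 0.33, "dz": -0.626, "ax": 0, "ay": 0, "az": -0.09, "jaw": -1}, {"dx": 0.11, "dy": 0.33, "dz": -0.626, "ax": 0, "ay": 0, "az": -0.09, "jaw": -1}, {"dx": 0.11, "dy": 0.33, "dz": -0.626, "ax": 0, "ay": 0, "az": -0.09, "jaw": -1}])

```text
t: 46.68
tcp_pos: [0.5739, -0.432, 0.102]
ee_rot: [[0.998, 0.059, 0.001], [0.059, -0.998, -0.001], [0.001, 0.001, -1.0]]
ft_force: [0.1, -0.4, 1.3]
width: 0.998
grasp_force: 0.0
```

```bash
python3 - <<'E'
from puck import *
s=st();c=cam('wrist','w25')
for z in(.018,.021,.024): print(z,fit(c,circ(0,0,.0155,z),[.574,-.429,0],(3,1.5,.8)))
print(proj(c,[[*s['tcp_pos'][:2],.02]]))
H=rect(0,0,.045,.008,.132);M=H[H[:,0]>.01];print('handle',fit(c,M,[.476,-.407,.05],(2,1)))
E
```

```text
t 46.68 tcp [ 0.5739 -0.432   0.102 ] yaw(x) 3.38 tilt [ 0.0011 -0.0006] w 0.998 gf 0.0 F [ 0.1 -0.4  1.3]
0.018 (array([ 0.57379166, -0.42877382, -0.10391729]), np.float64(79.99972300161987))
0.021 (array([ 0.5745164 , -0.42885043,  0.00789501]), np.float64(79.90972612712578))
0.024 (array([ 0.5770285 , -0.42862019, -0.08553884]), np.float64(79.8722824101198))
[[327.15329971 190.18217754]]
handle (array([ 0.49081908, -0.40490438, -0.04193792]), np.float64(60.2253746003843))
```

Emit:
servo_tool(deltas=[{"dx": 0.012, "dy": 0.0125, "dz": -0.1, "ax": 0, "ay": 0, "az": -0.02, "jaw": -0.6}, {"dx": 0.012, "dy": 0.0125, "dz": -0.2, "ax": 0, "ay": 0, "az": -0.02, "jaw": -0.6}, {"dx": 0.012, "dy": 0.0125, "dz": -0.3, "ax": 0, "ay": 0, "az": -0.02, "jaw": -0.6}, {"dx": 0.012, "dy": 0.0125, "dz": -0.4, "ax": 0, "ay": 0, "az": -0.02, "jaw": -0.6}, {"dx": 0.012, "dy": 0.0125, "dz": -0.46, "ax": 0, "ay": 0, "az": -0.02, "jaw": -0.6}, {"dx": 0.012, "dy": 0.0125, "dz": -0.508, "ax": 0, "ay": 0, "az": -0.02, "jaw": -0.6}, {"dx": 0.012, "dy": 0.0125, "dz": -0.508, "ax": 0, "ay": 0, "az": -0.02, "jaw": -0.6}, {"dx": 0.012, "dy": 0.0125, "dz": -0.508, "ax": 0, "ay": 0, "az": -0.02, "jaw": -0.6}, {"dx": 0.012, "dy": 0.0125, "dz": -0.508, "ax": 0, "ay": 0, "az": -0.02, "jaw": -0.6}])

```text
t: 47.48
tcp_pos: [0.5778, -0.4306, -0.0242]
ee_rot: [[1.0, 0.026, 0.003], [0.026, -1.0, -0.002], [0.003, 0.002, -1.0]]
ft_force: [1.4, -0.6, 0.0]
width: 0.799
grasp_force: 0.0
```

Emit:
servo_tool(deltas=[{"dx": 0, "dy": 0, "dz": 0, "ax": 0, "ay": 0, "az": 0, "jaw": 1}, {"dx": 0, "dy": 0, "dz": 0, "ax": 0, "ay": 0, "az": 0, "jaw": 1}, {"dx": 0, "dy": 0, "dz": 0, "ax": 0, "ay": 0, "az": 0, "jaw": 1}, {"dx": 0, "dy": 0, "dz": 0, "ax": 0, "ay": 0, "az": 0, "jaw": 1}, {"dx": 0, "dy": 0, "dz": 0, "ax": 0, "ay": 0, "az": 0, "jaw": 1}, {"dx": 0, "dy": 0, "dz": 0, "ax": 0, "ay": 0, "az": 0, "jaw": 1}])

```text
t: 47.98
tcp_pos: [0.5772, -0.43, -0.0248]
ee_rot: [[1.0, 0.026, 0.002], [0.026, -1.0, -0.001], [0.002, 0.001, -1.0]]
ft_force: [-1.5, 0.1, 5.5]
width: 0.324
grasp_force: 58.9
```

Emit:
servo_tool(deltas=[{"dx": 0, "dy": 0, "dz": 0.08, "ax": 0, "ay": 0, "az": 0, "jaw": 1}, {"dx": 0, "dy": 0, "dz": 0.2, "ax": 0, "ay": 0, "az": 0, "jaw": 1}, {"dx": 0, "dy": 0, "dz": 0.34, "ax": 0, "ay": 0, "az": 0, "jaw": 1}, {"dx": 0, "dy": 0, "dz": 0.48, "ax": 0, "ay": 0, "az": 0, "jaw": 1}, {"dx": 0, "dy": 0, "dz": 0.62, "ax": 0, "ay": 0, "az": 0, "jaw": 1}, {"dx": 0, "dy": 0, "dz": 0.76, "ax": 0, "ay": 0, "az": 0, "jaw": 1}, {"dx": -0.06, "dy": 0, "dz": 0.9, "ax": 0, "ay": 0, "az": 0, "jaw": 1}, {"dx": -0.2, "dy": 0, "dz": 0.9, "ax": 0, "ay": 0, "az": 0, "jaw": 1}, {"dx": -0.34, "dy": 0, "dz": 0.9, "ax": 0, "ay": 0, "az": 0, "jaw": 1}, {"dx": -0.48, "dy": 0, "dz": 0.9, "ax": 0, "ay": 0, "az": 0, "jaw": 1}, {"dx": -0.62, "dy": 0, "dz": 0.9, "ax": 0, "ay": 0, "az": 0, "jaw": 1}, {"dx": -0.75, "dy": 0, "dz": 0.9, "ax": 0, "ay": 0, "az": 0, "jaw": 1}])

```text
t: 48.98
tcp_pos: [0.3866, -0.4286, 0.1981]
ee_rot: [[1.0, 0.026, -0.001], [0.026, -1.0, 0.0], [-0.001, -0.0, -1.0]]
ft_force: [0.2, 0.6, -0.7]
width: 0.323
grasp_force: 59.1
```

Emit:
servo_tool(deltas=[{"dx": 0, "dy": 0.1, "dz": 0, "ax": 0, "ay": 0, "az": 0, "jaw": 1}, {"dx": 0, "dy": 0.22, "dz": 0, "ax": 0, "ay": 0, "az": 0, "jaw": 1}, {"dx": 0, "dy": 0.36, "dz": 0, "ax": 0, "ay": 0, "az": 0, "jaw": 1}, {"dx": 0, "dy": 0.5, "dz": 0, "ax": 0, "ay": 0, "az": 0, "jaw": 1}, {"dx": 0, "dy": 0.64, "dz": 0, "ax": 0, "ay": 0, "az": 0, "jaw": 1}, {"dx": 0, "dy": 0.78, "dz": 0, "ax": 0, "ay": 0, "az": 0, "jaw": 1}, {"dx": 0, "dy": 0.9, "dz": 0, "ax": 0, "ay": 0, "az": 0, "jaw": 1}, {"dx": 0, "dy": 1, "dz": 0, "ax": 0, "ay": 0, "az": 0, "jaw": 1}])

```text
t: 49.65
tcp_pos: [0.3879, -0.177, 0.1981]
ee_rot: [[1.0, 0.026, -0.001], [0.026, -1.0, 0.001], [-0.001, -0.001, -1.0]]
ft_force: [0.1, -0.6, -0.8]
width: 0.321
grasp_force: 59.2
```

Emit:
servo_tool(deltas=[{"dx": 0, "dy": 0.12, "dz": 0, "ax": 0, "ay": 0, "az": 0, "jaw": 1}, {"dx": 0, "dy": 0.26, "dz": 0, "ax": 0, "ay": 0, "az": 0, "jaw": 1}, {"dx": 0, "dy": 0.4, "dz": 0, "ax": 0, "ay": 0, "az": 0, "jaw": 1}, {"dx": 0, "dy": 0.54, "dz": 0, "ax": 0, "ay": 0, "az": -0.03, "jaw": 1}, {"dx": 0, "dy": 0.68, "dz": 0, "ax": 0, "ay": 0, "az": -0.06, "jaw": 1}, {"dx": 0, "dy": 0.82, "dz": 0, "ax": 0, "ay": 0, "az": -0.1, "jaw": 1}, {"dx": 0, "dy": 0.94, "dz": 0, "ax": 0, "ay": 0, "az": -0.14, "jaw": 1}, {"dx": 0, "dy": 1, "dz": 0, "ax": 0, "ay": 0, "az": -0.14, "jaw": 1}, {"dx": 0, "dy": 1, "dz": 0, "ax": 0, "ay": 0, "az": -0.14, "jaw": 1}])

```text
t: 50.4
tcp_pos: [0.3882, 0.0733, 0.1984]
ee_rot: [[0.982, -0.188, -0.0], [-0.188, -0.982, 0.001], [-0.0, -0.001, -1.0]]
ft_force: [0.4, -0.4, -0.7]
width: 0.323
grasp_force: 59.3
```

```bash
python3 - <<'E'
from h import *
go([.4531,.1775,.06],-11.1)
E
```

```text
t 50.40 tcp [0.3882 0.0733 0.1984] yaw(x) -10.86 tilt [-0.0001  0.0012] w 0.323 gf 59.3 F [ 0.4 -0.4 -0.7]
d [ 0.2597  0.4168 -0.5536] a [-0.0008 -0.0001 -0.0027] rows>= 5.0 1.0
```

Emit:
servo_tool(deltas=[{"dx": 0.06, "dy": 0.12, "dz": 0, "ax": 0, "ay": 0, "az": -0.002, "jaw": 1}, {"dx": 0.13, "dy": 0.24, "dz": 0, "ax": 0, "ay": 0, "az": -0.002, "jaw": 1}, {"dx": 0.2, "dy": 0.34, "dz": 0, "ax": 0, "ay": 0, "az": -0.002, "jaw": 1}, {"dx": 0.26, "dy": 0.417, "dz": -0.05, "ax": 0, "ay": 0, "az": -0.002, "jaw": 1}, {"dx": 0.26, "dy": 0.417, "dz": -0.17, "ax": 0, "ay": 0, "az": -0.002, "jaw": 1}, {"dx": 0.26, "dy": 0.417, "dz": -0.3, "ax": 0, "ay": 0, "az": -0.002, "jaw": 1}, {"dx": 0.26, "dy": 0.417, "dz": -0.42, "ax": 0, "ay": 0, "az": -0.002, "jaw": 1}, {"dx": 0.26, "dy": 0.417, "dz": -0.53, "ax": 0, "ay": 0, "az": -0.002, "jaw": 1}, {"dx": 0.26, "dy": 0.417, "dz": -0.62, "ax": 0, "ay": 0, "az": -0.002, "jaw": 1}, {"dx": 0.26, "dy": 0.417, "dz": -0.68, "ax": 0, "ay": 0, "az": -0.002, "jaw": 1}, {"dx": 0.26, "dy": 0.417, "dz": -0.695, "ax": 0, "ay": 0, "az": -0.002, "jaw": 1}, {"dx": 0.26, "dy": 0.417, "dz": -0.695, "ax": 0, "ay": 0, "az": -0.002, "jaw": 1}])

```text
t: 51.4
tcp_pos: [0.4524, 0.1737, 0.0234]
ee_rot: [[0.981, -0.196, -0.003], [-0.196, -0.981, -0.001], [-0.003, 0.002, -1.0]]
ft_force: [0.3, 0.7, -0.5]
width: 0.321
grasp_force: 59.4
```

Emit:
servo_tool(deltas=[{"dx": 0, "dy": 0, "dz": -0.006, "ax": 0, "ay": 0, "az": 0, "jaw": 1}, {"dx": 0, "dy": 0, "dz": -0.012, "ax": 0, "ay": 0, "az": 0, "jaw": 1}, {"dx": 0, "dy": 0, "dz": -0.015, "ax": 0, "ay": 0, "az": 0, "jaw": 1}, {"dx": 0, "dy": 0, "dz": -0.015, "ax": 0, "ay": 0, "az": 0, "jaw": 1}])

```text
t: 51.73
tcp_pos: [0.4546, 0.1751, 0.022]
ee_rot: [[0.981, -0.196, 0.002], [-0.196, -0.981, 0.0], [0.002, -0.001, -1.0]]
ft_force: [-0.3, 0.5, -0.0]
width: 0.323
grasp_force: 59.4
```

Emit:
servo_tool(deltas=[{"dx": 0, "dy": 0, "dz": -0.008, "ax": 0, "ay": 0, "az": 0, "jaw": 1}, {"dx": 0, "dy": 0, "dz": -0.008, "ax": 0, "ay": 0, "az": 0, "jaw": 1}, {"dx": 0, "dy": 0, "dz": -0.008, "ax": 0, "ay": 0, "az": 0, "jaw": -0.2}, {"dx": 0, "dy": 0, "dz": -0.008, "ax": 0, "ay": 0, "az": 0, "jaw": -0.2}, {"dx": 0, "dy": 0, "dz": -0.008, "ax": 0, "ay": 0, "az": 0, "jaw": -0.2}, {"dx": 0, "dy": 0, "dz": -0.008, "ax": 0, "ay": 0, "az": 0, "jaw": -0.2}])

```text
t: 52.23
tcp_pos: [0.4536, 0.1749, 0.019]
ee_rot: [[0.981, -0.196, -0.0], [-0.196, -0.981, -0.0], [-0.0, 0.0, -1.0]]
ft_force: [-0.9, 1.1, 0.4]
width: 0.605
grasp_force: 0.0
```

Emit:
servo_tool(deltas=[{"dx": 0, "dy": 0, "dz": 0.05, "ax": 0, "ay": 0, "az": 0, "jaw": -0.2}, {"dx": 0, "dy": 0, "dz": 0.15, "ax": 0, "ay": 0, "az": 0, "jaw": -0.2}, {"dx": 0, "dy": 0, "dz": 0.3, "ax": 0, "ay": 0, "az": 0, "jaw": -0.2}, {"dx": 0, "dy": 0, "dz": 0.45, "ax": 0, "ay": 0, "az": 0.03, "jaw": -0.5}, {"dx": 0.05, "dy": 0.1, "dz": 0.6, "ax": 0, "ay": 0, "az": 0.06, "jaw": -1}, {"dx": 0.1, "dy": 0.2, "dz": 0.75, "ax": 0, "ay": 0, "az": 0.1, "jaw": -1}, {"dx": 0.15, "dy": 0.32, "dz": 0.87, "ax": 0, "ay": 0, "az": 0.128, "jaw": -1}, {"dx": 0.18, "dy": 0.44, "dz": 0.9, "ax": 0, "ay": 0, "az": 0.128, "jaw": -1}, {"dx": 0.18, "dy": 0.46, "dz": 0.9, "ax": 0, "ay": 0, "az": 0.128, "jaw": -1}, {"dx": 0.18, "dy": 0.46, "dz": 0.9, "ax": 0, "ay": 0, "az": 0.128, "jaw": -1}, {"dx": 0.18, "dy": 0.46, "dz": 0.9, "ax": 0, "ay": 0, "az": 0.128, "jaw": -1}, {"dx": 0.18, "dy": 0.46, "dz": 0.9, "ax": 0, "ay": 0, "az": 0.128, "jaw": -1}])

```text
t: 53.23
tcp_pos: [0.4971, 0.2883, 0.2419]
ee_rot: [[1.0, 0.004, -0.004], [0.004, -1.0, -0.003], [-0.004, 0.003, -1.0]]
ft_force: [0.9, 0.6, 0.0]
width: 0.997
grasp_force: 0.0
```

```bash
python3 - <<'E'
from prof import *
s=st();c=cam('wrist','w26')
print('cass',fit(c,CS(.026),[.5005,.289,.0],(3,1.5,.8)));print('bottom',fit(c,CS(.026),[.545,.386,.0],(3,1.5,.8)))
k,_=fit(c,CL,[.4825,.1718,-.194],(2,1));print('clamp',k,_)
print('carrier',fit(c,rect(0,0,.06,.03,.048),[.4835,.1718,-.194],(2,1)))
hsv=cv2.cvtColor(c['frame'],cv2.COLOR_BGR2HSV)
m=((hsv[:,:,0]<12)&(hsv[:,:,1]>120)&(hsv[:,:,2]>60)).astype(np.uint8)
n,l,q,ce=cv2.connectedComponentsWithStats(m)
for i in range(1,n):
    if q[i,4]>80: print('red',q[i].tolist(),ce[i].round(1),back(c,ce[i],.064).round(4))
for z in(.063,.066,.069): print(z,'red',fit(c,circ(0,0,.0155,z),[.451,.177,0],(1.5,.8)),'blk',fit(c,circ(0,0,.0155,z),[.486,.1725,0],(1.5,.8)))
E
```

```text
t 53.23 tcp [0.4971 0.2883 0.2419] yaw(x) 0.22 tilt [-0.004  -0.0026] w 0.997 gf 0.0 F [0.9 0.6 0. ]
cass (array([0.4996285 , 0.28884915, 0.00203077]), np.float64(79.37574578520204))
bottom (array([0.54379944, 0.38912681, 0.02433313]), np.float64(77.99127111968116))
clamp [ 0.48217296  0.1731381  -0.2039879 ] 71.02293329084782
carrier (array([ 0.49042296,  0.17147573, -0.18323105]), np.float64(76.1279444933345))
red [412, 191, 30, 29, 552] [426.5 205.2] [0.4539 0.1784 0.064 ]
0.063 red (array([ 0.45135326,  0.17568423, -0.08988427]), np.float64(80.0)) blk (array([0.48508011, 0.17179746, 0.07428086]), np.float64(69.05379454740863))
0.066 red (array([ 0.4525724 ,  0.17674092, -0.09469342]), np.float64(80.0)) blk (array([ 0.48564301,  0.17270636, -0.21350601]), np.float64(69.28800375494224))
0.069 red (array([0.45355088, 0.17780646, 0.06361037]), np.float64(79.99419433039274)) blk (array([0.4535516 , 0.17780642, 0.16921398]), np.float64(79.99419432958668))
```

Emit:
servo_tool(deltas=[{"dx": 0.006, "dy": 0.002, "dz": -0.1, "ax": 0, "ay": 0, "az": 0, "jaw": -0.85}, {"dx": 0.006, "dy": 0.002, "dz": -0.24, "ax": 0, "ay": 0, "az": 0, "jaw": -0.85}, {"dx": 0.006, "dy": 0.002, "dz": -0.38, "ax": 0, "ay": 0, "az": 0, "jaw": -0.85}, {"dx": 0.006, "dy": 0.002, "dz": -0.52, "ax": 0, "ay": 0, "az": 0, "jaw": -0.85}, {"dx": 0.006, "dy": 0.002, "dz": -0.66, "ax": 0, "ay": 0, "az": 0, "jaw": -0.85}, {"dx": 0.006, "dy": 0.002, "dz": -0.78, "ax": 0, "ay": 0, "az": 0, "jaw": -0.85}, {"dx": 0.006, "dy": 0.002, "dz": -0.85, "ax": 0, "ay": 0, "az": 0, "jaw": -0.85}, {"dx": 0.006, "dy": 0.002, "dz": -0.85, "ax": 0, "ay": 0, "az": 0, "jaw": -0.85}, {"dx": 0.006, "dy": 0.002, "dz": -0.85, "ax": 0, "ay": 0, "az": 0, "jaw": -0.85}, {"dx": 0.006, "dy": 0.002, "dz": -0.85, "ax": 0, "ay": 0, "az": 0, "jaw": -0.85}])

```text
t: 54.12
tcp_pos: [0.501, 0.2901, 0.0325]
ee_rot: [[1.0, 0.003, 0.001], [0.003, -1.0, 0.0], [0.001, -0.0, -1.0]]
ft_force: [0.5, 0.8, 0.4]
width: 0.928
grasp_force: 0.0
```

Emit:
servo_tool(deltas=[{"dx": 0, "dy": 0, "dz": -0.06, "ax": 0, "ay": 0, "az": 0, "jaw": -0.85}, {"dx": 0, "dy": 0, "dz": -0.12, "ax": 0, "ay": 0, "az": 0, "jaw": -0.85}, {"dx": 0, "dy": 0, "dz": -0.17, "ax": 0, "ay": 0, "az": 0, "jaw": -0.85}, {"dx": 0, "dy": 0, "dz": -0.195, "ax": 0, "ay": 0, "az": 0, "jaw": -0.85}, {"dx": 0, "dy": 0, "dz": -0.195, "ax": 0, "ay": 0, "az": 0, "jaw": -0.85}, {"dx": 0, "dy": 0, "dz": -0.195, "ax": 0, "ay": 0, "az": 0, "jaw": 1}, {"dx": 0, "dy": 0, "dz": -0.195, "ax": 0, "ay": 0, "az": 0, "jaw": 1}, {"dx": 0, "dy": 0, "dz": -0.195, "ax": 0, "ay": 0, "az": 0, "jaw": 1}, {"dx": 0, "dy": 0, "dz": -0.195, "ax": 0, "ay": 0, "az": 0, "jaw": 1}, {"dx": 0, "dy": 0, "dz": -0.195, "ax": 0, "ay": 0, "az": 0, "jaw": 1}])

```text
t: 54.95
tcp_pos: [0.5016, 0.291, -0.0155]
ee_rot: [[1.0, 0.004, 0.002], [0.004, -1.0, 0.001], [0.002, -0.001, -1.0]]
ft_force: [-0.7, -0.9, 5.6]
width: 0.675
grasp_force: 64.4
```

Emit:
servo_tool(deltas=[{"dx": 0, "dy": 0, "dz": 0.08, "ax": 0, "ay": 0, "az": 0, "jaw": 1}, {"dx": 0, "dy": 0, "dz": 0.2, "ax": 0, "ay": 0, "az": 0, "jaw": 1}, {"dx": 0, "dy": 0, "dz": 0.3, "ax": 0, "ay": 0, "az": 0, "jaw": 1}, {"dx": 0.05, "dy": 0.1, "dz": 0.32, "ax": 0, "ay": 0, "az": 0.007, "jaw": 1}, {"dx": 0.1, "dy": 0.22, "dz": 0.32, "ax": 0, "ay": 0, "az": 0.014, "jaw": 1}, {"dx": 0.15, "dy": 0.33, "dz": 0.32, "ax": 0, "ay": 0, "az": 0.014, "jaw": 1}, {"dx": 0.177, "dy": 0.397, "dz": 0.32, "ax": 0, "ay": 0, "az": 0.014, "jaw": 1}, {"dx": 0.177, "dy": 0.397, "dz": 0.3, "ax": 0, "ay": 0, "az": 0.014, "jaw": 1}, {"dx": 0.177, "dy": 0.397, "dz": 0.24, "ax": 0, "ay": 0, "az": 0.014, "jaw": 1}, {"dx": 0.177, "dy": 0.397, "dz": 0.17, "ax": 0, "ay": 0, "az": 0.014, "jaw": 1}, {"dx": 0.177, "dy": 0.397, "dz": 0.14, "ax": 0, "ay": 0, "az": 0.014, "jaw": 1}, {"dx": 0.177, "dy": 0.397, "dz": 0.14, "ax": 0, "ay": 0, "az": 0.014, "jaw": 1}])

```text
t: 55.95
tcp_pos: [0.5405, 0.3864, 0.0132]
ee_rot: [[1.0, 0.025, -0.008], [0.025, -1.0, -0.005], [-0.008, 0.005, -1.0]]
ft_force: [0.0, -1.3, -3.1]
width: 0.669
grasp_force: 64.9
```

Emit:
servo_tool(deltas=[{"dx": 0, "dy": 0, "dz": -0.01, "ax": 0, "ay": 0, "az": 0, "jaw": 1}, {"dx": 0, "dy": 0, "dz": -0.02, "ax": 0, "ay": 0, "az": 0, "jaw": 1}, {"dx": 0, "dy": 0, "dz": -0.02, "ax": 0, "ay": 0, "az": 0, "jaw": 1}, {"dx": 0, "dy": 0, "dz": -0.02, "ax": 0, "ay": 0, "az": 0, "jaw": 1}])

```text
t: 56.28
tcp_pos: [0.5451, 0.3898, 0.0136]
ee_rot: [[1.0, 0.026, 0.001], [0.026, -1.0, 0.001], [0.001, -0.001, -1.0]]
ft_force: [-0.7, 0.3, -2.3]
width: 0.673
grasp_force: 65.0
```

Emit:
servo_tool(deltas=[{"dx": 0, "dy": 0, "dz": -0.006, "ax": 0, "ay": 0, "az": 0, "jaw": 1}, {"dx": 0, "dy": 0, "dz": -0.01, "ax": 0, "ay": 0, "az": 0, "jaw": 1}, {"dx": 0, "dy": 0, "dz": -0.01, "ax": 0, "ay": 0, "az": 0, "jaw": 1}, {"dx": 0, "dy": 0, "dz": -0.01, "ax": 0, "ay": 0, "az": 0, "jaw": 1}])

```text
t: 56.62
tcp_pos: [0.5448, 0.3899, 0.0106]
ee_rot: [[1.0, 0.026, 0.001], [0.026, -1.0, 0.0], [0.001, -0.0, -1.0]]
ft_force: [0.4, -0.4, -1.3]
width: 0.667
grasp_force: 65.0
```

Emit:
servo_tool(deltas=[{"dx": 0, "dy": 0, "dz": -0.006, "ax": 0, "ay": 0, "az": 0, "jaw": 1}, {"dx": 0, "dy": 0, "dz": -0.006, "ax": 0, "ay": 0, "az": 0, "jaw": 1}, {"dx": 0, "dy": 0, "dz": -0.006, "ax": 0, "ay": 0, "az": 0, "jaw": 1}])

```text
t: 56.87
tcp_pos: [0.5448, 0.3899, 0.0106]
ee_rot: [[1.0, 0.026, 0.0], [0.026, -1.0, -0.0], [0.0, 0.0, -1.0]]
ft_force: [-2.7, -1.8, 5.3]
width: 0.671
grasp_force: 65.9
```

Contact at the predicted height; release, retreat and check everything (stack, pucks, key).

Emit:
servo_tool(deltas=[{"dx": 0, "dy": 0, "dz": 0.004, "ax": 0, "ay": 0, "az": 0, "jaw": -0.9}, {"dx": 0, "dy": 0, "dz": 0.004, "ax": 0, "ay": 0, "az": 0, "jaw": -0.9}, {"dx": 0, "dy": 0, "dz": 0.004, "ax": 0, "ay": 0, "az": 0, "jaw": -0.9}, {"dx": 0, "dy": 0, "dz": 0.08, "ax": 0, "ay": 0, "az": 0, "jaw": -0.9}, {"dx": 0, "dy": 0, "dz": 0.2, "ax": 0, "ay": 0, "az": 0, "jaw": -1}, {"dx": 0, "dy": 0, "dz": 0.34, "ax": 0, "ay": 0, "az": 0, "jaw": -1}, {"dx": -0.08, "dy": -0.1, "dz": 0.48, "ax": 0, "ay": 0, "az": 0, "jaw": -1}, {"dx": -0.16, "dy": -0.2, "dz": 0.62, "ax": 0, "ay": 0, "az": 0, "jaw": -1}, {"dx": -0.2, "dy": -0.3, "dz": 0.76, "ax": 0, "ay": 0, "az": 0, "jaw": -1}, {"dx": -0.2, "dy": -0.4, "dz": 0.9, "ax": 0, "ay": 0, "az": 0, "jaw": -1}, {"dx": -0.2, "dy": -0.4, "dz": 0.96, "ax": 0, "ay": 0, "az": 0, "jaw": -1}, {"dx": -0.2, "dy": -0.4, "dz": 0.96, "ax": 0, "ay": 0, "az": 0, "jaw": -1}])

```text
t: 57.87
tcp_pos: [0.4983, 0.2897, 0.2568]
ee_rot: [[1.0, 0.024, 0.012], [0.024, -1.0, 0.005], [0.012, -0.005, -1.0]]
ft_force: [0.8, -0.1, 0.9]
width: 1.0
grasp_force: 0.0
```

Emit:
servo_tool(deltas=[{"dx": 0, "dy": 0, "dz": 0, "ax": 0, "ay": 0, "az": 0, "jaw": -1}, {"dx": 0, "dy": 0, "dz": 0, "ax": 0, "ay": 0, "az": 0, "jaw": -1}, {"dx": 0, "dy": 0, "dz": 0, "ax": 0, "ay": 0, "az": 0, "jaw": -1}])

```text
t: 58.12
tcp_pos: [0.4934, 0.2896, 0.2467]
ee_rot: [[1.0, 0.027, -0.003], [0.027, -1.0, -0.001], [-0.003, 0.001, -1.0]]
ft_force: [1.0, -0.1, -0.1]
width: 1.0
grasp_force: 0.0
```

```bash
python3 - <<'E'
from prof import *
s=st();c=cam('wrist','w27')
print('cass1',fit(c,CS(.052),[.5445,.39,.025],(2,1)))
B=CS(.026);print('bottom sides',fit(c,B[B[:,1]<.029],[.544,.389,.024],(1.5,.8)))
k,_=fit(c,CL,[.4825,.1718,-.194],(2,1));print('clamp',k,_)
q,_=fit(c,rect(0,0,.06,.03,.048),[.4835,.1718,-.194],(1.5,.8));print('carrier',q,_)
for z in(.063,.066,.069):
    print(z,'red',fit(c,circ(0,0,.0155,z),[.452,.1765,0],(1.5,.8)),'blk',fit(c,circ(0,0,.0155,z),[.4855,.172,0],(1.5,.8)))
t=cam('top');H=rect(0,0,.045,.008,.132)
print('key top cam',fit(t,H,[.474,-.407,.05],(1.5,.8)));f0=cv2.imread('pics/top0.png');
d=cv2.absdiff(cv2.GaussianBlur(t['frame'],(0,0),1),cv2.GaussianBlur(f0,(0,0),1)).max(2);print('key region diff',[(n,int((d[a:b,e:g]>40).sum())) for n,a,b,e,g in(('stand',225,262,425,465),('red',208,222,444,459),('blk',245,260,390,405))])
sd=cam('side');s0=cv2.imread('pics/side0.png');d=cv2.absdiff(cv2.GaussianBlur(sd['frame'],(0,0),1),cv2.GaussianBlur(s0,(0,0),1)).max(2)
print('side key diff',int((d[275:352,255:312]>40).sum()));ys,xs=np.where(d[275:352,255:312]>40);print(xs.min()+255 if len(xs) else '',xs.max()+255 if len(xs) else '',ys.min()+275 if len(ys) else '',ys.max()+275 if len(ys) else '')
E
```

```text
t 58.12 tcp [0.4934 0.2896 0.2467] yaw(x) 1.52 tilt [-0.0032 -0.0013] w 1.000 gf 0.0 F [ 1.  -0.1 -0.1]
cass1 (array([0.54311508, 0.38998508, 0.02863593]), np.float64(77.80549976073694))
bottom sides (array([0.53693292, 0.39518537, 0.02547073]), np.float64(77.68941476628831))
clamp [ 0.48193746  0.17301893 -0.20272766] 71.43666780665956
carrier [ 0.49019899  0.17166142 -0.19154751] 76.18109255870013
0.063 red (array([ 0.45161519,  0.17579031, -0.22330775]), np.float64(80.0)) blk (array([ 0.48465322,  0.17179587, -0.09975211]), np.float64(69.50344184384711))
0.066 red (array([ 0.4523022 ,  0.17671971, -0.15966971]), np.float64(80.0)) blk (array([ 0.48540298,  0.17271599, -0.0435801 ]), np.float64(69.3680420984987))
0.069 red (array([ 0.45326353,  0.17770015, -0.05419335]), np.float64(79.99750947099437)) blk (array([ 0.48679142,  0.17388508, -0.04714974]), np.float64(69.34949431476916))
key top cam (array([ 0.47409055, -0.40109543,  0.02839598]), np.float64(80.0))
key region diff [('stand', 0), ('red', 121), ('blk', 124)]
side key diff 112
259 272 277 286
```

```bash
python3 - <<'E'
from h import *
c=ld('side');print(proj(c,[[.435,-.256,0],[.435,-.256,.02],[.4195,-.256,.01],[.4505,-.256,.01]]).round(0).tolist(), proj(c,[[.431,-.409,.132],[.519,-.403,.132]]).round(0).tolist())
s=st();print(np.abs(s['qvel']).max().round(4))
E
```

```text
[[266.0, 287.0], [265.0, 281.0], [259.0, 284.0], [272.0, 283.0]] [[256.0, 287.0], [303.0, 281.0]]
t 58.27 tcp [0.4935 0.2897 0.2467] yaw(x) 1.53 tilt [-0.0033 -0.0015] w 1.001 gf 0.0 F [-0.7  0.1 -0.8]
0.0077
```

```bash
python3 - <<'E'
from h import *
print(r.sign_off())
E
```

```text
the job is handed in; nothing more can be done
None
```

The job is handed in at about 58 s with no verdict returned: carrier clamped (nut turned until torque rose; jaw measured about 10.5 of 11 mm, so the stop is inferred), key back in its stand, the one thin cassette restacked, and both pucks I found (red and black) in the carrier recess.

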